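Make up the thimble lucky dip

ROBOT

A 7-joint arm with a two-finger parallel gripper is mounted at the origin on the work surface. World frame = base frame: x ahead of the robot, y to its left, z up, the work surface at z = 0. Lengths are in mm, angles in rad, forces in N, time in s.
With the tool pointing down it reaches from about 425 to 825 mm from the base axis. Payload 3.6 kg.
Tool frame: the origin (TCP) lies midway between the tips of the shut fingers; the grasp point (between the pads) lies env.tcp_to_grasp behind it (env.tcp_to_grasp is the distance from the TCP to the grasp point, in mm); z points along the fingers, y is the line along which they close (so a half turn about z gives the same grasp; the last joint's range is limited). The gripper opens to 93 mm and grips with 3 to 60 N. Pads are 15 mm wide; open, the fingers measure 128 mm over their backs; the gripper's body (75 mm by 188 mm) begins 65 mm behind the grasp point.
Start: joints at [1.312, 0.615, -0.013, 1.423, 0.008, 1.103, -0.04], TCP at [149.339, -632.582, 218.64] pointing down, gripper open.
Joint ranges: [-3.12, 3.12], [-0.3, 2.06], [-1.34, 1.32], [0.26, 2.42], [-1.36, 4.5], [0.01, 1.98], [-2.84, 2.84]. Speed limits (rad/s): [2.79, 2.79, 3.14, 3.14, 3.14, 3.14, 3.14].

INTERFACE

Orientations are given as a unit quaternion [w, x, y, z].
In Python, from station import read_state, vision, env, finder gives the robot as it stands.
- The arm moves only by the tool send_rows, never from a script. Its arguments are lists of equal length, an entry for each row: "travel": the shift along the tool's x, y, z in units of 0.08 m (1.0 is 0.08 m), a list of three; "rot": the turn, a rotation vector about the tool's x, y, z in units of 90 degrees (1.0 is 90 degrees), a list of three; "gripper": the opening, from 0 (shut) to 1 (fully open). A call has 1 to 5 rows; each row is the pose to reach, as a shift and turn from the pose commanded when the call began, along the tool's axes at that moment; what a row does not reach only later rows make up. A row lasts 1/8 s, in which the tool goes at most 62.5 mm and 10.7 degrees, less where a joint would pass 70% of its speed; a pose out of reach is approached as far as the arm can. A call with a number of a shift or a turn outside -1 to 1 is refused whole. A call with a gripper value outside its range is refused whole. The fingers move at their own pace and stop on an object; "squeeze" is the grip in N (left out, the last holds). Time passes only in rows, so rows that repeat a pose let the fingers close. It gives the time, the measured TCP pose, the force, the opening and the grip force at its end, in the units of the state.
- read_state(): the state, without advancing time (a new reading comes with each control period).
- vision.capture(name): name is "side" or "top" or "wrist"; returns the picture (420x560x3 uint8, red, green, blue); there is no depth.
- vision.calibration(name): a dict with "fx", "fy", "cx", "cy" (pixels), "world_to_cam" (4x4, takes a point from world to camera coordinates). Camera axes: x right, y up, looking along -z (the intrinsics and any distortion apply to the point x, -y, -z); pixel columns grow to the right and rows downward; lengths in mm; the calibration is good to about 2 mm. A picture is of the moment at which its call begins: read the wrist's pose just before it. calibration takes no time and is no camera call; for the wrist camera it gives the pose at the moment of the call.
- env.sign_off(): hands the job in; it is judged then, once.
Trained networks look in the newest picture that a camera, given by its name, has taken for a name from the list of things; names that differ only in an ending like _2 or _b are one class to them, and where a whole thing is asked for, a point or a joint stands for the part that bears it (a point fixed in the world has none). Each returns a list of dicts, best first, with "conf" (0 to 1); they miss things now and then, are a little off and sometimes report something else, mostly with a low value. They report only what shows in the picture. A call takes as long as a camera call.
- finder.search_frame(camera, query): "position" ([column, row] in pixels, amid what is visible of it).
- finder.pinpoint(camera, query): "position" ([column, row] in pixels: a listed point, or the origin of a listed thing).
The state is a dict: "time": time; "q": joint angles; "qd": joint speeds; "joint_efforts": joint torques, N m; "tcp_pos": TCP position; "orientation": TCP orientation; "force": force on the tool from outside, world axes, zero at the start; "moment": the same for the moment, N m; "grip_width": opening from 0.0 (shut) to 1.0 (fully open); "finger_force": force on a finger pad.
Only numpy, scipy, OpenCV 4.12 (cv2) and the standard library are available. Lean on these libraries where they do the work, as an engineer would, in place of code of your own. Each camera call takes 0.05 s, during which the arm holds its last target. There are 200 camera calls.

TASK

Make up the shop's lucky dip: take every porcelain thimble out of the glass-flapped case, lifting the flap (it falls shut by itself) and reaching in under it, and put them all into the bowl of beads. When all are in and the flap is shut, take the wooden spurtle from the blue jug, stir the beads round the bowl with its foot close to the bowl's floor for at least two full turns, well out from the middle so that the beads are pushed about, and stand the spurtle back in the jug. All beads and thimbles must end in the bowl, the flap shut; leave the pewter thimble, the snow globe and the sheep alone.

Things in the scene. Friction and masses are not known exactly. Their poses are not given: they have to be found in the camera images.
- case: Fixed dark wooden thimble case, 156 (x) x 286 (y) x 56 mm high, walls 8 mm; origin: centre of its underside; its x axis points from lip side to hinge side (roughly to the robot's left; its length runs roughly away from the robot), z up. Inside: four wells, floor 16 mm up, x -25 to +25 mm, 40 mm long in y, centred at y = -90, -30, 30, 90 mm; all else out to the walls is a ledge 22 mm up. The flap covers the top.
- flap (a joint): Angle of the glass flap in rad: 0 shut (lying flat on the case's rim), positive raised; stop at 1.45 (still short of upright), so it always falls shut by its own weight (0.18 kg) when not held up. The hinge runs freely. Resting on a hand that reaches in, it slides along it; its edge can catch on steps of a hand lowered far from the hinge.
- flap_hinge (a point): Centre of the flap's hinge axis, on the case's left side as the robot sees it: case x = +74 mm, y = 0, z = 58 mm. The axis runs along the case's y. The flap is a 4 mm thick flat panel reaching 166 mm from this axis, 286 mm wide, its mid-plane passing through the axis; there it bends up by 50 degrees into a lip 30 mm long.
- flap_lip (a point): Centre of the free upper edge of the flap's bent-up lip, on the case's right side as the robot sees it. Shut, it is at case x = -111, z = 81 mm; the bend is at case x = -92 mm, so the flap overhangs the side wall by 14 mm flat (underside 56 mm above the table) and the lip 19 mm more, rising outwards: fingers get in beneath it, anywhere along its 286 mm.
- spurtle_grip (a point): Point on the axis of the spurtle (wooden stirring stick, 176 mm long, 60 g) 145 mm above its foot and 31 mm below its top end, where it is gripped. Lowest 50 mm: round, 20 mm thick; above that a square shaft 16 x 16 mm, its faces normal to this point's x and y axes; a round head, 23 mm wide, over the top 12 mm. At the start it stands upright and loose in the jug. Its z axis runs from foot to top.
- spurtle_tip (a point): Centre of the foot (lower end face) of the spurtle.
- jug: Fixed squat thick-walled blue ceramic jug, 80 mm outside diameter, 80 mm high, with a handle on its +x side reaching 67 mm out; origin: centre of its underside. Its round bore is 40 mm across, with a flat bottom 8 mm above the table.
- bowl: Fixed round terracotta lucky-dip bowl, outside 140 mm across at the foot and 152 mm at the rim, 60 mm high, wall 5 mm, flat inner floor 6 mm up (130 mm across); origin: centre of its underside, z up. Six beads lie in it.
- thimble1_mid (a point): White porcelain thimble with tiny green shamrocks, 23 mm across at its open foot, tapering to 19 mm then a rounded crown, 24 mm tall, 18 g; this point is its centre, half-way up on its axis; z runs from foot to crown. It stands loose, crown up, in one of the case's wells at the start; None if it is absent this time.
- thimble2_mid (a point): White porcelain thimble with tiny green shamrocks, 23 mm across at its open foot, tapering to 19 mm then a rounded crown, 24 mm tall, 18 g; this point is its centre, half-way up on its axis; z runs from foot to crown. It stands loose, crown up, in one of the case's wells at the start; None if it is absent this time.
- thimble3_mid (a point): White porcelain thimble with tiny green shamrocks, 23 mm across at its open foot, tapering to 19 mm then a rounded crown, 24 mm tall, 18 g; this point is its centre, half-way up on its axis; z runs from foot to crown. It stands loose, crown up, in one of the case's wells at the start; None if it is absent this time.
- thimble4_mid (a point): White porcelain thimble with tiny green shamrocks, 23 mm across at its open foot, tapering to 19 mm then a rounded crown, 24 mm tall, 18 g; this point is its centre, half-way up on its axis; z runs from foot to crown. It stands loose, crown up, in one of the case's wells at the start; None if it is absent this time.
- bead1: Loose round waxed, slippery wooden bead, 24 mm diameter, 15 g, in the bowl; origin at its centre.
- bead2: Loose round waxed, slippery wooden bead, 24 mm diameter, 15 g, in the bowl; origin at its centre.
- bead3: Loose round waxed, slippery wooden bead, 24 mm diameter, 15 g, in the bowl; origin at its centre.
- bead4: Loose round waxed, slippery wooden bead, 24 mm diameter, 15 g, in the bowl; origin at its centre.
- bead5: Loose round waxed, slippery wooden bead, 24 mm diameter, 15 g, in the bowl; origin at its centre.
- bead6: Loose round waxed, slippery wooden bead, 24 mm diameter, 15 g, in the bowl; origin at its centre.
- pewter: Pewter harp thimble, 26 mm across, 29 mm tall, bare grey metal, standing on the shelf near the robot; loose bystander, to be left alone. Origin: centre of its underside.
- globe: Snow globe, 72 mm across, 86 mm tall; loose bystander, to be left alone. Origin: centre of its underside.
- sheep: Sheep figurine, about 30 x 66 x 52 mm tall; loose bystander, to be left alone. Origin: centre of its underside.
- spurtle: The spurtle itself; origin at the centre of its foot, z axis up along the stick (see its grip point).

How it is judged (in metres and radians):
On the way, in this order (a step that is already met when the one before it is completed fails the run):
1. every porcelain thimble lies in the bowl and the flap is shut (horizontal distance between each of thimble1_mid, thimble2_mid, thimble3_mid, thimble4_mid and bowl below 0.07 m and z of each of thimble1_mid, thimble2_mid, thimble3_mid, thimble4_mid in the frame of bowl below 0.06 m and value of joint flap below 0.05 rad), for 0.2 s.
2. stirring: at the far side of the bowl (bowl's +x), foot of the spurtle low among the beads (x of spurtle_tip in the frame of bowl above 0.018 m and y of spurtle_tip in the frame of bowl between -0.018 and 0.018 m and z of spurtle_tip in the frame of bowl below 0.03 m and horizontal distance between spurtle_tip and bowl below 0.07 m), for 0.02 s.
3. stirring: at one side, foot of the spurtle low among the beads (x of spurtle_tip in the frame of bowl between -0.018 and 0.018 m and (y of spurtle_tip in the frame of bowl above 0.018 m or y of spurtle_tip in the frame of bowl below -0.018 m) and z of spurtle_tip in the frame of bowl below 0.03 m and horizontal distance between spurtle_tip and bowl below 0.07 m), for 0.02 s.
4. stirring: at the near side, foot of the spurtle low among the beads (x of spurtle_tip in the frame of bowl below -0.018 m and y of spurtle_tip in the frame of bowl between -0.018 and 0.018 m and z of spurtle_tip in the frame of bowl below 0.03 m and horizontal distance between spurtle_tip and bowl below 0.07 m), for 0.02 s.
5. stirring: at one side, foot of the spurtle low among the beads (all of step 3), for 0.02 s.
6. stirring: at the far side again, foot of the spurtle low among the beads (all of step 2), for 0.02 s.
At the end, for the whole second after the job is handed in: All porcelain thimbles and beads in the bowl (within 70 mm of its axis; below 60 and 65 mm), of each opposite pair of beads (1/4, 2/5, 3/6) one shifted over 10 mm, flap under 0.05 rad, spurtle in the jug (foot within 22 mm of its axis, below 25 mm, within 0.4 rad of upright); all at rest (all of step 1 and horizontal distance between each of bead1, bead2, bead3, bead4, bead5, bead6 and bowl below 0.07 m and height (world z) of each of bead1, bead2, bead3, bead4, bead5, bead6 below 0.065 m and distance of any of bead1, bead4 from where it was at the start of the episode above 0.01 m and distance of any of bead2, bead5 from where it was at the start of the episode above 0.01 m and distance of any of bead3, bead6 from where it was at the start of the episode above 0.01 m and horizontal distance between spurtle_tip and jug below 0.022 m and height (world z) of spurtle_tip below 0.025 m and angle between spurtle's own z axis and vertical below 0.4 rad and linear speed of each of spurtle, thimble1, thimble2, thimble3, thimble4 below 0.05 m/s); the robot touches nothing.
It fails at once if a bystander (pewter thimble, snow globe, sheep) is shifted by more than 30 mm (distance of any of pewter, globe, sheep from where it was at the start of the episode above 0.03 m).
Of thimble1, thimble2, thimble3, thimble4 only 2 to 4 are there at a start; the rules pass over those that are not, and their reading is None.
At some moment in a run one of thimble2, thimble3 may be knocked a few centimetres aside while the robot is not near it.
Once in a run the grip may slacken for a moment while it holds something.
It also fails if it takes over 210 s, if anything falls off the work surface, if the arm or the gripper's body presses on something with over 40 N, if the wrist force passes 120 N, or if a joint passes its speed limit or range.

## Working session

There is one attempt and no reset: what is moved stays moved. The work goes in short steps, Python scripts to look and compute and a tool call to move; the robot and the scene stay as the last step left them, time stands still between calls to the robot, and variables do not carry over. Pictures are saved under pics/ and viewed, at most 14 in all, crops included, and the job is handed in when it is done.

Besides the shell and the picture viewer there is one more tool, called after "Emit:" by a JSON object that holds its "name" and its "arguments", one argument or row to a line. send_rows: Moves the arm, as the interface text tells. Its arguments: {"type":"object","properties":{"travel":{"type":"array","items":{"type":"array","items":{"type":"number"}}},"rot":{"type":"array","items":{"type":"array","items":{"type":"number"}}},"gripper":{"type":"array","items":{"type":"number"}},"squeeze":{"type":"number"}},"required":["travel","rot","gripper"]}

```bash
mkdir -p pics; ls; cat > h.py <<'E'
import numpy as np, cv2
from station import read_state, vision, env, finder
from scipy.spatial.transform import Rotation as R
def ray(cam,px,C=None):
    c=C or vision.calibration(cam); M=np.array(c["world_to_cam"])
    d=np.array([(px[0]-c["cx"])/c["fx"],-(px[1]-c["cy"])/c["fy"],-1.])
    Rm=M[:3,:3]; return -Rm.T@M[:3,3], Rm.T@d
def at_z(cam,px,z,C=None):
    o,d=ray(cam,px,C); return o+d*(z-o[2])/d[2]
def proj(cam,P,C=None):
    c=C or vision.calibration(cam); M=np.array(c["world_to_cam"])
    p=M[:3,:3]@np.array(P,float)+M[:3,3]
    return np.array([c["cx"]+c["fx"]*p[0]/-p[2], c["cy"]+c["fy"]*p[1]/p[2]])
def save(cam,name):
    im=vision.capture(cam); cv2.imwrite(f"pics/{name}.png",im[:,:,::-1]); return im
def rot():
    w,x,y,z=read_state()["orientation"]; return R.from_quat([x,y,z,w])
def move(target,yaw=None):
    """print travel units for target world TCP"""
    s=read_state(); d=rot().inv().apply(np.array(target)-s["tcp_pos"])/80
    return d
E
python3 - <<'E'
from h import *
a=save("side","s0");b=save("top","t0")
cv2.imwrite("pics/st0.png",cv2.resize(np.vstack([a,b]),None,fx=.7,fy=.7)[:,:,::-1])
s=read_state();print(s["tcp_pos"],s["orientation"],env.tcp_to_grasp, rot().as_matrix().round(2).tolist())
print(vision.calibration("top").keys())
for cam in("top","side"):
  for q in["case","flap_hinge","flap_lip","spurtle_grip","spurtle_tip","jug","bowl","thimble1_mid","bead1","pewter","globe","sheep"]:
    r=finder.pinpoint(cam,q)
    print(cam,q,[(np.round(x["position"],1).tolist(),round(x["conf"],2)) for x in r[:6]])
E
```

```text
pics
[ 149.16107859 -631.9190757   217.62169674] [-1.14187198e-03  9.93286962e-01  1.15670577e-01 -1.55739170e-04] 18.8 [[0.97, 0.23, -0.0], [0.23, -0.97, 0.0], [-0.0, -0.0, -1.0]]
dict_keys(['fx', 'fy', 'cx', 'cy', 'world_to_cam'])
top case [([256.4, 199.9], 0.67)]
top flap_hinge [([228.0, 195.4], 0.65)]
top flap_lip [([298.4, 189.9], 0.94), ([267.3, 274.5], 0.39)]
top spurtle_grip [([159.0, 236.5], 0.54)]
top spurtle_tip [([380.9, 235.6], 0.63), ([157.2, 235.4], 0.51), ([169.4, 239.1], 0.48), ([227.5, 192.9], 0.21)]
top jug [([296.3, 188.5], 0.46)]
top bowl [([393.7, 244.0], 0.94)]
top thimble1_mid [([268.0, 270.9], 0.43)]
top bead1 [([381.7, 241.5], 0.55), ([411.7, 253.2], 0.55), ([394.4, 230.2], 0.54), ([394.0, 260.4], 0.5), ([380.9, 252.1], 0.43)]
top pewter [([267.9, 273.1], 0.65)]
top globe [([171.3, 175.5], 0.58)]
top sheep [([267.8, 274.6], 0.2)]
side case [([283.0, 205.1], 0.63), ([209.6, 244.6], 0.39)]
side flap_hinge [([273.6, 170.2], 0.78), ([308.9, 349.0], 0.54)]
side flap_lip [([307.0, 210.8], 0.56)]
side spurtle_grip [([198.7, 126.6], 0.67)]
side spurtle_tip []
side jug [([207.2, 165.1], 0.66)]
side bowl [([309.8, 347.5], 0.76), ([292.4, 357.9], 0.48)]
side thimble1_mid []
side bead1 [([292.9, 336.0], 0.68), ([329.4, 338.3], 0.54), ([310.0, 331.2], 0.51), ([291.8, 358.0], 0.48), ([311.7, 369.6], 0.47)]
side pewter [([212.0, 248.5], 0.59)]
side globe [([210.5, 247.8], 0.74), ([266.9, 145.8], 0.72)]
side sheep [([328.3, 336.8], 0.71), ([383.2, 280.4], 0.69)]
```

View pics/t0.png

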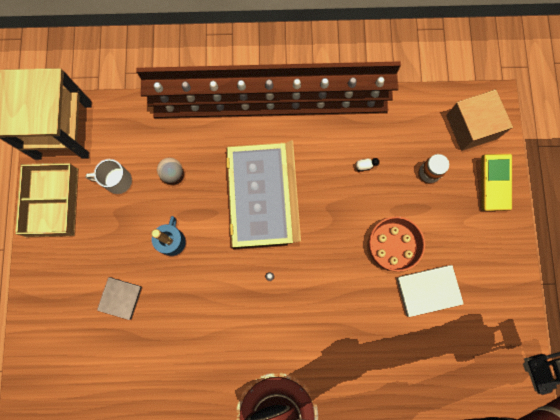

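View pics/s0.png

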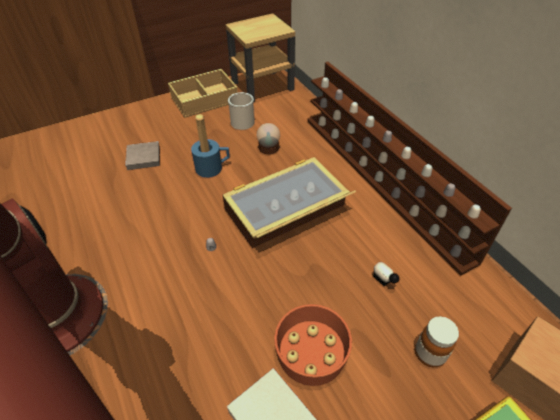

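The pictures show three thimbles in the case: top view (252,167), (254,186) and (257,208), with the near well at (259,228) empty. The bowl is at (396,244), the jug with the spurtle at (167,238), the pewter thimble at (269,276), the sheep at (367,164) and the globe at (171,172).

```bash
cat >> h.py <<'E'
def tri(pts):
    A=np.zeros((3,3));b=np.zeros(3)
    for cam,px in pts:
        o,d=ray(cam,px);d/=np.linalg.norm(d);P=np.eye(3)-np.outer(d,d);A+=P;b+=P@o
    X=np.linalg.solve(A,b); return X,[np.round(proj(c,X)-px,1).tolist() for c,px in pts]
E
python3 - <<'E'
from h import *
t="top"
im=cv2.imread("pics/t0.png"); 
a=cv2.resize(im[130:260,140:440],None,fx=2.6,fy=2.6,interpolation=cv2.INTER_CUBIC)
im2=cv2.imread("pics/s0.png"); b=cv2.resize(im2[110:245,180:360],None,fx=1.9,fy=1.9,interpolation=cv2.INTER_CUBIC)
o=np.zeros((600,780,3),np.uint8);o[:338]=a;o[340:340+b.shape[0],:b.shape[1]]=b
cv2.imwrite("pics/crop1.png",o)
print("hinge",at_z(t,(228,195.4),58),at_z("side",(273.6,170.2),58))
print("lip",at_z(t,(298.4,189.9),81))
print("bowl",at_z(t,(393.7,244),0),at_z(t,(396,244),60),at_z("side",(309.8,347.5),0))
for p in[(381.7,241.5),(411.7,253.2),(394.4,230.2),(394,260.4),(380.9,252.1)]:print("bead",at_z(t,p,18))
print("grip",tri([(t,(159,236.5)),("side",(198.7,126.6))]))
print("jug",at_z("side",(207.2,165.1),0),at_z(t,(167,238),80))
for p in[(252,167),(254,186),(257,208)]:print("th",at_z(t,p,28))
for p in[(275,205),(294,196),(310,188)]:print("th",at_z("side",p,28))
print("sheep",at_z(t,(367,164),20),"globe",at_z(t,(171,172),40),"pewter",at_z(t,(268,274),10))
c=vision.calibration("wrist");print("wristcam",np.linalg.inv(c["world_to_cam"]).round(2).tolist(),c["fx"])
E
```

```text
hinge [593.06298713 122.48972715  58.        ] [611.10286391 130.49412983  58.        ]
lip [598.71083859 -73.58797773  81.        ]
bowl [ 452.78600598 -343.28510593    0.        ] [ 445.50963642 -336.31478647   60.        ] [ 450.55279371 -331.97406563    0.        ]
bead [ 458.51953346 -306.01726831   18.        ]
bead [ 423.55918333 -387.99519082   18.        ]
bead [ 489.78580879 -343.8984796    18.        ]
bead [ 404.5958196  -337.08421933   18.        ]
bead [ 428.69081203 -301.92243402   18.        ]
grip (array([468.41527981, 289.98638784, 152.24910859]), [[0.0, -0.0], [-0.0, 0.0]])
jug [ 4.77541839e+02  3.04086827e+02 -1.13686838e-13] [474.12857361 285.58877413  80.        ]
th [681.98450634  56.11210914  28.        ]
th [625.53959616  51.08995482  28.        ]
th [561.18079793  43.42673834  28.        ]
th [565.70840249  37.73327609  28.        ]
th [625.89735058  42.56407996  28.        ]
th [679.34130304  48.19458462  28.        ]
sheep [ 685.08739569 -277.04200879   20.        ] globe [669.47789422 286.92106197  40.        ] pewter [375.63121434  16.15444578  10.        ]
wristcam [[0.23, 0.93, 0.28, 225.3], [-0.97, 0.22, 0.07, -614.5], [0.0, -0.29, 0.96, 384.85], [0.0, 0.0, 0.0, 1.0]] 325.868769176411
```

View pics/crop1.png

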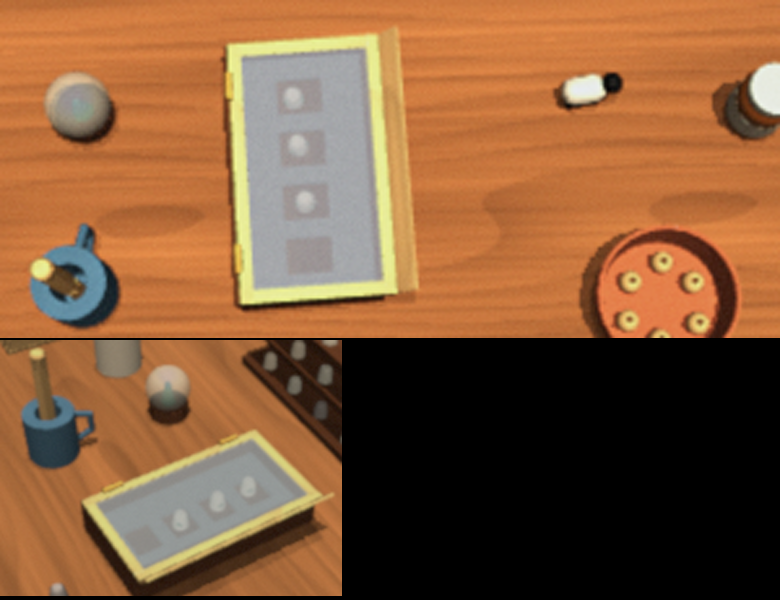

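```bash
cat > fit.py <<'E'
from h import *
from scipy.optimize import least_squares
K=[((227.7,146.5),(78,-143,58)),((285.4,143.8),(-92,-143,60)),((293.1,140.8),(-111,-143,81)),((299.6,241.9),(-111,143,81)),((232.7,246.9),(78,143,58)),((292.3,243.8),(-92,143,60)),
((255.4,166.9),(0,-90,18)),((256.2,186.5),(0,-30,18)),((257.3,207.3),(0,30,18)),((258.8,228.1),(0,90,18))]
def W(p,c): 
    a=p[2];return np.array([p[0]+np.cos(a)*c[0]-np.sin(a)*c[1],p[1]+np.sin(a)*c[0]+np.cos(a)*c[1],c[2]])
f=lambda p:np.concatenate([proj("top",W(p,c))-np.array(k) for k,c in K])
r=least_squares(f,[610,40,1.6]);print(r.x,r.fun.round(1).reshape(-1,2).tolist())
def inv(p,w):
    a=p[2];d=np.array(w[:2])-p[:2];return [np.cos(a)*d[0]+np.sin(a)*d[1],-np.sin(a)*d[0]+np.cos(a)*d[1]]
for u,v in[(291,97),(297,146),(305,201)]:
    X=at_z("top",(140+u/2.6,130+v/2.6),30);print("thimble",X,inv(r.x,X))
for c in[(74,0,58),(0,90,16),(-78,143,56),(78,143,56),(-78,-143,56)]: print(c,proj("side",W(r.x,c)))
E
python3 fit.py
```

```text
[594.30771417  42.70244483   1.60678217] [[-1.0, 0.4], [0.9, -0.5], [0.0, -0.3], [0.3, -0.2], [-2.0, -0.0], [0.4, -0.7], [0.3, 0.2], [0.5, 0.7], [0.5, 0.3], [0.1, 0.2]]
thimble [680.50900611  56.23511569  30.        ] [np.float64(10.422552886496389), np.float64(-86.6323629196515)]
thimble [624.58725568  50.33370357  30.        ] [np.float64(6.5369184566379), np.float64(-30.534495927091005)]
thimble [562.76471106  42.43403108  30.        ] [np.float64(0.8666165978999109), np.float64(31.53223852457295)]
(74, 0, 58) [269.627178   175.51623055]
(0, 90, 16) [253.94263659 215.99711703]
(-78, 143, 56) [248.83759174 234.05827316]
(78, 143, 56) [221.02213176 194.34751943]
(-78, -143, 56) [345.78618457 190.7936681 ]
```

```bash
cat > plan.py <<'E'
from h import *
import json
CP=np.array([594.3,42.7]);CA=1.6068
cx=np.array([np.cos(CA),np.sin(CA),0]);cy=np.array([-np.sin(CA),np.cos(CA),0]);zz=np.array([0,0,1.])
def case(x,y,z): return np.array([*CP,0])+x*cx+y*cy+z*zz
def tilt(phi,ex=cx):
    """tool y = -cy, tool z = sin(phi) ex - cos(phi) z"""
    p=np.radians(phi);z=np.sin(p)*ex-np.cos(p)*zz;y=np.cross(ex,zz);return R.from_matrix(np.array([np.cross(y,z),y,z]).T)
def plan(wps,start=None):
    """wps: (pos,Rot,grip,mm_per_row,extra hold rows)"""
    s=read_state();p=np.array(s["tcp_pos"]);r=rot()
    for P,Q,g,v,h in wps:
        dr=(r.inv()*Q).as_rotvec();n=max(1,int(np.ceil(max(np.linalg.norm(P-p)/v,np.degrees(np.linalg.norm(dr))/10))))
        poses=[(p+(P-p)*k/n, r*R.from_rotvec(dr*k/n)) for k in range(1,n+1)]+[(P,Q)]*h
        i=0
        while i<len(poses):
            j=i
            T=[];O=[]
            while j<len(poses) and j-i<5:
                t=r.inv().apply(poses[j][0]-p)/80;o=(r.inv()*poses[j][1]).as_rotvec()/(np.pi/2)
                if max(abs(t))>1: break
                T.append((t.round(2)+0).tolist());O.append((o.round(3)+0).tolist());j+=1
            if T[0]==T[-1] and O[0]==O[-1]: T,O=T[:1],O[:1]
            print(f"x{j-i} T",json.dumps(T)," R",json.dumps(O)," g",g)
            # propagate rounded command
            p=p+r.apply(np.array(T[-1])*80);r=r*R.from_rotvec(np.array(O[-1])*np.pi/2);i=j
def st():
    s=read_state();d=np.array(s["tcp_pos"])-[*CP,0]
    print("t",round(s["time"],2),"case",np.round([d@cx,d@cy,d[2]],1),"tcp",np.round(s["tcp_pos"],1),"tz",rot().as_matrix()[:,2].round(2),"F",np.round(s["force"],1),"w",round(s["grip_width"],3),"ff",np.round(s["finger_force"],1),"q",np.round(s["q"],2))
E
python3 - <<'E'
from plan import *
plan([(np.array([300,-420,230]),tilt(15),.45,55,0),(case(-170,-87,200),tilt(55),.45,55,0),(case(-150,-87,86),tilt(55),.45,40,1)])
E
```

```text
x3 T [[0.31, -0.27, -0.02], [0.61, -0.54, -0.04], [0.92, -0.81, -0.05]]  R [[0.014, 0.017, -0.109], [0.029, 0.035, -0.218], [0.043, 0.052, -0.326]]  g 0.45
x2 T [[0.39, -0.08, 0.02], [0.79, -0.17, 0.04]]  R [[0.014, 0.018, -0.109], [0.028, 0.035, -0.218]]  g 0.45
x2 T [[0.4, 0.06, 0.05], [0.8, 0.11, 0.1]]  R [[0.015, 0.018, -0.109], [0.029, 0.035, -0.217]]  g 0.45
x1 T [[0.36, 0.19, 0.06]]  R [[0.014, 0.018, -0.109]]  g 0.45
x1 T [[0.37, 0.55, 0.14]]  R [[0.0, 0.049, 0.0]]  g 0.45
x1 T [[0.35, 0.55, 0.17]]  R [[0.0, 0.05, 0.0]]  g 0.45
x1 T [[0.34, 0.56, 0.2]]  R [[0.0, 0.049, 0.0]]  g 0.45
x1 T [[0.33, 0.55, 0.22]]  R [[0.0, 0.049, 0.0]]  g 0.45
x1 T [[0.3, 0.55, 0.25]]  R [[0.0, 0.05, 0.0]]  g 0.45
x1 T [[0.29, 0.55, 0.27]]  R [[0.0, 0.049, 0.0]]  g 0.45
x1 T [[0.26, 0.56, 0.29]]  R [[0.0, 0.049, 0.0]]  g 0.45
x1 T [[0.24, 0.55, 0.31]]  R [[0.0, 0.05, 0.0]]  g 0.45
x1 T [[0.22, 0.55, 0.33]]  R [[0.0, 0.049, 0.0]]  g 0.45
x2 T [[-0.34, 0.0, 0.34], [-0.68, 0.0, 0.68]]  R [[0.0, 0.0, 0.0], [0.0, 0.0, 0.0]]  g 0.45
x2 T [[-0.34, 0.0, 0.34]]  R [[0.0, 0.0, 0.0]]  g 0.45
```

```bash
cat >> plan.py <<'E'
def plan(wps):
    """one target per call (rows repeated) if v>=40, else rows ramped"""
    s=read_state();p=np.array(s["tcp_pos"]);r=rot()
    for P,Q,g,v,h in wps:
        P=np.array(P,float)
        dr=(r.inv()*Q).as_rotvec();D=np.linalg.norm(P-p);A=np.degrees(np.linalg.norm(dr))
        rows=max(1,int(np.ceil(max(D/v,A/9.5-.05))))
        m=max(1,int(np.ceil(max(rows/5,D/85))))
        while 1:
            k=np.ones(3)
            tt=[r*R.from_rotvec(dr*i/m) for i in range(m)]
            if max(np.abs(q.inv().apply(P-p)/m).max() for q in tt)<=79.6: break
            m+=1
        n=int(np.ceil(rows/m));p0,r0=p,r
        for i in range(1,m+1):
            a=p0+(P-p0)*i/m;b=r0*R.from_rotvec(dr*i/m)
            t=(r.inv().apply(a-p)/80).round(2)+0;o=((r.inv()*b).as_rotvec()/(np.pi/2)).round(2)+0
            nn=n+(h if i==m else 0)
            if v<40 and n>1: print("ramp",n,"+",nn-n,t.tolist(),o.tolist(),g,[(t*k/n).round(2).tolist() for k in range(1,n+1)])
            else: print("x",nn,t.tolist(),o.tolist(),g)
            p=p+r.apply(t*80);r=r*R.from_rotvec(o*np.pi/2)
E
python3 - <<'E'
from plan import *
plan([(np.array([350,-380,230]),tilt(20),.45,55,0),(case(-170,-87,200),tilt(55),.45,55,0),(case(-150,-87,86),tilt(55),.45,50,1)])
E
```

```text
x 2 [0.63, -0.5, -0.03] [0.03, 0.04, -0.17] 0.45
x 2 [0.75, -0.31, 0.04] [0.03, 0.03, -0.18] 0.45
x 2 [0.79, -0.1, 0.08] [0.03, 0.04, -0.17] 0.45
x 2 [0.79, 0.13, 0.13] [0.03, 0.04, -0.17] 0.45
x 2 [0.72, 0.33, 0.16] [0.03, 0.04, -0.18] 0.45
x 2 [0.54, 0.87, 0.28] [0.0, 0.08, 0.0] 0.45
x 2 [0.5, 0.87, 0.35] [0.0, 0.07, 0.0] 0.45
x 2 [0.45, 0.87, 0.41] [0.0, 0.08, 0.0] 0.45
x 2 [0.41, 0.87, 0.45] [0.0, 0.08, 0.0] 0.45
x 2 [0.34, 0.87, 0.51] [0.0, 0.08, 0.0] 0.45
x 2 [-0.51, 0.0, 0.51] [0.0, 0.0, 0.0] 0.45
x 3 [-0.52, -0.01, 0.5] [0.0, 0.0, 0.0] 0.45
```

Emit:
{"name": "send_rows", "arguments": {
  "travel": [
    [0.63, -0.5, -0.03],
    [0.63, -0.5, -0.03]
  ],
  "rot": [
    [0.03, 0.04, -0.17],
    [0.03, 0.04, -0.17]
  ],
  "gripper": [0.45, 0.45],
  "squeeze": 20
}}

```text
time: 1.55
tcp_pos: [194.1, -578.5, 221.7]
orientation: [-0.028, 0.967, 0.252, 0.031]
force: [0.3, -0.7, 0.7]
grip_width: 0.834
finger_force: 0.0
```

Emit:
{"name": "send_rows", "arguments": {
  "travel": [
    [0.75, -0.31, 0.04],
    [0.75, -0.31, 0.04]
  ],
  "rot": [
    [0.03, 0.03, -0.18],
    [0.03, 0.03, -0.18]
  ],
  "gripper": [0.45, 0.45]
}}

```text
time: 1.8
tcp_pos: [234.7, -527.8, 223.7]
orientation: [-0.052, 0.92, 0.386, 0.051]
force: [-0.4, -1.1, 0.3]
grip_width: 0.618
finger_force: 0.0
```

Emit:
{"name": "send_rows", "arguments": {
  "travel": [
    [0.79, -0.1, 0.08],
    [0.79, -0.1, 0.08]
  ],
  "rot": [
    [0.03, 0.04, -0.17],
    [0.03, 0.04, -0.17]
  ],
  "gripper": [0.45, 0.45]
}}

```text
time: 2.05
tcp_pos: [273.6, -477.1, 226.1]
orientation: [-0.078, 0.857, 0.504, 0.077]
force: [-0.6, -0.3, -0.2]
grip_width: 0.458
finger_force: 0.0
```

Emit:
{"name": "send_rows", "arguments": {
  "travel": [
    [0.79, 0.13, 0.13],
    [0.79, 0.13, 0.13]
  ],
  "rot": [
    [0.03, 0.04, -0.17],
    [0.03, 0.04, -0.17]
  ],
  "gripper": [0.45, 0.45]
}}

```text
time: 2.3
tcp_pos: [313.8, -426.3, 228.5]
orientation: [-0.103, 0.777, 0.613, 0.102]
force: [-0.9, 0.7, -0.7]
grip_width: 0.449
finger_force: 0.0
```

Emit:
{"name": "send_rows", "arguments": {
  "travel": [
    [0.72, 0.33, 0.16],
    [0.72, 0.33, 0.16]
  ],
  "rot": [
    [0.03, 0.04, -0.18],
    [0.03, 0.04, -0.18]
  ],
  "gripper": [0.45, 0.45]
}}

```text
time: 2.55
tcp_pos: [353.4, -375.2, 231.6]
orientation: [-0.125, 0.676, 0.715, 0.125]
force: [-0.2, -0.1, 0.6]
grip_width: 0.451
finger_force: 0.0
```

Emit:
{"name": "send_rows", "arguments": {
  "travel": [
    [0.54, 0.87, 0.28],
    [0.54, 0.87, 0.28]
  ],
  "rot": [
    [0.0, 0.08, 0.0],
    [0.0, 0.08, 0.0]
  ],
  "gripper": [0.45, 0.45]
}}

```text
time: 2.8
tcp_pos: [419.0, -327.4, 223.3]
orientation: [-0.171, 0.671, 0.702, 0.167]
force: [-0.7, 1.2, -0.5]
grip_width: 0.446
finger_force: 0.0
```

Emit:
{"name": "send_rows", "arguments": {
  "travel": [
    [0.5, 0.87, 0.35],
    [0.5, 0.87, 0.35]
  ],
  "rot": [
    [0.0, 0.07, 0.0],
    [0.0, 0.07, 0.0]
  ],
  "gripper": [0.45, 0.45]
}}

```text
time: 3.05
tcp_pos: [486.1, -275.7, 217.5]
orientation: [-0.209, 0.661, 0.692, 0.203]
force: [-0.4, -0.8, -0.1]
grip_width: 0.451
finger_force: 0.0
```

Emit:
{"name": "send_rows", "arguments": {
  "travel": [
    [0.45, 0.87, 0.41],
    [0.45, 0.87, 0.41]
  ],
  "rot": [
    [0.0, 0.08, 0.0],
    [0.0, 0.08, 0.0]
  ],
  "gripper": [0.45, 0.45]
}}

```text
time: 3.3
tcp_pos: [553.0, -225.3, 209.8]
orientation: [-0.252, 0.648, 0.677, 0.243]
force: [0.2, 0.2, -0.6]
grip_width: 0.451
finger_force: 0.0
```

Emit:
{"name": "send_rows", "arguments": {
  "travel": [
    [0.41, 0.87, 0.45],
    [0.41, 0.87, 0.45]
  ],
  "rot": [
    [0.0, 0.08, 0.0],
    [0.0, 0.08, 0.0]
  ],
  "gripper": [0.45, 0.45]
}}

```text
time: 3.55
tcp_pos: [620.2, -174.2, 204.2]
orientation: [-0.294, 0.631, 0.66, 0.283]
force: [0.0, -0.2, -1.3]
grip_width: 0.448
finger_force: 0.0
```

Emit:
{"name": "send_rows", "arguments": {
  "travel": [
    [0.34, 0.87, 0.51],
    [0.34, 0.87, 0.51],
    [0.34, 0.87, 0.51]
  ],
  "rot": [
    [0.0, 0.08, 0.0],
    [0.0, 0.08, 0.0],
    [0.0, 0.08, 0.0]
  ],
  "gripper": [0.45, 0.45, 0.45]
}}

```text
time: 3.92
tcp_pos: [687.7, -122.0, 200.7]
orientation: [-0.333, 0.611, 0.641, 0.323]
force: [0.6, 0.1, -0.4]
grip_width: 0.45
finger_force: 0.0
```

```bash
python3 - <<'E'
from plan import *
st()
a=save("wrist","w1")
plan([(case(-150,-87,86),tilt(55),.45,50,1)])
E
```

```text
t 3.92 case [-167.9  -87.4  200.7] tcp [ 687.7 -122.   200.7] tz [-0.03  0.82 -0.57] F [ 0.6  0.1 -0.4] w 0.45 ff 0.0 q [ 0.72  1.07 -0.64  1.02 -0.35  1.51  0.4 ]
x 2 [-0.52, 0.0, 0.51] [0.0, 0.0, 0.0] 0.45
x 3 [-0.52, -0.01, 0.51] [0.0, 0.0, 0.01] 0.45
```

View pics/w1.png

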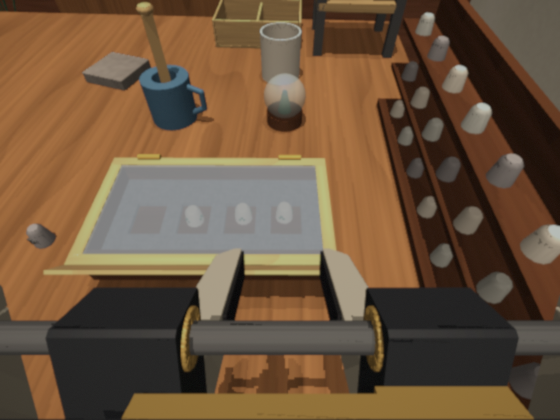

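The wrist view shows the three thimbles at (193,216), (243,214) and (284,213), with the lip along row 270. I'll check these against the fit.

```bash
python3 - <<'E'
from plan import *
C=vision.calibration("wrist")
for c,o in[((78,143,58),"105,158"),((78,-143,58),"330,158"),((-92,143,60),"85,262"),((-92,-143,60),"336,262"),((0,90,18),"150,219"),((0,-90,18),"286,219"),((0,30,18),"193,219")]: print(c,proj("wrist",case(*c),C).round(1),o)
for p in[(193,216),(243,214),(284,213)]:
    X=at_z("wrist",p,28,C);d=X-[*CP,0];print(d@cx,d@cy)
for p in[(150,112),(390,112)]:print("rack",at_z("top",p,0))
xt=tilt(55)
def w(x,z,phi,g=.45,v=25,h=0,y=-87): return (case(x,y,z),tilt(phi),g,v,h)
plan([w(-150,86,55,v=50),w(-91,42,55,v=30,h=1),w(-77,100,55),w(-57,139,55),w(-22,158,55),w(27,164,55),w(33,124,55,h=1)])
E
```

```text
(78, 143, 58) [115.8 155.2] 105,158
(78, -143, 58) [323.8 157. ] 330,158
(-92, 143, 60) [ 62.4 263.3] 85,262
(-92, -143, 60) [336.1 265.6] 336,262
(0, 90, 18) [148.7 218.3] 150,219
(0, -90, 18) [284.9 219.4] 286,219
(0, 30, 18) [194.1 218.6] 193,219
-3.322316840890897 28.818324336918554
0.6652657966715056 -35.44168671778706
2.9051092952743494 -88.71874192014728
rack [8.68704608e+02 3.62329062e+02 2.27373675e-13]
rack [ 850.6867607  -358.67041819    0.        ]
x 2 [-0.52, 0.0, 0.51] [0.0, 0.0, 0.0] 0.45
x 2 [-0.52, -0.01, 0.51] [0.0, 0.0, 0.01] 0.45
ramp 3 + 1 [-0.03, 0.0, 0.92] [0.0, 0.0, 0.0] 0.45 [[-0.01, 0.0, 0.31], [-0.02, 0.0, 0.61], [-0.03, 0.0, 0.92]]
ramp 3 + 0 [0.7, 0.0, -0.27] [0.0, 0.0, 0.0] 0.45 [[0.23, 0.0, -0.09], [0.47, 0.0, -0.18], [0.7, 0.0, -0.27]]
ramp 2 + 0 [0.54, 0.0, -0.07] [0.0, 0.0, 0.0] 0.45 [[0.27, 0.0, -0.04], [0.54, 0.0, -0.07]]
ramp 2 + 0 [0.44, -0.01, 0.22] [0.0, 0.0, 0.0] 0.45 [[0.22, -0.0, 0.11], [0.44, -0.01, 0.22]]
ramp 2 + 0 [0.42, 0.0, 0.46] [0.0, 0.0, 0.0] 0.45 [[0.21, 0.0, 0.23], [0.42, 0.0, 0.46]]
ramp 2 + 1 [-0.37, 0.0, 0.35] [0.0, 0.0, 0.0] 0.45 [[-0.18, 0.0, 0.18], [-0.37, 0.0, 0.35]]
```

Emit:
{"name": "send_rows", "arguments": {
  "travel": [
    [-0.52, 0, 0.51],
    [-0.52, 0, 0.51]
  ],
  "rot": [
    [0, 0, 0],
    [0, 0, 0]
  ],
  "gripper": [0.45, 0.45]
}}

```text
time: 4.22
tcp_pos: [684.0, -115.4, 138.9]
orientation: [-0.336, 0.614, 0.639, 0.32]
force: [-0.4, -0.1, 0.4]
grip_width: 0.444
finger_force: 0.0
```

Emit:
{"name": "send_rows", "arguments": {
  "travel": [
    [-0.52, -0.01, 0.51],
    [-0.52, -0.01, 0.51]
  ],
  "rot": [
    [0, 0, 0.01],
    [0, 0, 0.01]
  ],
  "gripper": [0.45, 0.45]
}}

```text
time: 4.47
tcp_pos: [684.0, -104.8, 83.0]
orientation: [-0.338, 0.618, 0.634, 0.319]
force: [-1.0, -0.6, -0.1]
grip_width: 0.452
finger_force: 0.0
```

Emit:
{"name": "send_rows", "arguments": {
  "travel": [
    [-0.01, 0, 0.31],
    [-0.02, 0, 0.61],
    [-0.03, 0, 0.92],
    [-0.03, 0, 0.92]
  ],
  "rot": [
    [0, 0, 0],
    [0, 0, 0],
    [0, 0, 0],
    [0, 0, 0]
  ],
  "gripper": [0.45, 0.45, 0.45, 0.45]
}}

```text
time: 4.97
tcp_pos: [685.0, -44.3, 44.2]
orientation: [-0.336, 0.616, 0.636, 0.321]
force: [0.0, -0.4, -0.0]
grip_width: 0.455
finger_force: 0.0
```

```bash
python3 - <<'E'
from plan import *
st(); save("side","s2"); im=save("wrist","w2")
a=cv2.imread("pics/s2.png")[90:300,180:440]; b=cv2.imread("pics/w2.png")
cv2.imwrite("pics/m2.png",np.hstack([cv2.resize(a,(400,323)),cv2.resize(b,(400,323))]))
E
```

```text
t 4.97 case [-90.2 -87.5  44.2] tcp [685.  -44.3  44.2] tz [-0.03  0.82 -0.57] F [ 0.  -0.4 -0. ] w 0.455 ff 0.0 q [ 0.66  1.21 -0.63  1.22 -0.34  1.19  0.51]
```

View pics/m2.png

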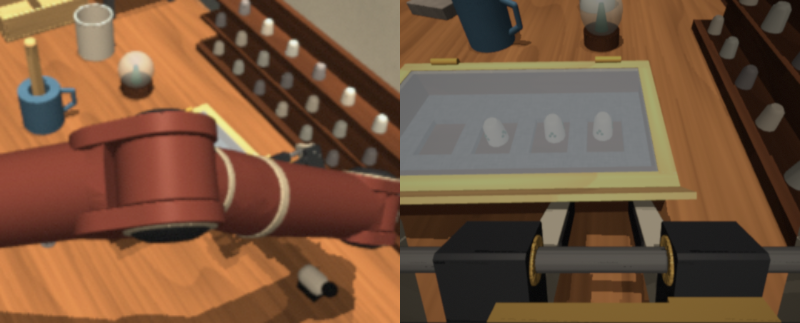

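The fingertips are under the lip with no force, so I'll lift.

Emit:
{"name": "send_rows", "arguments": {
  "travel": [
    [0.23, 0, -0.09],
    [0.47, 0, -0.18],
    [0.7, 0, -0.27]
  ],
  "rot": [
    [0, 0, 0],
    [0, 0, 0],
    [0, 0, 0]
  ],
  "gripper": [0.45, 0.45, 0.45]
}}

```text
time: 5.45
tcp_pos: [684.9, -30.5, 102.4]
orientation: [-0.335, 0.617, 0.635, 0.321]
force: [0.6, -0.1, -1.8]
grip_width: 0.452
finger_force: 0.5
```

Emit:
{"name": "send_rows", "arguments": {
  "travel": [
    [0.27, 0, -0.04],
    [0.54, 0, -0.07]
  ],
  "rot": [
    [0, 0, 0],
    [0, 0, 0]
  ],
  "gripper": [0.45, 0.45]
}}

```text
time: 5.7
tcp_pos: [683.8, -9.2, 140.1]
orientation: [-0.336, 0.617, 0.635, 0.321]
force: [0.4, -0.4, -0.9]
grip_width: 0.452
finger_force: 0.5
```

Emit:
{"name": "send_rows", "arguments": {
  "travel": [
    [0.22, 0, 0.11],
    [0.44, -0.01, 0.22]
  ],
  "rot": [
    [0, 0, 0],
    [0, 0, 0]
  ],
  "gripper": [0.45, 0.45]
}}

```text
time: 5.95
tcp_pos: [681.9, 25.5, 157.8]
orientation: [-0.336, 0.617, 0.635, 0.32]
force: [0.1, -1.9, 0.0]
grip_width: 0.451
finger_force: 0.5
```

Emit:
{"name": "send_rows", "arguments": {
  "travel": [
    [0.21, 0, 0.23],
    [0.42, 0, 0.46],
    [0.42, 0, 0.46]
  ],
  "rot": [
    [0, 0, 0],
    [0, 0, 0],
    [0, 0, 0]
  ],
  "gripper": [0.45, 0.45, 0.45]
}}

```text
time: 6.32
tcp_pos: [679.2, 77.8, 165.3]
orientation: [-0.338, 0.615, 0.636, 0.32]
force: [-0.2, 0.1, 0.1]
grip_width: 0.448
finger_force: 0.0
```

```bash
python3 - <<'E'
from plan import *
st(); save("side","s3"); im=save("wrist","w3")
a=cv2.imread("pics/s3.png")[60:270,180:440]; b=cv2.imread("pics/w3.png")
cv2.imwrite("pics/m3.png",np.hstack([cv2.resize(a,(400,323)),cv2.resize(b,(400,323))]))
def w(x,z,phi,g=.45,v=25,h=0,y=-87): return (case(x,y,z),tilt(phi),g,v,h)
plan([w(33,124,55),w(20,90,43,v=40),w(9,60,32,v=40,h=1)])
E
```

```text
t 6.33 case [ 32.  -86.1 165.3] tcp [679.2  77.8 165.3] tz [-0.04  0.82 -0.57] F [-0.2  0.1  0.1] w 0.448 ff 0.0 q [ 0.56  1.01 -0.69  1.37 -0.43  1.1   0.37]
ramp 2 + 0 [-0.36, 0.0, 0.34] [0.0, 0.0, -0.01] 0.45 [[-0.18, 0.0, 0.17], [-0.36, 0.0, 0.34]]
x 2 [-0.45, 0.0, 0.11] [0.0, -0.14, 0.0] 0.45
x 3 [-0.35, 0.0, 0.18] [0.0, -0.12, 0.0] 0.45
```

View pics/m3.png

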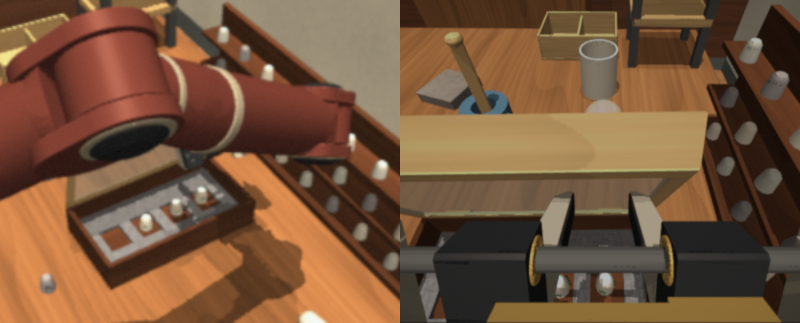

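Flap raised, thimbles visible below; go in.

Emit:
{"name": "send_rows", "arguments": {
  "travel": [
    [-0.18, 0, 0.17],
    [-0.36, 0, 0.34]
  ],
  "rot": [
    [0, 0, 0],
    [0, 0, 0]
  ],
  "gripper": [0.45, 0.45]
}}

```text
time: 6.68
tcp_pos: [680.1, 77.6, 122.1]
orientation: [-0.336, 0.618, 0.634, 0.32]
force: [-0.4, -1.2, 0.4]
grip_width: 0.45
finger_force: 0.4
```

Emit:
{"name": "send_rows", "arguments": {
  "travel": [
    [-0.45, 0, 0.11],
    [-0.45, 0, 0.11]
  ],
  "rot": [
    [0, -0.14, 0],
    [0, -0.14, 0]
  ],
  "gripper": [0.45, 0.45]
}}

```text
time: 6.92
tcp_pos: [679.0, 67.1, 88.3]
orientation: [-0.266, 0.648, 0.668, 0.25]
force: [-0.1, 0.2, -0.1]
grip_width: 0.453
finger_force: 0.0
```

Emit:
{"name": "send_rows", "arguments": {
  "travel": [
    [-0.35, 0, 0.18],
    [-0.35, 0, 0.18],
    [-0.35, 0, 0.18]
  ],
  "rot": [
    [0, -0.12, 0],
    [0, -0.12, 0],
    [0, -0.12, 0]
  ],
  "gripper": [0.45, 0.45, 0.45]
}}

```text
time: 7.3
tcp_pos: [680.5, 54.7, 60.5]
orientation: [-0.201, 0.67, 0.69, 0.189]
force: [-0.0, -0.6, -0.4]
grip_width: 0.449
finger_force: 0.0
```

```bash
python3 - <<'E'
from plan import *
st(); im=save("wrist","w4")
print([ (np.round(x["position"]),round(x["conf"],2)) for x in finder.pinpoint("wrist","thimble1_mid")])
for p in[x["position"] for x in finder.pinpoint("wrist","thimble1_mid")]:
    d=at_z("wrist",p,28)-[*CP,0];print(d@cx,d@cy)
def w(x,z,phi,g=.45,v=25,h=0,y=-87): return (case(x,y,z),tilt(phi),g,v,h)
plan([w(7,28,32,h=1)])
E
```

```text
t 7.3 case [  8.9 -86.6  60.5] tcp [680.5  54.7  60.5] tz [-0.02  0.53 -0.85] F [-0.  -0.6 -0.4] w 0.449 ff 0.0 q [ 0.37  0.95 -0.46  1.44 -0.23  0.89  0.26]
[(array([71., 12.]), 0.3)]
219.09835975523387 88.18769228450894
ramp 2 + 1 [-0.22, 0.01, 0.34] [0.0, 0.0, -0.01] 0.45 [[-0.11, 0.0, 0.17], [-0.22, 0.01, 0.34]]
```

View pics/w4.png

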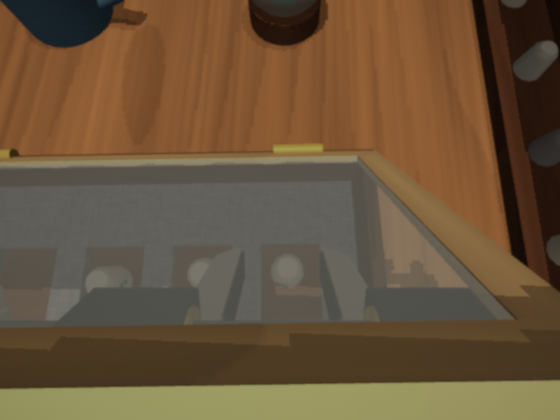

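The thimble sits between the fingers at (288,268), seen through the glass. Descend and grip.

```bash
python3 - <<'E'
from plan import *
for p in[(288,268),(203,272),(108,280)]:
    d=at_z("wrist",p,34)-[*CP,0];print(d@cx,d@cy)
def w(x,z,phi,g=.45,v=25,h=0,y=-87): return (case(x,y,z),tilt(phi),g,v,h)
plan([w(8,28,32,h=1)])
E
```

```text
7.089957599410041 -89.13124896105404
4.9931903177655474 -35.19278781093583
0.4584618482865941 24.680401757962162
ramp 2 + 1 [-0.2, 0.01, 0.34] [0.0, 0.0, -0.01] 0.45 [[-0.1, 0.0, 0.17], [-0.2, 0.01, 0.34]]
```

Emit:
{"name": "send_rows", "arguments": {
  "travel": [
    [-0.1, 0.01, 0.17],
    [-0.21, 0.02, 0.34],
    [-0.21, 0.02, 0.34]
  ],
  "rot": [
    [0, 0, 0],
    [0, 0, 0],
    [0, 0, 0]
  ],
  "gripper": [0.45, 0.45, 0.45]
}}

```text
time: 7.82
tcp_pos: [681.6, 54.6, 26.9]
orientation: [-0.201, 0.67, 0.689, 0.189]
force: [-0.1, -1.4, -0.4]
grip_width: 0.45
finger_force: 0.6
```

Emit:
{"name": "send_rows", "arguments": {
  "travel": [
    [0, 0, 0],
    [0, 0, 0],
    [0, 0, 0],
    [0, 0, 0]
  ],
  "rot": [
    [0, 0, 0],
    [0, 0, 0],
    [0, 0, 0],
    [0, 0, 0]
  ],
  "gripper": [0, 0, 0, 0],
  "squeeze": 20
}}

```text
time: 8.32
tcp_pos: [681.5, 55.3, 28.3]
orientation: [-0.2, 0.669, 0.69, 0.188]
force: [0.8, 0.4, -1.2]
grip_width: 0.207
finger_force: 19.8
```

```bash
python3 - <<'E'
from plan import *
st()
def w(x,z,phi,g=0,v=25,h=0,y=-87): return (case(x,y,z),tilt(phi),g,v,h)
plan([w(8,62,32),w(-40,120,45,v=40),w(-110,140,45,v=40),w(-190,170,32,v=50),(np.array([450,-338,170]),tilt(25),0,55,0),(np.array([450,-338,60]),tilt(25),0,45,1)])
E
```

```text
t 8.32 case [  9.5 -87.6  28.3] tcp [681.5  55.3  28.3] tz [-0.02  0.53 -0.85] F [ 0.8  0.4 -1.2] w 0.207 ff 19.8 q [ 0.37  1.   -0.46  1.44 -0.23  0.85  0.28]
ramp 2 + 0 [0.21, -0.01, -0.37] [0.0, 0.0, 0.0] 0 [[0.1, -0.0, -0.18], [0.21, -0.01, -0.37]]
x 2 [-0.13, -0.01, -0.93] [0.0, 0.15, 0.0] 0
x 2 [-0.43, 0.01, -0.8] [0.0, 0.0, -0.01] 0
x 1 [-0.22, -0.01, -0.49] [0.0, -0.07, 0.0] 0
x 1 [-0.27, 0.0, -0.46] [0.0, -0.08, 0.01] 0
x 2 [-0.5, -0.76, -0.3] [0.0, -0.02, 0.0] 0
x 2 [-0.5, -0.77, -0.29] [0.0, -0.02, 0.0] 0
x 2 [-0.52, -0.76, -0.27] [0.0, -0.02, 0.0] 0
x 2 [-0.52, -0.76, -0.26] [0.0, -0.02, 0.0] 0
x 2 [-0.29, 0.0, 0.63] [0.0, 0.0, 0.0] 0
x 3 [-0.29, 0.01, 0.62] [0.0, 0.0, 0.0] 0
```

Emit:
{"name": "send_rows", "arguments": {
  "travel": [
    [0.1, 0, -0.18],
    [0.21, -0.01, -0.37]
  ],
  "rot": [
    [0, 0, 0],
    [0, 0, 0]
  ],
  "gripper": [0, 0],
  "squeeze": 30
}}

```text
time: 8.57
tcp_pos: [681.6, 53.9, 64.1]
orientation: [-0.2, 0.669, 0.69, 0.189]
force: [-0.3, -0.2, -0.9]
grip_width: 0.201
finger_force: 29.8
```

Emit:
{"name": "send_rows", "arguments": {
  "travel": [
    [-0.06, 0, -0.47],
    [-0.13, -0.01, -0.93]
  ],
  "rot": [
    [0, 0.08, 0],
    [0, 0.15, 0]
  ],
  "gripper": [0, 0]
}}

```text
time: 8.82
tcp_pos: [683.3, 5.3, 123.4]
orientation: [-0.28, 0.641, 0.662, 0.268]
force: [0.5, 0.9, -1.8]
grip_width: 0.199
finger_force: 30.2
```

Emit:
{"name": "send_rows", "arguments": {
  "travel": [
    [-0.22, 0, -0.4],
    [-0.43, 0.01, -0.8]
  ],
  "rot": [
    [0, 0, 0],
    [0, 0, 0]
  ],
  "gripper": [0, 0]
}}

```text
time: 9.07
tcp_pos: [686.0, -66.1, 142.6]
orientation: [-0.279, 0.643, 0.662, 0.267]
force: [-0.3, 0.3, -0.5]
grip_width: 0.2
finger_force: 29.8
```

Emit:
{"name": "send_rows", "arguments": {
  "travel": [
    [-0.22, -0.01, -0.49],
    [-0.5, -0.01, -0.95],
    [-0.5, -0.01, -0.95]
  ],
  "rot": [
    [0, -0.07, 0],
    [0, -0.15, 0],
    [0, -0.15, 0]
  ],
  "gripper": [0, 0, 0]
}}

```text
time: 9.45
tcp_pos: [689.9, -147.3, 170.3]
orientation: [-0.196, 0.67, 0.69, 0.191]
force: [-0.2, 0.7, 0.2]
grip_width: 0.202
finger_force: 29.8
```

```bash
python3 - <<'E'
from plan import *
st()
plan([(np.array([450,-338,170]),tilt(25),0,55,0),(np.array([450,-338,60]),tilt(25),0,45,1)])
E
```

```text
t 9.45 case [-193.4  -88.7  170.3] tcp [ 689.9 -147.3  170.3] tz [-0.02  0.53 -0.85] F [-0.2  0.7  0.2] w 0.202 ff 29.8 q [ 0.6   0.93 -0.46  1.12 -0.17  1.33  0.36]
x 2 [-0.49, -0.77, -0.3] [0.0, -0.02, 0.0] 0
x 2 [-0.49, -0.76, -0.29] [0.0, -0.02, 0.0] 0
x 2 [-0.51, -0.77, -0.27] [0.0, -0.02, 0.0] 0
x 2 [-0.51, -0.77, -0.25] [0.0, -0.02, 0.0] 0
x 2 [-0.29, 0.0, 0.62] [0.0, 0.0, 0.0] 0
x 3 [-0.29, 0.0, 0.63] [0.0, 0.0, 0.0] 0
```

Emit:
{"name": "send_rows", "arguments": {
  "travel": [
    [-0.49, -0.77, -0.3],
    [-0.49, -0.77, -0.3]
  ],
  "rot": [
    [0, -0.02, 0],
    [0, -0.02, 0]
  ],
  "gripper": [0, 0]
}}

```text
time: 9.7
tcp_pos: [624.6, -196.1, 164.8]
orientation: [-0.191, 0.674, 0.692, 0.177]
force: [0.2, -0.4, -0.5]
grip_width: 0.206
finger_force: 29.8
```

Emit:
{"name": "send_rows", "arguments": {
  "travel": [
    [-0.49, -0.76, -0.29],
    [-0.49, -0.76, -0.29]
  ],
  "rot": [
    [0, -0.02, 0],
    [0, -0.02, 0]
  ],
  "gripper": [0, 0]
}}

```text
time: 9.95
tcp_pos: [565.7, -243.8, 165.8]
orientation: [-0.179, 0.677, 0.694, 0.167]
force: [-0.7, 0.6, 0.7]
grip_width: 0.202
finger_force: 29.8
```

Emit:
{"name": "send_rows", "arguments": {
  "travel": [
    [-0.51, -0.77, -0.27],
    [-0.51, -0.77, -0.27]
  ],
  "rot": [
    [0, -0.02, 0],
    [0, -0.02, 0]
  ],
  "gripper": [0, 0]
}}

```text
time: 10.2
tcp_pos: [506.1, -291.6, 166.0]
orientation: [-0.168, 0.679, 0.697, 0.157]
force: [-0.5, -0.3, -0.8]
grip_width: 0.201
finger_force: 29.8
```

Emit:
{"name": "send_rows", "arguments": {
  "travel": [
    [-0.51, -0.77, -0.25],
    [-0.51, -0.77, -0.25],
    [-0.51, -0.77, -0.25]
  ],
  "rot": [
    [0, -0.02, 0],
    [0, -0.02, 0],
    [0, -0.02, 0]
  ],
  "gripper": [0, 0, 0]
}}

```text
time: 10.58
tcp_pos: [448.9, -336.5, 166.5]
orientation: [-0.157, 0.68, 0.701, 0.147]
force: [0.9, 0.5, -0.3]
grip_width: 0.203
finger_force: 29.8
```

```bash
python3 - <<'E'
from plan import *
st();save("wrist","w5")
for q in("bowl","bead1"):
  for x in finder.pinpoint("wrist",q): print(q,np.round(x["position"]),round(x["conf"],2),at_z("wrist",x["position"],0 if q=="bowl" else 18).round(1))
save("side","s5")
a=cv2.imread("pics/s5.png")[90:420,150:450]; b=cv2.imread("pics/w5.png")
cv2.imwrite("pics/m5.png",np.hstack([cv2.resize(a,(300,330)),cv2.resize(b,(440,330))]))
plan([(np.array([450,-337,75]),tilt(25),0,48,0),(np.array([450,-337,50]),tilt(25),0,25,1)])
E
```

```text
t 10.57 case [-373.7  159.   166.5] tcp [ 448.9 -336.5  166.5] tz [-0.02  0.42 -0.91] F [ 0.9  0.5 -0.3] w 0.203 ff 29.8 q [ 1.01  0.73 -0.43  1.5  -0.05  1.24  0.69]
bowl [256. 304.] 0.2 [ 422.2 -380.3    0. ]
bead1 [301. 236.] 0.75 [ 466.6 -309.    18. ]
bead1 [260. 227.] 0.74 [ 424.4 -300.7   18. ]
bead1 [239. 257.] 0.71 [ 404.4 -331.7   18. ]
bead1 [299. 303.] 0.68 [ 467.  -374.5   18. ]
bead1 [256. 305.] 0.62 [ 423.9 -378.4   18. ]
bead1 [324. 270.] 0.49 [ 490.7 -341.4   18. ]
x 1 [-0.25, 0.0, 0.51] [0.0, 0.0, 0.0] 0
x 1 [-0.26, 0.0, 0.52] [0.0, 0.0, 0.0] 0
x 2 [-0.13, 0.01, 0.28] [0.0, 0.0, 0.0] 0
```

View pics/m5.png

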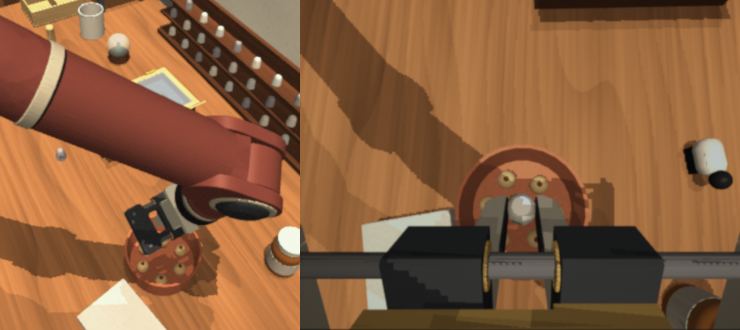

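Emit:
{"name": "send_rows", "arguments": {
  "travel": [
    [-0.26, 0.1, 0.51],
    [-0.52, 0.15, 1.0]
  ],
  "rot": [
    [0, 0, 0],
    [0, 0, 0]
  ],
  "gripper": [0, 0]
}}

```text
time: 11.02
tcp_pos: [461.9, -339.9, 75.9]
orientation: [-0.156, 0.679, 0.702, 0.147]
force: [-0.9, 0.6, -0.9]
grip_width: 0.201
finger_force: 29.8
```

Emit:
{"name": "send_rows", "arguments": {
  "travel": [
    [-0.07, 0, 0.15],
    [-0.14, 0, 0.3],
    [-0.14, 0, 0.3]
  ],
  "rot": [
    [0, 0, 0],
    [0, 0, 0],
    [0, 0, 0]
  ],
  "gripper": [0, 0, 0]
}}

```text
time: 11.4
tcp_pos: [459.7, -341.1, 50.2]
orientation: [-0.157, 0.68, 0.701, 0.146]
force: [0.1, -0.1, -0.4]
grip_width: 0.203
finger_force: 29.8
```

Emit:
{"name": "send_rows", "arguments": {
  "travel": [
    [0, 0, 0],
    [0, 0, 0],
    [0, 0, 0]
  ],
  "rot": [
    [0, 0, 0],
    [0, 0, 0],
    [0, 0, 0]
  ],
  "gripper": [0.4, 0.4, 0.4]
}}

```text
time: 11.78
tcp_pos: [459.7, -341.6, 50.6]
orientation: [-0.156, 0.68, 0.701, 0.146]
force: [0.2, 0.3, -0.5]
grip_width: 0.397
finger_force: 0.0
```

Emit:
{"name": "send_rows", "arguments": {
  "travel": [
    [0.2, 0, -0.45],
    [0.4, 0, -0.9],
    [0.4, 0, -0.9]
  ],
  "rot": [
    [0, 0, 0],
    [0, 0, 0],
    [0, 0, 0]
  ],
  "gripper": [0.45, 0.45, 0.45]
}}

```text
time: 12.15
tcp_pos: [462.2, -343.4, 132.1]
orientation: [-0.153, 0.68, 0.702, 0.147]
force: [0.7, -0.1, -0.0]
grip_width: 0.452
finger_force: 0.0
```

```bash
python3 - <<'E'
from plan import *
st();b=save("wrist","w6");save("top","t6")
a=cv2.imread("pics/t6.png")[130:260,200:320];b=b[:,:,::-1]
cv2.imwrite("pics/m6.png",np.hstack([cv2.resize(a,None,fx=2.5,fy=2.5)[:315],cv2.resize(b,(420,315))]))
for x in finder.pinpoint("wrist","thimble1_mid"): print(np.round(x["position"]),round(x["conf"],2),at_z("wrist",x["position"],28).round(1))
for x in finder.pinpoint("top","thimble1_mid"):
  d=at_z("top",x["position"],28)-[*CP,0]; print(np.round(x["position"]),round(x["conf"],2),d@cx,d@cy)
E
```

```text
t 12.15 case [-381.1  145.9  132.1] tcp [ 462.2 -343.4  132.1] tz [-0.02  0.41 -0.91] F [ 0.7 -0.1 -0. ] w 0.452 ff 0.0 q [ 0.99  0.79 -0.42  1.49 -0.04  1.19  0.7 ]
[278. 259.] 0.59 [ 453.8 -340.5   28. ]
[397. 239.] 0.59 -385.64524205990733 144.15246303851134
[383. 252.] 0.3 -341.1239191944293 179.70943572063453
```

View pics/m6.png

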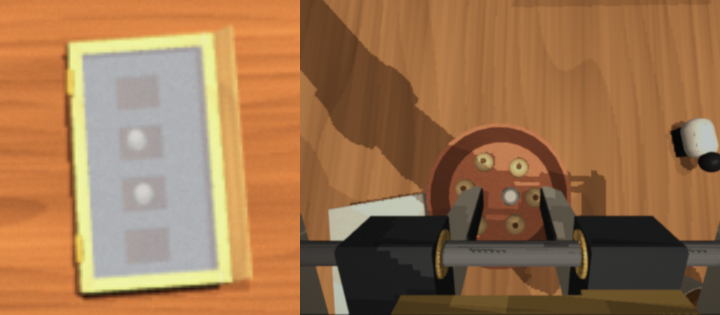

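Thimble 1 is in the bowl at (510,197), the flap is shut and the other two are in place. Next is the middle one.

```bash
python3 - <<'E'
from plan import *
def w(x,z,phi,g=.45,v=25,h=0,y=-33): return (case(x,y,z),tilt(phi),g,v,h)
plan([w(-230,160,35,v=55),w(-150,86,55,v=50,h=2),w(-91,43,55,v=30,h=1),w(-77,100,55),w(-57,139,55),w(-22,158,55),w(27,164,55,h=1),w(33,124,55),w(20,90,43,v=30),w(7,60,32,v=30,h=1)])
E
```

```text
x 2 [0.63, 0.75, 0.13] [0.0, 0.04, 0.0] 0.45
x 2 [0.62, 0.76, 0.18] [0.0, 0.04, 0.0] 0.45
x 2 [0.6, 0.75, 0.21] [0.0, 0.03, -0.01] 0.45
x 2 [0.15, 0.01, 0.66] [0.0, 0.11, 0.0] 0.45
x 4 [0.03, 0.0, 0.68] [-0.01, 0.12, 0.0] 0.45
ramp 3 + 1 [-0.02, 0.0, 0.91] [0.0, 0.0, 0.0] 0.45 [[-0.01, 0.0, 0.3], [-0.01, 0.0, 0.61], [-0.02, 0.0, 0.91]]
ramp 3 + 0 [0.68, 0.0, -0.26] [0.0, 0.0, 0.0] 0.45 [[0.23, 0.0, -0.09], [0.45, 0.0, -0.17], [0.68, 0.0, -0.26]]
ramp 2 + 0 [0.54, 0.01, -0.07] [0.0, 0.0, 0.0] 0.45 [[0.27, 0.0, -0.04], [0.54, 0.01, -0.07]]
ramp 2 + 0 [0.45, 0.0, 0.23] [0.0, 0.0, 0.0] 0.45 [[0.22, 0.0, 0.12], [0.45, 0.0, 0.23]]
ramp 2 + 1 [0.41, 0.0, 0.46] [0.0, 0.0, 0.0] 0.45 [[0.2, 0.0, 0.23], [0.41, 0.0, 0.46]]
ramp 2 + 0 [-0.37, -0.01, 0.35] [0.0, 0.0, 0.0] 0.45 [[-0.18, -0.0, 0.18], [-0.37, -0.01, 0.35]]
ramp 2 + 0 [-0.44, 0.0, 0.1] [0.0, -0.14, 0.0] 0.45 [[-0.22, 0.0, 0.05], [-0.44, 0.0, 0.1]]
ramp 2 + 1 [-0.38, -0.01, 0.17] [0.01, -0.12, 0.0] 0.45 [[-0.19, -0.0, 0.08], [-0.38, -0.01, 0.17]]
```

Emit:
{"name": "send_rows", "arguments": {
  "travel": [
    [0.63, 0.75, 0.13],
    [0.63, 0.75, 0.13]
  ],
  "rot": [
    [0, 0.04, 0],
    [0, 0.04, 0]
  ],
  "gripper": [0.45, 0.45]
}}

```text
time: 12.6
tcp_pos: [520.6, -286.5, 139.0]
orientation: [-0.18, 0.673, 0.697, 0.169]
force: [-0.7, 0.2, 1.1]
grip_width: 0.447
finger_force: 0.0
```

Emit:
{"name": "send_rows", "arguments": {
  "travel": [
    [0.62, 0.76, 0.18],
    [0.62, 0.76, 0.18]
  ],
  "rot": [
    [0, 0.04, 0],
    [0, 0.04, 0]
  ],
  "gripper": [0.45, 0.45]
}}

```text
time: 12.85
tcp_pos: [579.3, -234.3, 149.4]
orientation: [-0.202, 0.668, 0.691, 0.189]
force: [0.4, -0.5, -1.2]
grip_width: 0.449
finger_force: 0.0
```

Emit:
{"name": "send_rows", "arguments": {
  "travel": [
    [0.6, 0.75, 0.21],
    [0.6, 0.75, 0.21]
  ],
  "rot": [
    [0, 0.03, -0.01],
    [0, 0.03, -0.01]
  ],
  "gripper": [0.45, 0.45]
}}

```text
time: 13.1
tcp_pos: [637.3, -182.9, 160.4]
orientation: [-0.216, 0.658, 0.691, 0.206]
force: [-0.8, 0.1, 0.7]
grip_width: 0.451
finger_force: 0.0
```

Emit:
{"name": "send_rows", "arguments": {
  "travel": [
    [0.15, 0.01, 0.66],
    [0.15, 0.01, 0.66]
  ],
  "rot": [
    [0, 0.11, 0],
    [0, 0.11, 0]
  ],
  "gripper": [0.45, 0.45]
}}

```text
time: 13.35
tcp_pos: [629.8, -147.4, 115.9]
orientation: [-0.28, 0.641, 0.667, 0.258]
force: [-0.5, -0.3, -0.8]
grip_width: 0.453
finger_force: 0.0
```

Emit:
{"name": "send_rows", "arguments": {
  "travel": [
    [0.03, 0, 0.68],
    [0.03, 0, 0.68],
    [0.03, 0, 0.68]
  ],
  "rot": [
    [-0.01, 0.12, 0],
    [-0.01, 0.12, 0],
    [-0.01, 0.12, 0]
  ],
  "gripper": [0.45, 0.45, 0.45]
}}

```text
time: 13.72
tcp_pos: [635.0, -108.6, 90.7]
orientation: [-0.327, 0.614, 0.639, 0.326]
force: [0.4, 0.6, 1.9]
grip_width: 0.453
finger_force: 0.0
```

```bash
python3 - <<'E'
from plan import *
st();save("wrist","w7")
for x in finder.pinpoint("wrist","thimble1_mid"):
  d=at_z("wrist",x["position"],28)-[*CP,0]; print(np.round(x["position"]),round(x["conf"],2),d@cx,d@cy)
def w(x,z,phi,g=.45,v=25,h=0,y=-33): return (case(x,y,z),tilt(phi),g,v,h)
plan([w(-91,43,55,v=30,h=1)])
E
```

```text
t 13.72 case [-152.6  -35.2   90.7] tcp [ 635.  -108.6   90.7] tz [-0.02  0.82 -0.57] F [0.4 0.6 1.9] w 0.453 ff 0.0 q [ 0.78  1.12 -0.61  1.3  -0.35  1.26  0.58]
ramp 3 + 1 [-0.07, -0.06, 0.98] [0.01, 0.0, 0.01] 0.45 [[-0.02, -0.02, 0.33], [-0.05, -0.04, 0.65], [-0.07, -0.06, 0.98]]
```

Emit:
{"name": "send_rows", "arguments": {
  "travel": [
    [-0.03, -0.02, 0.33],
    [-0.06, -0.04, 0.65],
    [-0.07, -0.04, 0.97],
    [-0.07, -0.04, 0.97]
  ],
  "rot": [
    [0, 0, 0.01],
    [0.01, 0, 0.01],
    [0.01, 0, 0.01],
    [0.01, 0, 0.01]
  ],
  "gripper": [0.45, 0.45, 0.45, 0.45]
}}

```text
time: 14.32
tcp_pos: [628.3, -43.4, 39.8]
orientation: [-0.339, 0.614, 0.638, 0.318]
force: [0.4, 0.0, 0.6]
grip_width: 0.451
finger_force: 0.0
```

Emit:
{"name": "send_rows", "arguments": {
  "travel": [
    [0.23, 0, -0.09],
    [0.45, 0, -0.17],
    [0.68, 0, -0.26]
  ],
  "rot": [
    [0, 0, 0],
    [0, 0, 0],
    [0, 0, 0]
  ],
  "gripper": [0.45, 0.45, 0.45]
}}

```text
time: 14.7
tcp_pos: [629.7, -33.0, 97.5]
orientation: [-0.336, 0.616, 0.636, 0.319]
force: [1.1, -0.3, -1.8]
grip_width: 0.445
finger_force: 0.5
```

Emit:
{"name": "send_rows", "arguments": {
  "travel": [
    [0.27, 0, -0.04],
    [0.54, 0, -0.07]
  ],
  "rot": [
    [0, 0, 0],
    [0, 0, 0]
  ],
  "gripper": [0.45, 0.45]
}}

```text
time: 14.95
tcp_pos: [628.7, -11.2, 135.8]
orientation: [-0.338, 0.616, 0.636, 0.319]
force: [-0.5, 0.5, -0.5]
grip_width: 0.45
finger_force: 0.5
```

Emit:
{"name": "send_rows", "arguments": {
  "travel": [
    [0.22, 0, 0.12],
    [0.45, 0, 0.23]
  ],
  "rot": [
    [0, 0, 0],
    [0, 0, 0]
  ],
  "gripper": [0.45, 0.45]
}}

```text
time: 15.2
tcp_pos: [626.9, 25.1, 153.6]
orientation: [-0.338, 0.616, 0.636, 0.319]
force: [-0.1, -0.8, 0.3]
grip_width: 0.446
finger_force: 0.5
```

Emit:
{"name": "send_rows", "arguments": {
  "travel": [
    [0.2, 0, 0.23],
    [0.41, 0, 0.46],
    [0.41, 0, 0.46]
  ],
  "rot": [
    [0, 0, 0],
    [0, 0, 0],
    [0, 0, 0]
  ],
  "gripper": [0.45, 0.45, 0.45]
}}

```text
time: 15.58
tcp_pos: [624.0, 76.6, 160.5]
orientation: [-0.34, 0.614, 0.637, 0.319]
force: [0.5, 0.5, -0.2]
grip_width: 0.45
finger_force: 0.0
```

```bash
python3 - <<'E'
from plan import *
st()
def w(x,z,phi,g=.45,v=25,h=0,y=-33): return (case(x,y,z),tilt(phi),g,v,h)
plan([w(33,124,55),w(20,90,43,v=30),w(7,60,32,v=30,h=1)])
E
```

```text
t 15.57 case [ 32.8 -30.9 160.5] tcp [624.   76.6 160.5] tz [-0.04  0.82 -0.57] F [ 0.5  0.5 -0.2] w 0.45 ff 0.0 q [ 0.62  0.96 -0.69  1.54 -0.47  1.03  0.45]
ramp 2 + 0 [-0.38, 0.03, 0.26] [-0.01, -0.01, 0.0] 0.45 [[-0.19, 0.02, 0.13], [-0.38, 0.03, 0.26]]
ramp 2 + 0 [-0.44, 0.0, 0.11] [0.0, -0.13, 0.0] 0.45 [[-0.22, 0.0, 0.06], [-0.44, 0.0, 0.11]]
ramp 2 + 1 [-0.37, 0.0, 0.17] [0.0, -0.12, 0.0] 0.45 [[-0.18, 0.0, 0.08], [-0.37, 0.0, 0.17]]
```

Emit:
{"name": "send_rows", "arguments": {
  "travel": [
    [-0.19, 0.02, 0.13],
    [-0.38, 0.03, 0.26]
  ],
  "rot": [
    [-0.01, -0.01, 0],
    [-0.01, -0.01, 0]
  ],
  "gripper": [0.45, 0.45]
}}

```text
time: 15.82
tcp_pos: [627.8, 71.3, 121.4]
orientation: [-0.328, 0.622, 0.636, 0.319]
force: [0.0, -0.6, 0.1]
grip_width: 0.447
finger_force: 0.4
```

Emit:
{"name": "send_rows", "arguments": {
  "travel": [
    [-0.22, 0, 0.06],
    [-0.44, 0, 0.11]
  ],
  "rot": [
    [0, -0.06, 0],
    [0, -0.13, 0]
  ],
  "gripper": [0.45, 0.45]
}}

```text
time: 16.08
tcp_pos: [627.6, 56.6, 85.7]
orientation: [-0.261, 0.652, 0.666, 0.252]
force: [-0.3, 0.0, 0.5]
grip_width: 0.452
finger_force: 0.0
```

Emit:
{"name": "send_rows", "arguments": {
  "travel": [
    [-0.18, 0, 0.08],
    [-0.37, 0, 0.17],
    [-0.37, 0, 0.17]
  ],
  "rot": [
    [0, -0.06, 0],
    [0, -0.12, 0],
    [0, -0.12, 0]
  ],
  "gripper": [0.45, 0.45, 0.45]
}}

```text
time: 16.45
tcp_pos: [627.4, 47.9, 57.9]
orientation: [-0.199, 0.671, 0.689, 0.191]
force: [0.4, 0.6, -1.2]
grip_width: 0.449
finger_force: 0.0
```

```bash
python3 - <<'E'
from plan import *
st();save("wrist","w8")
print(proj("wrist",case(6,-33,34)))
def w(x,z,phi,g=.45,v=25,h=0,y=-33): return (case(x,y,z),tilt(phi),g,v,h)
plan([w(7,28,32,h=1)])
E
```

```text
t 16.45 case [  4.  -33.3  57.9] tcp [627.4  47.9  57.9] tz [-0.02  0.53 -0.85] F [ 0.4  0.6 -1.2] w 0.449 ff 0.0 q [ 0.41  0.89 -0.46  1.61 -0.29  0.79  0.34]
[282.97335433 262.33560345]
ramp 2 + 1 [-0.15, -0.01, 0.34] [0.0, 0.0, -0.01] 0.45 [[-0.08, -0.0, 0.17], [-0.15, -0.01, 0.34]]
```

View pics/w8.png

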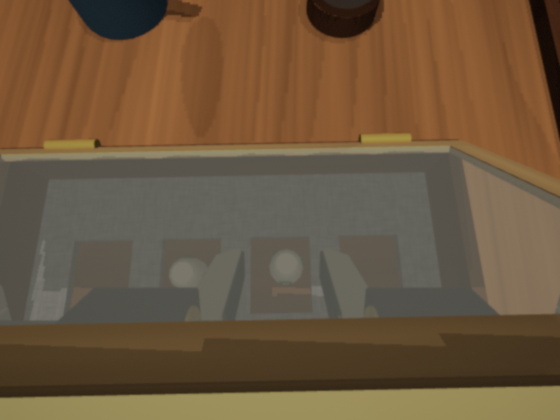

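Thimble 2 is at (286,266), between the fingers. Grip it and leave as before.

Emit:
{"name": "send_rows", "arguments": {
  "travel": [
    [-0.08, 0, 0.17],
    [-0.16, 0, 0.34],
    [-0.16, 0, 0.34]
  ],
  "rot": [
    [0, 0, 0],
    [0, 0, 0],
    [0, 0, 0]
  ],
  "gripper": [0.45, 0.45, 0.45]
}}

```text
time: 16.88
tcp_pos: [627.9, 48.7, 27.0]
orientation: [-0.198, 0.672, 0.687, 0.191]
force: [0.1, -0.8, 0.9]
grip_width: 0.449
finger_force: 0.6
```

Emit:
{"name": "send_rows", "arguments": {
  "travel": [
    [0, 0, 0],
    [0, 0, 0],
    [0, 0, 0],
    [0, 0, 0]
  ],
  "rot": [
    [0, 0, 0],
    [0, 0, 0],
    [0, 0, 0],
    [0, 0, 0]
  ],
  "gripper": [0, 0, 0, 0],
  "squeeze": 30
}}

```text
time: 17.38
tcp_pos: [627.8, 50.0, 28.4]
orientation: [-0.198, 0.671, 0.688, 0.191]
force: [0.2, 1.0, -1.1]
grip_width: 0.2
finger_force: 29.8
```

Emit:
{"name": "send_rows", "arguments": {
  "travel": [
    [0.1, 0, -0.18],
    [0.21, 0, -0.37]
  ],
  "rot": [
    [0, 0, 0],
    [0, 0, 0]
  ],
  "gripper": [0, 0]
}}

```text
time: 17.62
tcp_pos: [628.3, 48.6, 63.9]
orientation: [-0.198, 0.671, 0.688, 0.192]
force: [-0.1, 0.0, -0.9]
grip_width: 0.205
finger_force: 29.8
```

```bash
python3 - <<'E'
from plan import *
st()
def w(x,z,phi,g=0,v=25,h=0,y=-33): return (case(x,y,z),tilt(phi),g,v,h)
B=np.array([434,-327,0])
plan([w(-40,120,45,v=40),w(-110,140,45,v=40),w(-190,170,32,v=50,h=1),(B+[0,0,165],tilt(25),0,55,1),(B+[0,0,75],tilt(25),0,48,0),(B+[0,0,50],tilt(25),0,25,1)])
E
```

```text
t 17.62 case [  4.7 -34.2  63.9] tcp [628.3  48.6  63.9] tz [-0.01  0.53 -0.85] F [-0.1  0.  -0.9] w 0.205 ff 29.8 q [ 0.41  0.88 -0.46  1.61 -0.29  0.8   0.33]
x 2 [-0.1, -0.01, -0.89] [0.0, 0.14, -0.01] 0
x 2 [-0.45, 0.0, -0.79] [0.0, 0.0, 0.0] 0
x 1 [-0.23, 0.0, -0.49] [0.0, -0.07, 0.0] 0
x 2 [-0.27, 0.0, -0.45] [0.0, -0.07, 0.0] 0
x 2 [-0.47, -0.64, -0.28] [0.0, -0.02, 0.0] 0
x 2 [-0.47, -0.65, -0.26] [0.0, -0.02, 0.0] 0
x 2 [-0.48, -0.64, -0.25] [0.0, -0.02, 0.0] 0
x 3 [-0.49, -0.65, -0.24] [0.0, -0.02, 0.0] 0
x 1 [-0.24, 0.0, 0.51] [0.0, 0.0, 0.0] 0
x 1 [-0.23, -0.01, 0.51] [0.0, 0.0, 0.0] 0
ramp 2 + 1 [-0.14, 0.0, 0.29] [0.0, 0.0, 0.0] 0 [[-0.07, 0.0, 0.14], [-0.14, 0.0, 0.29]]
```

Emit:
{"name": "send_rows", "arguments": {
  "travel": [
    [-0.05, 0, -0.45],
    [-0.1, 0, -0.89]
  ],
  "rot": [
    [0, 0.07, 0],
    [0, 0.14, 0]
  ],
  "gripper": [0, 0]
}}

```text
time: 17.88
tcp_pos: [630.0, 4.1, 121.9]
orientation: [-0.272, 0.645, 0.663, 0.266]
force: [0.1, -0.4, -0.9]
grip_width: 0.199
finger_force: 30.2
```

Emit:
{"name": "send_rows", "arguments": {
  "travel": [
    [-0.22, 0, -0.4],
    [-0.45, 0, -0.79]
  ],
  "rot": [
    [0, 0, 0],
    [0, 0, 0]
  ],
  "gripper": [0, 0]
}}

```text
time: 18.12
tcp_pos: [631.4, -67.8, 140.5]
orientation: [-0.271, 0.647, 0.662, 0.264]
force: [0.6, -0.0, -1.4]
grip_width: 0.2
finger_force: 29.8
```

Emit:
{"name": "send_rows", "arguments": {
  "travel": [
    [-0.23, 0, -0.49],
    [-0.5, 0, -0.94],
    [-0.5, 0, -0.94]
  ],
  "rot": [
    [0, -0.07, 0],
    [0, -0.14, 0],
    [0, -0.14, 0]
  ],
  "gripper": [0, 0, 0]
}}

```text
time: 18.5
tcp_pos: [635.0, -148.5, 168.0]
orientation: [-0.194, 0.672, 0.688, 0.193]
force: [-0.9, 1.5, -1.4]
grip_width: 0.203
finger_force: 29.8
```

Emit:
{"name": "send_rows", "arguments": {
  "travel": [
    [-0.47, -0.64, -0.28],
    [-0.47, -0.64, -0.28]
  ],
  "rot": [
    [0, -0.02, 0],
    [0, -0.02, 0]
  ],
  "gripper": [0, 0]
}}

```text
time: 18.75
tcp_pos: [579.6, -195.1, 162.2]
orientation: [-0.188, 0.677, 0.689, 0.18]
force: [0.1, 0.2, -0.2]
grip_width: 0.198
finger_force: 29.8
```

Emit:
{"name": "send_rows", "arguments": {
  "travel": [
    [-0.47, -0.65, -0.26],
    [-0.47, -0.65, -0.26]
  ],
  "rot": [
    [0, -0.02, 0],
    [0, -0.02, 0]
  ],
  "gripper": [0, 0]
}}

```text
time: 19.0
tcp_pos: [528.9, -239.1, 161.5]
orientation: [-0.177, 0.679, 0.692, 0.169]
force: [0.5, -0.4, -0.1]
grip_width: 0.197
finger_force: 29.8
```

Emit:
{"name": "send_rows", "arguments": {
  "travel": [
    [-0.48, -0.64, -0.25],
    [-0.48, -0.64, -0.25]
  ],
  "rot": [
    [0, -0.02, 0],
    [0, -0.02, 0]
  ],
  "gripper": [0, 0]
}}

```text
time: 19.25
tcp_pos: [479.2, -283.4, 161.1]
orientation: [-0.166, 0.682, 0.694, 0.159]
force: [-0.4, -0.1, 0.2]
grip_width: 0.202
finger_force: 29.8
```

Emit:
{"name": "send_rows", "arguments": {
  "travel": [
    [-0.49, -0.65, -0.24],
    [-0.49, -0.65, -0.24],
    [-0.49, -0.65, -0.24]
  ],
  "rot": [
    [0, -0.02, 0],
    [0, -0.02, 0],
    [0, -0.02, 0]
  ],
  "gripper": [0, 0, 0]
}}

```text
time: 19.62
tcp_pos: [432.0, -324.4, 161.6]
orientation: [-0.155, 0.682, 0.699, 0.15]
force: [0.3, 0.5, -0.4]
grip_width: 0.2
finger_force: 29.8
```

```bash
python3 - <<'E'
from plan import *
st()
B=np.array([434,-327,0])
plan([(B+[0,0,75],tilt(25),0,48,0),(B+[0,0,52],tilt(25),0,25,1)])
E
```

```text
t 19.62 case [-361.   175.4  161.6] tcp [ 432.  -324.4  161.6] tz [-0.01  0.42 -0.91] F [ 0.3  0.5 -0.4] w 0.2 ff 29.8 q [ 1.01  0.7  -0.4   1.57 -0.08  1.19  0.73]
x 1 [-0.24, 0.01, 0.48] [0.0, 0.0, 0.0] 0
x 1 [-0.25, 0.01, 0.49] [0.0, 0.0, -0.01] 0
x 2 [-0.12, 0.0, 0.26] [0.0, 0.0, 0.0] 0
```

Emit:
{"name": "send_rows", "arguments": {
  "travel": [
    [-0.24, 0, 0.48],
    [-0.49, 0.02, 0.97]
  ],
  "rot": [
    [0, 0, 0],
    [0, 0, 0]
  ],
  "gripper": [0, 0]
}}

```text
time: 19.88
tcp_pos: [435.3, -326.7, 74.5]
orientation: [-0.153, 0.681, 0.7, 0.15]
force: [0.1, -0.3, -0.5]
grip_width: 0.198
finger_force: 29.8
```

Emit:
{"name": "send_rows", "arguments": {
  "travel": [
    [-0.06, 0, 0.13],
    [-0.12, 0, 0.26],
    [-0.12, 0, 0.26]
  ],
  "rot": [
    [0, 0, 0],
    [0, 0, 0],
    [0, 0, 0]
  ],
  "gripper": [0, 0, 0]
}}

```text
time: 20.25
tcp_pos: [433.3, -328.6, 52.2]
orientation: [-0.154, 0.682, 0.699, 0.149]
force: [-0.5, -0.5, 0.8]
grip_width: 0.201
finger_force: 29.8
```

Emit:
{"name": "send_rows", "arguments": {
  "travel": [
    [0, 0, 0],
    [0, 0, 0],
    [0, 0, 0]
  ],
  "rot": [
    [0, 0, 0],
    [0, 0, 0],
    [0, 0, 0]
  ],
  "gripper": [0.35, 0.35, 0.35]
}}

```text
time: 20.62
tcp_pos: [432.8, -329.3, 52.4]
orientation: [-0.153, 0.682, 0.699, 0.149]
force: [-0.3, 0.5, 0.8]
grip_width: 0.349
finger_force: 0.0
```

Emit:
{"name": "send_rows", "arguments": {
  "travel": [
    [0.2, 0, -0.45],
    [0.4, 0, -0.9],
    [0.4, 0, -0.9]
  ],
  "rot": [
    [0, 0, 0],
    [0, 0, 0],
    [0, 0, 0]
  ],
  "gripper": [0.4, 0.45, 0.45]
}}

```text
time: 21.0
tcp_pos: [434.7, -331.2, 133.7]
orientation: [-0.15, 0.682, 0.7, 0.149]
force: [0.3, 0.2, -0.1]
grip_width: 0.448
finger_force: 0.0
```

```bash
python3 - <<'E'
from plan import *
st();b=save("wrist","w9");save("top","t9")
a=cv2.imread("pics/t9.png")[130:260,200:320];b=b[:,:,::-1]
cv2.imwrite("pics/m9.png",np.hstack([cv2.resize(a,None,fx=2.5,fy=2.5)[:315],cv2.resize(b,(420,315))]))
def w(x,z,phi,g=.45,v=25,h=0,y=29): return (case(x,y,z),tilt(phi),g,v,h)
plan([w(-230,160,35,v=55,h=1),w(-152,87,55,v=50,h=2)])
E
```

```text
t 21.0 case [-367.9  173.   133.7] tcp [ 434.7 -331.2  133.7] tz [-0.01  0.41 -0.91] F [ 0.3  0.2 -0.1] w 0.448 ff 0.0 q [ 1.01  0.74 -0.39  1.58 -0.07  1.14  0.74]
x 2 [0.58, 0.6, 0.13] [0.0, 0.04, 0.0] 0.45
x 2 [0.56, 0.6, 0.16] [0.0, 0.04, 0.0] 0.45
x 3 [0.56, 0.61, 0.2] [0.0, 0.03, -0.01] 0.45
x 2 [0.14, 0.0, 0.65] [0.0, 0.11, 0.0] 0.45
x 4 [0.03, -0.01, 0.67] [0.0, 0.12, 0.0] 0.45
```

View pics/m9.png

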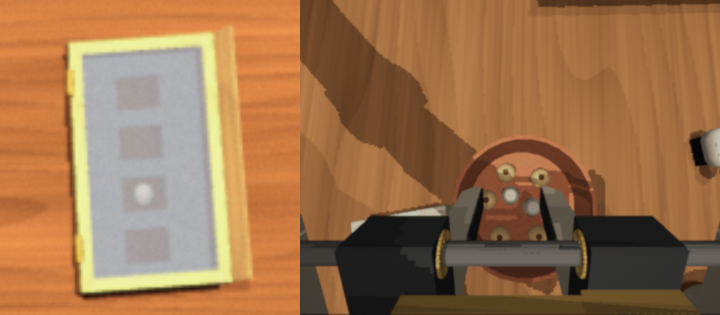

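Both thimbles show in the bowl at (511,195) and (532,207). The third is still in its well.

Emit:
{"name": "send_rows", "arguments": {
  "travel": [
    [0.58, 0.6, 0.13],
    [0.58, 0.6, 0.13]
  ],
  "rot": [
    [0, 0.04, 0],
    [0, 0.04, 0]
  ],
  "gripper": [0.45, 0.45]
}}

```text
time: 21.35
tcp_pos: [481.9, -277.8, 140.0]
orientation: [-0.178, 0.674, 0.696, 0.172]
force: [-0.5, -0.4, -0.5]
grip_width: 0.448
finger_force: 0.0
```

Emit:
{"name": "send_rows", "arguments": {
  "travel": [
    [0.56, 0.6, 0.16],
    [0.56, 0.6, 0.16]
  ],
  "rot": [
    [0, 0.04, 0],
    [0, 0.04, 0]
  ],
  "gripper": [0.45, 0.45]
}}

```text
time: 21.6
tcp_pos: [528.2, -231.5, 149.9]
orientation: [-0.199, 0.669, 0.69, 0.193]
force: [-1.1, -0.4, -0.4]
grip_width: 0.447
finger_force: 0.0
```

Emit:
{"name": "send_rows", "arguments": {
  "travel": [
    [0.56, 0.61, 0.2],
    [0.56, 0.61, 0.2],
    [0.56, 0.61, 0.2]
  ],
  "rot": [
    [0, 0.03, -0.01],
    [0, 0.03, -0.01],
    [0, 0.03, -0.01]
  ],
  "gripper": [0.45, 0.45, 0.45]
}}

```text
time: 21.98
tcp_pos: [573.0, -188.7, 159.2]
orientation: [-0.213, 0.662, 0.688, 0.208]
force: [-0.1, -0.5, -0.2]
grip_width: 0.453
finger_force: 0.0
```

Emit:
{"name": "send_rows", "arguments": {
  "travel": [
    [0.14, 0, 0.65],
    [0.14, 0, 0.65]
  ],
  "rot": [
    [0, 0.11, 0],
    [0, 0.11, 0]
  ],
  "gripper": [0.45, 0.45]
}}

```text
time: 22.22
tcp_pos: [567.3, -151.3, 116.6]
orientation: [-0.277, 0.643, 0.664, 0.262]
force: [-1.1, -0.2, -0.4]
grip_width: 0.449
finger_force: 0.0
```

Emit:
{"name": "send_rows", "arguments": {
  "travel": [
    [0.03, -0.01, 0.67],
    [0.03, -0.01, 0.67],
    [0.03, -0.01, 0.67],
    [0.03, -0.01, 0.67]
  ],
  "rot": [
    [0, 0.12, 0],
    [0, 0.12, 0],
    [0, 0.12, 0],
    [0, 0.12, 0]
  ],
  "gripper": [0.45, 0.45, 0.45, 0.45]
}}

```text
time: 22.72
tcp_pos: [573.3, -111.5, 92.7]
orientation: [-0.327, 0.613, 0.642, 0.325]
force: [0.4, 0.2, 0.3]
grip_width: 0.451
finger_force: 0.0
```

```bash
python3 - <<'E'
from plan import *
st();save("wrist","w10");
# blob search for white thimble inside the case region
im=cv2.imread("pics/w10.png");g=im.min(2)
m=np.zeros_like(g);poly=np.array([proj("wrist",case(*c)) for c in[(60,-130,24),(60,130,24),(-45,130,24),(-45,-130,24)]],int)
cv2.fillConvexPoly(m,poly,255)
b=((g>185)&(m>0)).astype(np.uint8);n,l,s,c=cv2.connectedComponentsWithStats(b)
for i in range(1,n):
    if s[i,4]>40:
        d=at_z("wrist",c[i],28)-[*CP,0];print(c[i].round(),s[i,4],d@cx,d@cy)
for x in finder.pinpoint("wrist","thimble1_mid"):
  d=at_z("wrist",x["position"],28)-[*CP,0]; print(np.round(x["position"]),round(x["conf"],2),d@cx,d@cy)
def w(x,z,phi,g=.45,v=25,h=0,y=29): return (case(x,y,z),tilt(phi),g,v,h)
plan([w(-91,43,55,v=30,h=1)])
E
```

```text
t 22.73 case [-153.3   26.6   92.7] tcp [ 573.3 -111.5   92.7] tz [-0.02  0.82 -0.58] F [0.4 0.2 0.3] w 0.451 ff 0.0 q [ 0.84  1.05 -0.59  1.48 -0.37  1.19  0.67]
[306.  93.] 0.22 122.60752003324183 -2.260228082969325
ramp 3 + 1 [-0.05, -0.03, 0.98] [0.0, 0.0, 0.01] 0.45 [[-0.02, -0.01, 0.33], [-0.03, -0.02, 0.65], [-0.05, -0.03, 0.98]]
```

Emit:
{"name": "send_rows", "arguments": {
  "travel": [
    [-0.03, -0.01, 0.33],
    [-0.05, -0.02, 0.65],
    [-0.05, -0.03, 0.98],
    [-0.05, -0.03, 0.98]
  ],
  "rot": [
    [0, 0, 0.01],
    [0, 0, 0.01],
    [0, 0, 0.01],
    [0, 0, 0.01]
  ],
  "gripper": [0.45, 0.45, 0.45, 0.45]
}}

```text
time: 23.32
tcp_pos: [566.1, -46.4, 41.2]
orientation: [-0.335, 0.617, 0.636, 0.321]
force: [-0.0, -0.4, 0.2]
grip_width: 0.45
finger_force: 0.0
```

Emit:
{"name": "send_rows", "arguments": {
  "travel": [
    [0.23, 0, -0.09],
    [0.45, 0, -0.17],
    [0.68, 0, -0.26]
  ],
  "rot": [
    [0, 0, 0],
    [0, 0, 0],
    [0, 0, 0]
  ],
  "gripper": [0.45, 0.45, 0.45]
}}

```text
time: 23.7
tcp_pos: [567.3, -34.8, 98.6]
orientation: [-0.333, 0.618, 0.634, 0.322]
force: [0.6, -0.0, -1.7]
grip_width: 0.452
finger_force: 0.5
```

Emit:
{"name": "send_rows", "arguments": {
  "travel": [
    [0.27, 0, -0.04],
    [0.54, 0, -0.07]
  ],
  "rot": [
    [0, 0, 0],
    [0, 0, 0]
  ],
  "gripper": [0.45, 0.45]
}}

```text
time: 23.95
tcp_pos: [566.1, -13.1, 136.8]
orientation: [-0.335, 0.618, 0.634, 0.322]
force: [0.2, 0.1, -0.7]
grip_width: 0.448
finger_force: 0.5
```

Emit:
{"name": "send_rows", "arguments": {
  "travel": [
    [0.22, 0, 0.12],
    [0.45, 0, 0.23]
  ],
  "rot": [
    [0, 0, 0],
    [0, 0, 0]
  ],
  "gripper": [0.45, 0.45]
}}

```text
time: 24.2
tcp_pos: [564.7, 23.1, 154.7]
orientation: [-0.336, 0.618, 0.634, 0.322]
force: [0.2, -1.3, -0.3]
grip_width: 0.449
finger_force: 0.5
```

Emit:
{"name": "send_rows", "arguments": {
  "travel": [
    [0.2, 0, 0.23],
    [0.41, 0, 0.46],
    [0.41, 0, 0.46]
  ],
  "rot": [
    [0, 0, 0],
    [0, 0, 0],
    [0, 0, 0]
  ],
  "gripper": [0.45, 0.45, 0.45]
}}

```text
time: 24.58
tcp_pos: [562.1, 74.3, 161.5]
orientation: [-0.337, 0.616, 0.636, 0.321]
force: [-0.1, -0.9, 0.1]
grip_width: 0.453
finger_force: 0.0
```

```bash
python3 - <<'E'
from plan import *
st()
def w(x,z,phi,g=.45,v=25,h=0,y=29): return (case(x,y,z),tilt(phi),g,v,h)
plan([w(33,124,55),w(18,90,43,v=30),w(3,60,32,v=30,h=1)])
E
```

```text
t 24.57 case [ 32.7  31.  161.5] tcp [562.1  74.3 161.5] tz [-0.03  0.82 -0.57] F [-0.1 -0.9  0.1] w 0.453 ff 0.0 q [ 0.69  0.89 -0.7   1.73 -0.53  0.94  0.55]
ramp 2 + 0 [-0.38, 0.03, 0.27] [0.0, -0.01, 0.0] 0.45 [[-0.19, 0.02, 0.14], [-0.38, 0.03, 0.27]]
ramp 2 + 0 [-0.46, 0.0, 0.09] [0.0, -0.13, 0.0] 0.45 [[-0.23, 0.0, 0.04], [-0.46, 0.0, 0.09]]
ramp 2 + 1 [-0.39, 0.0, 0.15] [0.0, -0.12, 0.0] 0.45 [[-0.2, 0.0, 0.08], [-0.39, 0.0, 0.15]]
```

Emit:
{"name": "send_rows", "arguments": {
  "travel": [
    [-0.19, 0.02, 0.14],
    [-0.38, 0.03, 0.27]
  ],
  "rot": [
    [0, -0.01, 0],
    [0, -0.01, 0]
  ],
  "gripper": [0.45, 0.45]
}}

```text
time: 24.82
tcp_pos: [566.2, 69.7, 120.8]
orientation: [-0.329, 0.621, 0.637, 0.316]
force: [0.0, -0.7, -0.5]
grip_width: 0.453
finger_force: 0.4
```

Emit:
{"name": "send_rows", "arguments": {
  "travel": [
    [-0.23, 0, 0.04],
    [-0.46, 0, 0.09]
  ],
  "rot": [
    [0, -0.06, 0],
    [0, -0.13, 0]
  ],
  "gripper": [0.45, 0.45]
}}

```text
time: 25.08
tcp_pos: [565.8, 52.8, 85.3]
orientation: [-0.263, 0.652, 0.666, 0.25]
force: [0.7, -0.6, 0.3]
grip_width: 0.453
finger_force: 0.0
```

Emit:
{"name": "send_rows", "arguments": {
  "travel": [
    [-0.2, 0, 0.08],
    [-0.39, 0, 0.15],
    [-0.39, 0, 0.15]
  ],
  "rot": [
    [0, -0.06, 0],
    [0, -0.12, 0],
    [0, -0.12, 0]
  ],
  "gripper": [0.45, 0.45, 0.45]
}}

```text
time: 25.45
tcp_pos: [565.6, 41.4, 57.6]
orientation: [-0.2, 0.67, 0.689, 0.189]
force: [-0.8, -0.4, -0.4]
grip_width: 0.451
finger_force: 0.0
```

```bash
python3 - <<'E'
from plan import *
st();im=save("wrist","w11")
# compare with picture w8 brightness near expected crown
for c in[(0,29),(3,29),(0,25)]: print(c,proj("wrist",case(*c,34)).round())
g=im.min(2).astype(float)
g8=cv2.imread("pics/w8.png").min(2)
print("w8",g8[262:272,280:292].mean())
roi=cv2.blur(g,(15,15))[235:312,235:330];i=np.unravel_index(roi.argmax(),roi.shape);print("bright",i[1]+235,i[0]+235,roi.max())
d=at_z("wrist",(i[1]+235,i[0]+235),34)-[*CP,0];print(d@cx,d@cy)
def w(x,z,phi,g=.45,v=25,h=0,y=29): return (case(x,y,z),tilt(phi),g,v,h)
plan([w(2,28,32,h=1)])
E
```

```text
t 25.45 case [-0.3 28.7 57.6] tcp [565.6  41.4  57.6] tz [-0.02  0.53 -0.85] F [-0.8 -0.4 -0.4] w 0.451 ff 0.0 q [ 0.46  0.83 -0.45  1.79 -0.34  0.7   0.43]
(0, 29) [283. 265.]
(3, 29) [283. 261.]
(0, 25) [290. 265.]
w8 107.01666666666667
bright 284 265 107.90666666666667
0.28938826481698654 28.54370761981528
ramp 2 + 1 [-0.16, 0.0, 0.33] [0.0, 0.0, -0.01] 0.45 [[-0.08, 0.0, 0.16], [-0.16, 0.0, 0.33]]
```

Thimble 3 is exactly centred between the fingers at (284,265). Grip it and leave.

Emit:
{"name": "send_rows", "arguments": {
  "travel": [
    [-0.08, 0, 0.17],
    [-0.17, 0, 0.33],
    [-0.17, 0, 0.33]
  ],
  "rot": [
    [0, 0, 0],
    [0, 0, 0],
    [0, 0, 0]
  ],
  "gripper": [0.45, 0.45, 0.45]
}}

```text
time: 25.88
tcp_pos: [565.8, 42.2, 27.4]
orientation: [-0.2, 0.671, 0.688, 0.189]
force: [-0.1, -0.6, 0.1]
grip_width: 0.452
finger_force: 0.0
```

Emit:
{"name": "send_rows", "arguments": {
  "travel": [
    [0, 0, 0],
    [0, 0, 0],
    [0, 0, 0],
    [0, 0, 0]
  ],
  "rot": [
    [0, 0, 0],
    [0, 0, 0],
    [0, 0, 0],
    [0, 0, 0]
  ],
  "gripper": [0, 0, 0, 0]
}}

```text
time: 26.38
tcp_pos: [566.0, 43.0, 29.2]
orientation: [-0.199, 0.67, 0.689, 0.19]
force: [0.1, 0.1, -0.8]
grip_width: 0.198
finger_force: 29.8
```

Emit:
{"name": "send_rows", "arguments": {
  "travel": [
    [0.1, 0, -0.18],
    [0.21, 0, -0.37]
  ],
  "rot": [
    [0, 0, 0],
    [0, 0, 0]
  ],
  "gripper": [0, 0]
}}

```text
time: 26.62
tcp_pos: [566.6, 41.7, 64.6]
orientation: [-0.199, 0.67, 0.689, 0.19]
force: [0.2, 0.5, -0.3]
grip_width: 0.198
finger_force: 29.8
```

Emit:
{"name": "send_rows", "arguments": {
  "travel": [
    [-0.05, 0, -0.45],
    [-0.1, 0, -0.89]
  ],
  "rot": [
    [0, 0.07, 0],
    [0, 0.14, 0]
  ],
  "gripper": [0, 0]
}}

```text
time: 26.88
tcp_pos: [568.7, -2.9, 122.2]
orientation: [-0.274, 0.644, 0.664, 0.264]
force: [1.7, 0.5, -1.6]
grip_width: 0.198
finger_force: 30.2
```

Emit:
{"name": "send_rows", "arguments": {
  "travel": [
    [-0.22, 0, -0.4],
    [-0.45, 0, -0.79]
  ],
  "rot": [
    [0, 0, 0],
    [0, 0, 0]
  ],
  "gripper": [0, 0]
}}

```text
time: 27.12
tcp_pos: [570.5, -74.6, 141.0]
orientation: [-0.273, 0.646, 0.663, 0.262]
force: [0.5, 0.0, -0.2]
grip_width: 0.201
finger_force: 29.8
```

Emit:
{"name": "send_rows", "arguments": {
  "travel": [
    [-0.23, 0, -0.49],
    [-0.5, 0, -0.94],
    [-0.5, 0, -0.94]
  ],
  "rot": [
    [0, -0.07, 0],
    [0, -0.14, 0],
    [0, -0.14, 0]
  ],
  "gripper": [0, 0, 0]
}}

```text
time: 27.5
tcp_pos: [574.4, -155.3, 168.1]
orientation: [-0.196, 0.671, 0.689, 0.191]
force: [0.0, 0.3, -1.3]
grip_width: 0.197
finger_force: 29.8
```

```bash
python3 - <<'E'
from plan import *
st()
B=np.array([438,-350,0])
plan([(B+[0,0,165],tilt(25),0,55,1),(B+[0,0,75],tilt(25),0,48,0),(B+[0,0,54],tilt(25),0,25,1)])
E
```

```text
t 27.5 case [-197.2   27.   168.1] tcp [ 574.4 -155.3  168.1] tz [-0.01  0.53 -0.85] F [ 0.   0.3 -1.3] w 0.197 ff 29.8 q [ 0.71  0.77 -0.44  1.48 -0.23  1.17  0.5 ]
x 2 [-0.68, -0.59, -0.41] [0.0, -0.02, 0.0] 0
x 2 [-0.7, -0.59, -0.38] [0.0, -0.03, 0.0] 0
x 3 [-0.71, -0.59, -0.36] [0.0, -0.02, -0.01] 0
x 1 [-0.24, 0.0, 0.51] [0.0, 0.0, 0.0] 0
x 1 [-0.25, -0.01, 0.51] [0.0, 0.0, 0.0] 0
x 2 [-0.11, 0.0, 0.24] [0.0, 0.0, 0.0] 0
```

Emit:
{"name": "send_rows", "arguments": {
  "travel": [
    [-0.69, -0.61, -0.41],
    [-0.69, -0.61, -0.41]
  ],
  "rot": [
    [0, -0.02, 0],
    [0, -0.02, 0]
  ],
  "gripper": [0, 0]
}}

```text
time: 27.75
tcp_pos: [523.2, -221.6, 162.8]
orientation: [-0.19, 0.675, 0.691, 0.178]
force: [0.3, -0.3, -0.8]
grip_width: 0.201
finger_force: 29.8
```

Emit:
{"name": "send_rows", "arguments": {
  "travel": [
    [-0.72, -0.61, -0.38],
    [-0.72, -0.61, -0.38]
  ],
  "rot": [
    [0, -0.03, 0],
    [0, -0.03, 0]
  ],
  "gripper": [0, 0]
}}

```text
time: 28.0
tcp_pos: [476.6, -287.8, 160.6]
orientation: [-0.173, 0.679, 0.695, 0.163]
force: [1.4, -0.8, -0.7]
grip_width: 0.201
finger_force: 29.8
```

Emit:
{"name": "send_rows", "arguments": {
  "travel": [
    [-0.73, -0.6, -0.37],
    [-0.73, -0.6, -0.37],
    [-0.73, -0.6, -0.37]
  ],
  "rot": [
    [0, -0.02, -0.01],
    [0, -0.02, -0.01],
    [0, -0.02, -0.01]
  ],
  "gripper": [0, 0, 0]
}}

```text
time: 28.38
tcp_pos: [432.6, -352.6, 160.4]
orientation: [-0.161, 0.675, 0.703, 0.155]
force: [-0.1, 1.0, -0.6]
grip_width: 0.201
finger_force: 29.8
```

Emit:
{"name": "send_rows", "arguments": {
  "travel": [
    [-0.24, 0, 0.51],
    [-0.48, 0, 1.0]
  ],
  "rot": [
    [0, 0, 0],
    [0, 0, 0]
  ],
  "gripper": [0, 0]
}}

```text
time: 28.62
tcp_pos: [435.5, -349.6, 71.9]
orientation: [-0.16, 0.673, 0.706, 0.156]
force: [0.4, 0.4, 0.4]
grip_width: 0.2
finger_force: 29.8
```

Emit:
{"name": "send_rows", "arguments": {
  "travel": [
    [-0.05, 0, 0.12],
    [-0.11, 0, 0.24],
    [-0.11, 0, 0.24]
  ],
  "rot": [
    [0, 0, 0],
    [0, 0, 0],
    [0, 0, 0]
  ],
  "gripper": [0, 0, 0]
}}

```text
time: 29.0
tcp_pos: [433.7, -352.0, 51.6]
orientation: [-0.16, 0.674, 0.705, 0.154]
force: [0.7, 0.5, 0.9]
grip_width: 0.199
finger_force: 29.8
```

```bash
python3 -c "
from plan import *
st()"
```

```text
t 29.0 case [-388.7  174.7   51.6] tcp [ 433.7 -352.    51.6] tz [-0.02  0.43 -0.9 ] F [0.7 0.5 0.9] w 0.199 ff 29.8 q [ 1.    0.87 -0.35  1.57 -0.06  1.05  0.81]
```

Emit:
{"name": "send_rows", "arguments": {
  "travel": [
    [0, 0, 0],
    [0, 0, 0],
    [0, 0, 0]
  ],
  "rot": [
    [0, 0, 0],
    [0, 0, 0],
    [0, 0, 0]
  ],
  "gripper": [0.35, 0.35, 0.35]
}}

```text
time: 29.38
tcp_pos: [433.0, -352.8, 51.6]
orientation: [-0.159, 0.675, 0.704, 0.154]
force: [0.1, -0.7, -0.3]
grip_width: 0.352
finger_force: 0.0
```

Emit:
{"name": "send_rows", "arguments": {
  "travel": [
    [0.2, 0, -0.45],
    [0.45, 0, -0.9],
    [0.45, 0, -0.9]
  ],
  "rot": [
    [0, 0, 0],
    [0, 0, 0],
    [0, 0, 0]
  ],
  "gripper": [0.5, 0.6, 0.6]
}}

```text
time: 29.75
tcp_pos: [434.7, -352.2, 134.9]
orientation: [-0.156, 0.674, 0.705, 0.154]
force: [0.5, -0.0, -0.3]
grip_width: 0.585
finger_force: 0.0
```

```bash
python3 - <<'E'
from plan import *
st();
plan([((410,-300,290),tilt(0),.6,55,0),((440,-50,290),tilt(0),.6,55,0),((440,215,270),tilt(0),.6,55,1)])
E
```

```text
t 29.75 case [-388.9  173.7  134.9] tcp [ 434.7 -352.2  134.9] tz [-0.01  0.43 -0.9 ] F [ 0.5 -0.  -0.3] w 0.585 ff 0.0 q [ 1.01  0.77 -0.36  1.52 -0.08  1.19  0.79]
x 2 [0.72, -0.13, -0.73] [0.0, -0.14, 0.0] 0.6
x 2 [0.53, -0.14, -0.88] [0.0, -0.14, 0.0] 0.6
x 2 [0.78, 0.13, 0.0] [0.0, 0.0, 0.0] 0.6
x 2 [0.78, 0.13, 0.01] [0.0, 0.0, 0.0] 0.6
x 2 [0.77, 0.12, 0.0] [0.0, 0.0, 0.0] 0.6
x 2 [0.78, 0.13, 0.0] [0.0, 0.0, 0.0] 0.6
x 2 [0.83, 0.04, 0.07] [0.0, 0.0, 0.0] 0.6
x 2 [0.82, 0.03, 0.06] [0.0, 0.0, 0.0] 0.6
x 2 [0.83, 0.04, 0.07] [0.0, 0.0, 0.0] 0.6
x 3 [0.83, 0.03, 0.06] [0.0, 0.0, 0.0] 0.6
```

Emit:
{"name": "send_rows", "arguments": {
  "travel": [
    [0.72, -0.13, -0.73],
    [0.72, -0.13, -0.73]
  ],
  "rot": [
    [0, -0.14, 0],
    [0, -0.14, 0]
  ],
  "gripper": [0.6, 0.6]
}}

```text
time: 30.0
tcp_pos: [422.6, -321.5, 209.1]
orientation: [-0.082, 0.685, 0.719, 0.08]
force: [0.6, -0.7, 0.1]
grip_width: 0.596
finger_force: 0.0
```

Emit:
{"name": "send_rows", "arguments": {
  "travel": [
    [0.53, -0.14, -0.88],
    [0.53, -0.14, -0.88],
    [0.53, -0.14, -0.88]
  ],
  "rot": [
    [0, -0.14, 0],
    [0, -0.14, 0],
    [0, -0.14, 0]
  ],
  "gripper": [0.6, 0.6, 0.6]
}}

```text
time: 30.38
tcp_pos: [409.3, -299.1, 288.4]
orientation: [-0.001, 0.691, 0.723, 0.003]
force: [1.4, -0.7, -0.9]
grip_width: 0.602
finger_force: 0.0
```

```bash
python3 - <<'E'
from plan import *
st();
b=save("wrist","w12")[:,:,::-1]
save("top","t12");a=cv2.imread("pics/t12.png")
cv2.imwrite("pics/m12.png",np.vstack([np.hstack([cv2.resize(a[130:270,140:440],(400,187)),cv2.resize(a[190:300,350:450],None,fx=1.7,fy=1.7)[:187]]),cv2.resize(b[100:420],(570,326))]))
plan([((440,-50,290),tilt(0),.6,55,0),((470,255,275),tilt(0),.6,55,1)])
E
```

```text
t 30.38 case [-334.9  197.2  288.4] tcp [ 409.3 -299.1  288.4] tz [ 0.    0.01 -1.  ] F [ 1.4 -0.7 -0.9] w 0.602 ff 0.0 q [ 0.8   0.34 -0.29  1.71  0.1   1.11  0.53]
x 2 [0.78, 0.13, -0.01] [0.0, 0.0, 0.0] 0.6
x 2 [0.78, 0.14, 0.0] [0.0, 0.0, 0.0] 0.6
x 2 [0.78, 0.13, -0.01] [0.0, 0.0, 0.0] 0.6
x 2 [0.78, 0.13, -0.01] [0.0, -0.01, 0.0] 0.6
x 2 [0.95, 0.13, 0.04] [0.0, 0.0, 0.0] 0.6
x 2 [0.95, 0.14, 0.04] [0.0, 0.0, 0.0] 0.6
x 2 [0.94, 0.13, 0.05] [0.0, 0.0, 0.0] 0.6
x 3 [0.95, 0.14, 0.04] [0.0, 0.0, 0.0] 0.6
```

View pics/m12.png

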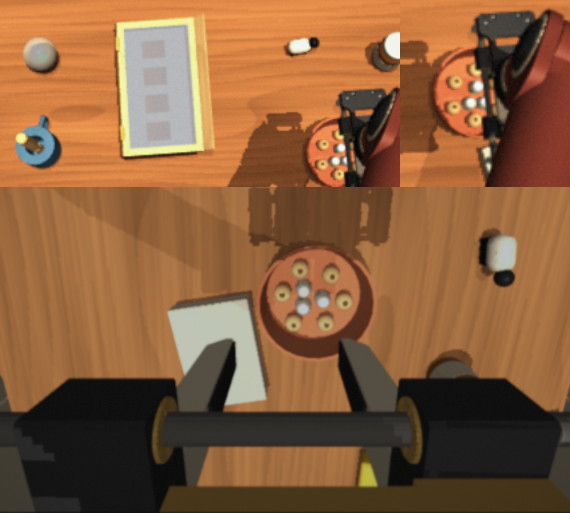

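All three thimbles stand in the bowl at (303,291), (303,308) and (323,301) in the lower picture. The case is empty, the flap is shut, and the spurtle is in the jug at (22,140). Next is the spurtle.

```bash
python3 - <<'E'
from plan import *
f=lambda u,v:(u/1.018,(v-187)/1.018+100)
B=np.array([at_z("wrist",f(*p),18) for p in[(301,269),(332,275),(283,293),(344,300),(293,323),(326,323)]])
print(B.round(0)[:,:2].tolist(),B.mean(0))
print([at_z("wrist",f(*p),26).round(0)[:2].tolist() for p in[(303,291),(303,308),(323,301)]])
print("rim",at_z("wrist",f(317,301),60))
E
```

```text
[[425.0, -303.0], [467.0, -310.0], [402.0, -337.0], [486.0, -344.0], [418.0, -380.0], [464.0, -378.0]] [ 443.51785806 -342.02320606   18.        ]
[[429.0, -331.0], [430.0, -355.0], [456.0, -344.0]]
rim [ 444.66587136 -334.74785427   60.        ]
```

Emit:
{"name": "send_rows", "arguments": {
  "travel": [
    [0.78, 0.13, 0],
    [0.78, 0.13, 0]
  ],
  "rot": [
    [0, 0, 0],
    [0, 0, 0]
  ],
  "gripper": [0.6, 0.6]
}}

```text
time: 30.72
tcp_pos: [416.7, -233.5, 285.8]
orientation: [-0.005, 0.69, 0.724, 0.004]
force: [0.4, -0.5, -0.4]
grip_width: 0.598
finger_force: 0.0
```

Emit:
{"name": "send_rows", "arguments": {
  "travel": [
    [0.78, 0.14, 0],
    [0.78, 0.14, 0]
  ],
  "rot": [
    [0, 0, 0],
    [0, 0, 0]
  ],
  "gripper": [0.6, 0.6]
}}

```text
time: 30.98
tcp_pos: [425.2, -171.1, 286.8]
orientation: [-0.005, 0.689, 0.724, 0.004]
force: [0.0, -1.3, -0.0]
grip_width: 0.599
finger_force: 0.0
```

Emit:
{"name": "send_rows", "arguments": {
  "travel": [
    [0.78, 0.13, 0],
    [0.78, 0.13, 0]
  ],
  "rot": [
    [0, 0, 0],
    [0, 0, 0]
  ],
  "gripper": [0.6, 0.6]
}}

```text
time: 31.22
tcp_pos: [433.0, -108.8, 287.7]
orientation: [-0.004, 0.689, 0.724, 0.003]
force: [0.0, -0.2, 0.3]
grip_width: 0.602
finger_force: 0.0
```

Emit:
{"name": "send_rows", "arguments": {
  "travel": [
    [0.78, 0.13, -0.01],
    [0.78, 0.13, -0.01]
  ],
  "rot": [
    [0, -0.01, 0],
    [0, -0.01, 0]
  ],
  "gripper": [0.6, 0.6]
}}

```text
time: 31.48
tcp_pos: [440.9, -45.9, 289.3]
orientation: [0.002, 0.689, 0.725, -0.002]
force: [-1.0, -0.4, 0.2]
grip_width: 0.599
finger_force: 0.0
```

Emit:
{"name": "send_rows", "arguments": {
  "travel": [
    [0.95, 0.13, 0.04],
    [0.95, 0.13, 0.04]
  ],
  "rot": [
    [0, 0, 0],
    [0, 0, 0]
  ],
  "gripper": [0.6, 0.6]
}}

```text
time: 31.72
tcp_pos: [447.7, 28.7, 285.3]
orientation: [0.002, 0.691, 0.723, -0.003]
force: [0.1, -1.3, -0.3]
grip_width: 0.599
finger_force: 0.0
```

Emit:
{"name": "send_rows", "arguments": {
  "travel": [
    [0.95, 0.14, 0.04],
    [0.95, 0.14, 0.04]
  ],
  "rot": [
    [0, 0, 0],
    [0, 0, 0]
  ],
  "gripper": [0.6, 0.6]
}}

```text
time: 31.98
tcp_pos: [455.8, 105.3, 281.6]
orientation: [0.002, 0.691, 0.723, -0.003]
force: [-0.6, 0.0, 0.1]
grip_width: 0.6
finger_force: 0.0
```

Emit:
{"name": "send_rows", "arguments": {
  "travel": [
    [0.95, 0.13, 0.04],
    [0.95, 0.13, 0.04]
  ],
  "rot": [
    [0, 0, 0],
    [0, 0, 0]
  ],
  "gripper": [0.6, 0.6]
}}

```text
time: 32.22
tcp_pos: [462.9, 181.6, 277.8]
orientation: [0.002, 0.691, 0.723, -0.003]
force: [-0.4, -1.3, -0.1]
grip_width: 0.602
finger_force: 0.0
```

Emit:
{"name": "send_rows", "arguments": {
  "travel": [
    [0.95, 0.14, 0.04],
    [0.95, 0.14, 0.04],
    [0.95, 0.14, 0.04]
  ],
  "rot": [
    [0, 0, 0],
    [0, 0, 0],
    [0, 0, 0]
  ],
  "gripper": [0.6, 0.6, 0.6]
}}

```text
time: 32.6
tcp_pos: [471.2, 254.8, 274.0]
orientation: [0.004, 0.692, 0.722, -0.004]
force: [0.0, -0.6, 0.6]
grip_width: 0.599
finger_force: 0.0
```

```bash
python3 - <<'E'
from plan import *
st();save("wrist","w13")
for q,z in(("spurtle_grip",153),("jug",0),("spurtle_tip",8)):
  for x in finder.pinpoint("wrist",q)[:3]: print(q,np.round(x["position"]),round(x["conf"],2),at_z("wrist",x["position"],z).round(1))
save("side","s13")
for q in("spurtle_grip",):
  for x in finder.pinpoint("side",q)[:2]: print("side",np.round(x["position"]),round(x["conf"],2),at_z("side",x["position"],153).round(1))
b=cv2.imread("pics/w13.png")
cv2.imwrite("pics/m13.png",b)
E
```

```text
t 32.6 case [216.4 115.4 274. ] tcp [471.2 254.8 274. ] tz [ 0.   -0.01 -1.  ] F [ 0.  -0.6  0.6] w 0.599 ff 0.0 q [-0.2   0.42 -0.51  1.66  0.23  1.13 -0.73]
spurtle_grip [286. 164.] 0.69 [472.8 290.  153. ]
jug [288. 150.] 0.57 [476.8 285.7   0. ]
side [198. 128.] 0.78 [465.8 284.1 153. ]
```

View pics/m13.png

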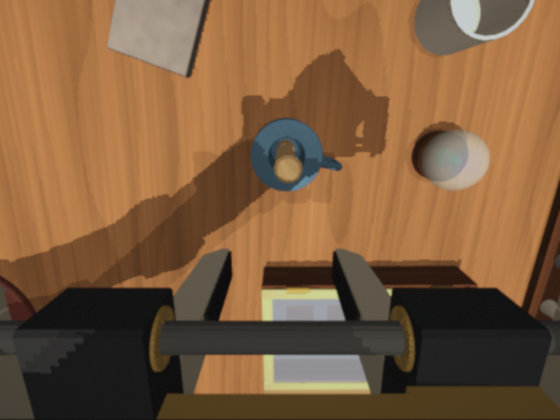

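```bash
python3 - <<'E'
from plan import *
print("head",at_z("wrist",(289,168),180),"jug",at_z("wrist",(287,155),80), at_z("top",(166.5,239.6),80))
a=cv2.imread("pics/t0.png")[225:255,148:188];
P=(471,289)
plan([((*P,225),tilt(0),.6,50,0),((*P,136),tilt(0),.6,30,1)])
# shaft orientation: edges near the spurtle in the wrist picture
g=cv2.cvtColor(cv2.imread("pics/w13.png"),cv2.COLOR_BGR2GRAY)[130:165,272:305]
print(cv2.resize(g,None,fx=.5,fy=.5,interpolation=cv2.INTER_AREA))
E
```

```text
head [474.11759818 292.26362917 180.        ] jug [474.24230402 290.00853498  80.        ] [469.80187266 286.85380587  80.        ]
x 2 [0.43, 0.02, 0.62] [0.0, 0.01, 0.0] 0.6
ramp 2 + 0 [0.0, 0.0, 0.56] [0.0, 0.0, 0.0] 0.6 [[0.0, 0.0, 0.28], [0.0, 0.0, 0.56]]
ramp 2 + 1 [0.0, -0.01, 0.55] [0.0, 0.0, 0.0] 0.6 [[0.0, -0.0, 0.28], [0.0, -0.01, 0.55]]
[[ 93  92  92  92  93  92  91  93  92  91  92  92  92  93  93  93]
 [ 92  92  92  91  92  93  91  91  92  91  91  91  91  92  93  93]
 [ 92  92  92  91  91  92  91  89  90  91  91  91  91  91  92  93]
 [ 93  92  92  91  87  84  79  73  80  83  87  89  90  91  90  92]
 [ 92  91  86  81  81  81  82  81  83  81  75  77  84  89  90  90]
 [ 91  81  69  73  79  78  78  77  79  84  84  70  68  80  89  90]
 [ 78  65  65  67  74  82  85  79  77  79  86  83  67  64  78  89]
 [ 67  64  65  71  83  91  88  81  79  82  85  88  76  62  60  82]
 [ 64  65  67  75  82  82  81  80  81  84  96  91  80  63  51  67]
 [ 64  65  72  79  80  80  81  81  81  83 108  99  87  67  51  51]
 [ 63  65  74  80  81  81  81  81  81  81  90  91  80  67  51  42]
 [ 62  66  77  81  81  81  82  81  82  81  78  73  66  63  48  39]
 [ 59  66  77  81  82  86  93  93  95  93  85  74  66  60  43  39]
 [ 52  65  79  84  94 105 112 114 115 114 107  93  79  56  41  39]
 [ 45  62  85 103 113 121 127 130 134 129 120 111 104  68  43  41]
 [ 43  63 105 120 131 145 145 141 142 142 139 128 111  93  56  42]
 [ 44  72 111 132 150 155 151 143 143 143 142 140 127 108  86  51]
 [ 46  80 112 139 152 156 154 148 144 143 142 141 136 116  92  60]]
```

Emit:
{"name": "send_rows", "arguments": {
  "travel": [
    [0.44, 0.03, 0.3],
    [0.44, 0.03, 0.62],
    [0.44, 0.03, 0.62]
  ],
  "rot": [
    [0, 0, 0],
    [0, 0.01, 0],
    [0, 0.01, 0]
  ],
  "gripper": [0.6, 0.6, 0.6]
}}

```text
time: 33.28
tcp_pos: [470.8, 289.3, 223.3]
orientation: [-0.003, 0.692, 0.722, 0.001]
force: [-0.4, 0.2, 0.1]
grip_width: 0.599
finger_force: 0.0
```

Emit:
{"name": "send_rows", "arguments": {
  "travel": [
    [0, 0, 0.28],
    [0, 0, 0.56],
    [0, 0, 0.84],
    [0, 0, 0.99]
  ],
  "rot": [
    [0, 0, 0],
    [0, 0, 0],
    [0, 0, 0],
    [0, 0, 0]
  ],
  "gripper": [0.6, 0.6, 0.6, 0.6]
}}

```text
time: 33.78
tcp_pos: [472.2, 291.3, 145.9]
orientation: [-0.002, 0.692, 0.722, 0.003]
force: [0.4, -0.2, 1.0]
grip_width: 0.604
finger_force: 0.0
```

```bash
python3 - <<'E'
from plan import *
st()
plan([((472,290,134),tilt(0),.6,30,1)])
E
```

```text
t 33.77 case [252.8 113.1 145.9] tcp [472.2 291.3 145.9] tz [ 0.    0.01 -1.  ] F [ 0.4 -0.2  1. ] w 0.604 ff 0.0 q [-0.29  0.59 -0.46  1.79  0.33  0.84 -0.87]
x 2 [-0.02, 0.0, 0.15] [0.0, 0.0, 0.0] 0.6
```

Emit:
{"name": "send_rows", "arguments": {
  "travel": [
    [-0.01, 0, 0.15],
    [-0.01, 0, 0.15]
  ],
  "rot": [
    [0, 0, 0],
    [0, 0, 0]
  ],
  "gripper": [0.6, 0.6]
}}

```text
time: 34.02
tcp_pos: [471.6, 290.8, 133.5]
orientation: [-0.002, 0.692, 0.722, 0.003]
force: [0.7, 0.9, -0.4]
grip_width: 0.602
finger_force: 0.0
```

Emit:
{"name": "send_rows", "arguments": {
  "travel": [
    [0, 0, 0],
    [0, 0, 0],
    [0, 0, 0],
    [0, 0, 0],
    [0, 0, 0]
  ],
  "rot": [
    [0, 0, 0],
    [0, 0, 0],
    [0, 0, 0],
    [0, 0, 0],
    [0, 0, 0]
  ],
  "gripper": [0, 0, 0, 0, 0],
  "squeeze": 15
}}

```text
time: 34.65
tcp_pos: [471.8, 291.4, 134.0]
orientation: [-0.002, 0.692, 0.722, 0.003]
force: [0.1, 0.0, 0.9]
grip_width: 0.234
finger_force: 15.0
```

Emit:
{"name": "send_rows", "arguments": {
  "travel": [
    [0, 0, 0],
    [0, 0, 0],
    [0, 0, 0]
  ],
  "rot": [
    [0, 0, 0],
    [0, 0, 0],
    [0, 0, 0]
  ],
  "gripper": [0, 0, 0],
  "squeeze": 50
}}

```text
time: 35.02
tcp_pos: [471.9, 291.4, 133.9]
orientation: [-0.002, 0.692, 0.722, 0.003]
force: [0.9, -0.8, 1.5]
grip_width: 0.221
finger_force: 50.0
```

```bash
python3 - <<'E'
from plan import *
st();C=read_state()["tcp_pos"];
Z=290
plan([((C[0],C[1],Z),rot(),0,40,0),((440,-50,Z),tilt(0),0,50,0),((470,-318,Z-20),tilt(0),0,50,1)])
E
```

```text
t 35.02 case [253.  113.4 133.9] tcp [471.9 291.4 133.9] tz [ 0.    0.01 -1.  ] F [ 0.9 -0.8  1.5] w 0.221 ff 50.0 q [-0.3   0.6  -0.45  1.8   0.34  0.81 -0.87]
x 2 [0.01, 0.0, -0.98] [0.0, 0.0, 0.0] 0
x 2 [0.01, 0.0, -0.97] [0.0, 0.0, 0.0] 0
x 2 [-0.85, -0.12, -0.01] [0.0, 0.0, 0.0] 0
x 2 [-0.85, -0.11, 0.0] [0.0, 0.0, 0.0] 0
x 2 [-0.85, -0.12, -0.01] [0.0, 0.0, 0.0] 0
x 2 [-0.85, -0.11, -0.01] [0.0, 0.0, 0.0] 0
x 2 [-0.85, -0.12, -0.01] [0.0, -0.01, 0.0] 0
x 2 [-0.84, 0.06, 0.07] [0.0, 0.0, 0.0] 0
x 2 [-0.84, 0.06, 0.07] [0.0, 0.0, 0.0] 0
x 2 [-0.84, 0.05, 0.07] [0.0, 0.0, 0.0] 0
x 3 [-0.84, 0.06, 0.07] [0.0, 0.0, 0.0] 0
```

The jaws closed on corners (20.5 mm instead of 16). The shaft is turned about 22°, so open, turn and regrip.

Emit:
{"name": "send_rows", "arguments": {
  "travel": [
    [0, 0, 0],
    [0, 0, 0],
    [0, 0, 0]
  ],
  "rot": [
    [0, 0, 0],
    [0, 0, 0],
    [0, 0, 0]
  ],
  "gripper": [0.45, 0.45, 0.45]
}}

```text
time: 35.4
tcp_pos: [471.2, 291.2, 133.5]
orientation: [-0.003, 0.692, 0.722, 0.003]
force: [-1.9, -0.3, 0.1]
grip_width: 0.443
finger_force: 0.0
```

Emit:
{"name": "send_rows", "arguments": {
  "travel": [
    [0, 0, 0],
    [0, 0, 0],
    [0, 0, 0],
    [0, 0, 0]
  ],
  "rot": [
    [0, 0, -0.11],
    [0, 0, -0.23],
    [0, 0, -0.23],
    [0, 0, -0.23]
  ],
  "gripper": [0.45, 0.45, 0.45, 0.45]
}}

```text
time: 35.9
tcp_pos: [471.5, 291.2, 133.7]
orientation: [-0.002, 0.552, 0.834, 0.003]
force: [0.8, 0.2, 0.1]
grip_width: 0.45
finger_force: 0.0
```

Emit:
{"name": "send_rows", "arguments": {
  "travel": [
    [0, 0, 0],
    [0, 0, 0],
    [0, 0, 0],
    [0, 0, 0],
    [0, 0, 0]
  ],
  "rot": [
    [0, 0, 0],
    [0, 0, 0],
    [0, 0, 0],
    [0, 0, 0],
    [0, 0, 0]
  ],
  "gripper": [0, 0, 0, 0, 0],
  "squeeze": 50
}}

```text
time: 36.52
tcp_pos: [471.6, 291.3, 133.8]
orientation: [-0.002, 0.551, 0.835, 0.004]
force: [0.5, 0.1, 0.9]
grip_width: 0.224
finger_force: 50.0
```

```bash
python3 - <<'E'
from plan import *
st()
E
```

```text
t 36.52 case [252.9 113.7 133.8] tcp [471.6 291.3 133.8] tz [ 0.    0.01 -1.  ] F [0.5 0.1 0.9] w 0.224 ff 50.0 q [-0.24  0.62 -0.56  1.8   0.42  0.84 -0.59]
```

Emit:
{"name": "send_rows", "arguments": {
  "travel": [
    [0, 0, 0],
    [0, 0, 0],
    [0, 0, 0]
  ],
  "rot": [
    [0, 0, 0],
    [0, 0, 0],
    [0, 0, 0]
  ],
  "gripper": [0.45, 0.45, 0.45]
}}

```text
time: 36.9
tcp_pos: [471.5, 291.2, 133.7]
orientation: [-0.002, 0.551, 0.835, 0.003]
force: [-0.4, -0.2, 0.1]
grip_width: 0.441
finger_force: 0.0
```

```bash
python3 - <<'E'
from plan import *
b=save("wrist","w14");st()
cv2.imwrite("pics/m14.png",cv2.resize(b[200:400,200:400,::-1],(600,600)))
for x in finder.pinpoint("wrist","spurtle_grip")[:2]: print(np.round(x["position"]),x["conf"])
print(proj("wrist",(472,290,184)),proj("wrist",(472,290,153)))
E
```

```text
t 36.95 case [252.8 113.7 133.7] tcp [471.5 291.3 133.7] tz [ 0.    0.01 -1.  ] F [ 0.3 -0.6  0. ] w 0.447 ff 0.0 q [-0.24  0.62 -0.56  1.8   0.42  0.84 -0.59]
[284. 280.] 0.6
[285.09293777 319.35873848] [284.30937039 282.65786778]
```

Emit:
{"name": "send_rows", "arguments": {
  "travel": [
    [0, 0, 0],
    [0, 0, 0],
    [0, 0, 0],
    [0, 0, 0]
  ],
  "rot": [
    [0, 0, 0.11],
    [0, 0, 0.24],
    [0, 0, 0.24],
    [0, 0, 0.24]
  ],
  "gripper": [0.45, 0.45, 0.45, 0.45]
}}

```text
time: 37.5
tcp_pos: [471.5, 291.4, 133.8]
orientation: [-0.002, 0.696, 0.718, 0.003]
force: [-0.4, -0.3, 0.1]
grip_width: 0.453
finger_force: 0.0
```

Emit:
{"name": "send_rows", "arguments": {
  "travel": [
    [0, 0, 0],
    [0, 0, 0],
    [0, 0, 0],
    [0, 0, 0],
    [0, 0, 0]
  ],
  "rot": [
    [0, 0, 0],
    [0, 0, 0],
    [0, 0, 0],
    [0, 0, 0],
    [0, 0, 0]
  ],
  "gripper": [0, 0, 0, 0, 0],
  "squeeze": 50
}}

```text
time: 38.12
tcp_pos: [471.5, 291.2, 133.6]
orientation: [-0.003, 0.697, 0.717, 0.003]
force: [0.6, 0.1, -0.4]
grip_width: 0.223
finger_force: 50.0
```

View pics/m14.png

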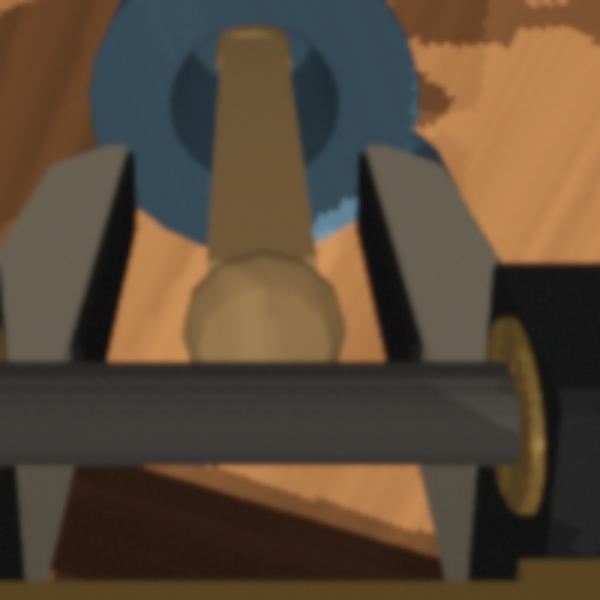

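At yaw 113° the shaft face is square to the pads, yet the opening still reads head width. The pads must be catching the round head, so go 7 mm lower at that yaw.

Emit:
{"name": "send_rows", "arguments": {
  "travel": [
    [0, 0, 0],
    [0, 0, 0],
    [0, 0, 0]
  ],
  "rot": [
    [0, 0, 0],
    [0, 0, 0],
    [0, 0, 0]
  ],
  "gripper": [0.45, 0.45, 0.45]
}}

```text
time: 38.5
tcp_pos: [471.6, 291.3, 133.8]
orientation: [-0.003, 0.697, 0.717, 0.003]
force: [0.6, -0.6, -0.2]
grip_width: 0.443
finger_force: 0.0
```

Emit:
{"name": "send_rows", "arguments": {
  "travel": [
    [0, 0, 0.04],
    [0, 0, 0.09],
    [0, 0, 0.09],
    [0, 0, 0.09]
  ],
  "rot": [
    [0, 0, -0.11],
    [0, 0, -0.23],
    [0, 0, -0.23],
    [0, 0, -0.23]
  ],
  "gripper": [0.45, 0.45, 0.45, 0.45]
}}

```text
time: 39.0
tcp_pos: [471.6, 291.4, 126.7]
orientation: [-0.002, 0.558, 0.83, 0.004]
force: [0.5, -0.5, 0.5]
grip_width: 0.45
finger_force: 0.0
```

```bash
python3 - <<'E'
from plan import *
b=save("wrist","w15");st()
g=cv2.cvtColor(b,cv2.COLOR_RGB2GRAY)
# shaft rows: print gradient-edge columns
for r in (225,240,255,270,290,300,310):
    l=g[r,225:340].astype(int);print(r,cv2.blur(g,(3,3))[r,250:320:3].tolist())
E
```

```text
t 39.05 case [253.  113.6 126.8] tcp [471.7 291.5 126.8] tz [ 0.    0.01 -1.  ] F [-1.2 -0.1  0. ] w 0.449 ff 0.0 q [-0.24  0.63 -0.54  1.81  0.42  0.82 -0.61]
225 [71, 72, 71, 56, 45, 47, 59, 84, 86, 86, 86, 86, 86, 86, 87, 84, 62, 49, 46, 44, 55, 68, 69, 69]
240 [71, 70, 54, 46, 47, 48, 62, 87, 88, 88, 88, 88, 88, 88, 88, 79, 49, 47, 46, 45, 44, 55, 69, 69]
255 [71, 71, 71, 70, 60, 52, 80, 89, 90, 90, 90, 90, 90, 90, 90, 90, 67, 49, 50, 62, 70, 70, 69, 54]
270 [70, 70, 70, 71, 71, 77, 90, 91, 91, 91, 91, 91, 91, 91, 91, 91, 88, 73, 70, 70, 70, 69, 73, 56]
290 [144, 143, 139, 136, 133, 100, 91, 91, 91, 90, 88, 87, 87, 90, 90, 91, 91, 112, 154, 157, 158, 149, 141, 140]
300 [142, 137, 137, 146, 140, 103, 107, 112, 112, 109, 107, 106, 106, 106, 105, 104, 100, 93, 126, 151, 144, 140, 141, 139]
310 [139, 142, 140, 106, 106, 108, 113, 122, 127, 130, 129, 124, 116, 117, 118, 117, 112, 106, 99, 96, 114, 138, 136, 136]
```

Emit:
{"name": "send_rows", "arguments": {
  "travel": [
    [0, 0, 0],
    [0, 0, 0],
    [0, 0, 0],
    [0, 0, 0],
    [0, 0, 0]
  ],
  "rot": [
    [0, 0, 0],
    [0, 0, 0],
    [0, 0, 0],
    [0, 0, 0],
    [0, 0, 0]
  ],
  "gripper": [0, 0, 0, 0, 0],
  "squeeze": 50
}}

```text
time: 39.67
tcp_pos: [471.6, 291.4, 126.7]
orientation: [-0.002, 0.557, 0.83, 0.004]
force: [-0.3, -0.8, 1.2]
grip_width: 0.219
finger_force: 50.0
```

Emit:
{"name": "send_rows", "arguments": {
  "travel": [
    [0, 0, -0.2],
    [0, 0, -0.4],
    [0, 0, -0.4]
  ],
  "rot": [
    [0, 0, 0],
    [0, 0, 0],
    [0, 0, 0]
  ],
  "gripper": [0, 0, 0]
}}

```text
time: 40.05
tcp_pos: [472.5, 292.0, 160.6]
orientation: [-0.001, 0.557, 0.83, 0.005]
force: [-0.4, 0.0, -1.1]
grip_width: 0.222
finger_force: 50.0
```

```bash
cat > sp.py <<'E'
from plan import *
def sp(cams=("wrist","side","top")):
    pts={}
    for c in cams:
        vision.capture(c)
        for q in("spurtle_grip","spurtle_tip","spurtle"):
            for x in finder.pinpoint(c,q)[:1]:
                print(c,q,np.round(x["position"]).tolist(),round(x["conf"],2));pts.setdefault(q,[]).append((c,x["position"]))
    for q,v in pts.items():
        if len(v)>1: print(q,tri(v))
E
python3 - <<'E'
from sp import *
st();sp()
C=read_state()["tcp_pos"]
print("expect grip (if held as taken)",C[0],C[1],153+C[2]-126.7)
b=save("wrist","w16");g=cv2.cvtColor(b,cv2.COLOR_RGB2GRAY)
for r in (225,240,255,270,290): print(r,cv2.blur(g,(3,3))[r,250:320:3].tolist())
E
```

```text
t 40.05 case [253.5 112.8 160.6] tcp [472.5 292.  160.6] tz [ 0.    0.01 -1.  ] F [-0.4  0.  -1.1] w 0.222 ff 50.0 q [-0.22  0.59 -0.57  1.77  0.39  0.89 -0.58]
wrist spurtle_grip [281.0, 286.0] 0.8
wrist spurtle_tip [279.0, 208.0] 0.95
wrist spurtle [284.0, 204.0] 0.63
side spurtle_grip [199.0, 120.0] 0.84
side spurtle_tip [204.0, 156.0] 0.86
side spurtle [204.0, 159.0] 0.89
spurtle_grip (array([471.65632376, 286.53060146, 175.43603387]), [[-0.1, -0.0], [0.0, -0.0]])
spurtle_tip (array([468.96640527, 290.76372536,  46.51085622]), [[1.0, 0.6], [-0.4, 0.1]])
spurtle (array([469.5052293 , 293.84619705,  35.06947327]), [[-2.4, -1.5], [0.9, -0.3]])
expect grip (if held as taken) 471.4536775774233 291.05999850147634 184.69140584965174
225 [72, 71, 71, 57, 46, 48, 55, 84, 87, 87, 87, 87, 87, 86, 91, 72, 48, 46, 45, 45, 60, 70, 73, 90]
240 [71, 71, 72, 72, 71, 64, 75, 89, 89, 89, 89, 89, 89, 89, 89, 69, 50, 52, 65, 71, 71, 69, 71, 72]
255 [98, 98, 98, 78, 34, 74, 90, 90, 91, 91, 91, 91, 91, 91, 91, 88, 73, 37, 70, 98, 98, 98, 98, 98]
270 [98, 98, 87, 28, 37, 96, 92, 92, 92, 92, 92, 92, 92, 92, 92, 92, 133, 62, 24, 83, 98, 98, 98, 98]
290 [98, 84, 25, 17, 68, 92, 92, 92, 92, 91, 88, 89, 91, 92, 92, 92, 99, 120, 23, 23, 78, 97, 98, 98]
```

```bash
cat > y.py <<'E'
from sp import *
def lev():
    e=rot().as_matrix()[:,0].copy();e[2]=0;e/=np.linalg.norm(e);return tilt(0,e)
E
python3 - <<'E'
from y import *
Q=lev();C=read_state()["tcp_pos"]
plan([((C[0],C[1],285),Q,0,40,0),((440,-20,290),Q,0,50,0),((447,-299,285),Q,0,50,1)])
print(Q.as_matrix().round(3).tolist())
E
```

```text
x 2 [0.01, 0.0, -0.79] [0.0, 0.0, 0.0] 0
x 2 [0.0, 0.01, -0.79] [0.0, 0.0, 0.0] 0
x 2 [-0.86, -0.46, -0.02] [0.0, 0.0, 0.0] 0
x 2 [-0.86, -0.46, -0.03] [0.0, 0.0, 0.0] 0
x 2 [-0.87, -0.46, -0.02] [0.0, 0.0, 0.0] 0
x 2 [-0.86, -0.46, -0.03] [0.0, 0.0, 0.0] 0
x 2 [-0.81, -0.31, 0.01] [0.0, 0.0, 0.0] 0
x 2 [-0.82, -0.31, 0.01] [0.0, 0.0, 0.0] 0
x 2 [-0.81, -0.31, 0.01] [0.0, 0.0, 0.0] 0
x 3 [-0.82, -0.31, 0.01] [0.0, 0.0, 0.0] 0
[[-0.379, 0.925, 0.0], [0.925, 0.379, 0.0], [0.0, 0.0, -1.0]]
```

Emit:
{"name": "send_rows", "arguments": {
  "travel": [
    [0, 0, -0.4],
    [0.01, 0, -0.79]
  ],
  "rot": [
    [0, 0, 0],
    [0, 0, 0]
  ],
  "gripper": [0, 0]
}}

```text
time: 40.95
tcp_pos: [471.0, 291.2, 222.2]
orientation: [-0.002, 0.557, 0.83, 0.003]
force: [0.6, 1.1, -1.6]
grip_width: 0.219
finger_force: 50.0
```

Emit:
{"name": "send_rows", "arguments": {
  "travel": [
    [0, 0, -0.4],
    [0, 0, -0.79]
  ],
  "rot": [
    [0, 0, 0],
    [0, 0, 0]
  ],
  "gripper": [0, 0]
}}

```text
time: 41.2
tcp_pos: [471.0, 290.8, 286.0]
orientation: [-0.002, 0.557, 0.83, 0.003]
force: [0.2, -0.3, -0.7]
grip_width: 0.22
finger_force: 50.0
```

Emit:
{"name": "send_rows", "arguments": {
  "travel": [
    [-0.43, -0.23, -0.01],
    [-0.86, -0.46, -0.02]
  ],
  "rot": [
    [0, 0, 0],
    [0, 0, 0]
  ],
  "gripper": [0, 0]
}}

```text
time: 41.45
tcp_pos: [463.0, 212.7, 286.3]
orientation: [-0.002, 0.557, 0.831, 0.004]
force: [0.5, -0.6, -0.9]
grip_width: 0.222
finger_force: 50.0
```

Emit:
{"name": "send_rows", "arguments": {
  "travel": [
    [-0.43, -0.23, -0.01],
    [-0.86, -0.46, -0.03]
  ],
  "rot": [
    [0, 0, 0],
    [0, 0, 0]
  ],
  "gripper": [0, 0]
}}

```text
time: 41.7
tcp_pos: [454.8, 134.3, 287.7]
orientation: [-0.002, 0.557, 0.83, 0.003]
force: [1.1, -0.1, -1.3]
grip_width: 0.223
finger_force: 50.0
```

Emit:
{"name": "send_rows", "arguments": {
  "travel": [
    [-0.43, -0.23, -0.01],
    [-0.87, -0.46, -0.02]
  ],
  "rot": [
    [0, 0, 0],
    [0, 0, 0]
  ],
  "gripper": [0, 0]
}}

```text
time: 41.95
tcp_pos: [447.1, 56.1, 288.8]
orientation: [-0.002, 0.557, 0.83, 0.003]
force: [-0.2, 0.3, -0.9]
grip_width: 0.224
finger_force: 50.0
```

Emit:
{"name": "send_rows", "arguments": {
  "travel": [
    [-0.43, -0.23, -0.01],
    [-0.86, -0.46, -0.03]
  ],
  "rot": [
    [0, 0, 0],
    [0, 0, 0]
  ],
  "gripper": [0, 0]
}}

```text
time: 42.2
tcp_pos: [439.1, -21.6, 290.6]
orientation: [-0.002, 0.557, 0.83, 0.003]
force: [0.3, 0.2, 0.0]
grip_width: 0.221
finger_force: 50.0
```

Emit:
{"name": "send_rows", "arguments": {
  "travel": [
    [-0.4, -0.15, 0],
    [-0.81, -0.31, 0.01]
  ],
  "rot": [
    [0, 0, 0],
    [0, 0, 0]
  ],
  "gripper": [0, 0]
}}

```text
time: 42.45
tcp_pos: [440.9, -90.8, 289.4]
orientation: [-0.002, 0.557, 0.83, 0.003]
force: [0.4, -0.8, -0.5]
grip_width: 0.227
finger_force: 50.0
```

Emit:
{"name": "send_rows", "arguments": {
  "travel": [
    [-0.41, -0.15, 0],
    [-0.82, -0.31, 0.01]
  ],
  "rot": [
    [0, 0, 0],
    [0, 0, 0]
  ],
  "gripper": [0, 0]
}}

```text
time: 42.7
tcp_pos: [442.9, -160.8, 287.9]
orientation: [-0.002, 0.557, 0.83, 0.003]
force: [1.4, -0.3, 0.2]
grip_width: 0.222
finger_force: 50.0
```

Emit:
{"name": "send_rows", "arguments": {
  "travel": [
    [-0.4, -0.15, 0],
    [-0.81, -0.31, 0.01]
  ],
  "rot": [
    [0, 0, 0],
    [0, 0, 0]
  ],
  "gripper": [0, 0]
}}

```text
time: 42.95
tcp_pos: [444.5, -230.1, 286.6]
orientation: [-0.002, 0.557, 0.83, 0.003]
force: [0.1, -0.5, -0.4]
grip_width: 0.22
finger_force: 50.0
```

Emit:
{"name": "send_rows", "arguments": {
  "travel": [
    [-0.41, -0.15, 0],
    [-0.82, -0.31, 0.01],
    [-0.82, -0.31, 0.01]
  ],
  "rot": [
    [0, 0, 0],
    [0, 0, 0],
    [0, 0, 0]
  ],
  "gripper": [0, 0, 0]
}}

```text
time: 43.32
tcp_pos: [445.3, -302.7, 284.3]
orientation: [-0.002, 0.56, 0.829, 0.003]
force: [0.5, 0.7, -1.0]
grip_width: 0.221
finger_force: 50.0
```

```bash
python3 - <<'E'
from y import *
st();sp()
for x in finder.pinpoint("side","bowl")[:1]: print(at_z("side",x["position"],0))
E
```

```text
t 43.33 case [-339.8  161.3  284.3] tcp [ 445.3 -302.7  284.3] tz [-0.    0.01 -1.  ] F [ 0.5  0.7 -1. ] w 0.221 ff 50.0 q [ 0.88  0.41 -0.47  1.63  0.2   1.15  0.74]
wrist spurtle_grip [284.0, 284.0] 0.7
wrist spurtle_tip [281.0, 208.0] 0.83
wrist spurtle [281.0, 207.0] 0.95
side spurtle_grip [304.0, 247.0] 0.61
side spurtle_tip [300.0, 290.0] 0.78
side spurtle [301.0, 288.0] 0.95
top spurtle_grip [402.0, 235.0] 0.6
top spurtle_tip [392.0, 257.0] 0.65
top spurtle [390.0, 237.0] 0.62
spurtle_grip (array([ 442.68263673, -299.5250816 ,  304.96139868]), [[-6.6, -5.7], [-1.4, -0.1], [0.9, -2.6]])
spurtle_tip (array([ 427.20244506, -298.75388167,  183.79636677]), [[-18.9, -4.0], [-6.6, 1.6], [-0.2, -11.2]])
spurtle (array([ 446.48520292, -296.05509615,  177.50535011]), [[3.2, 0.5], [0.3, -0.2], [0.3, 1.3]])
[ 448.812837   -339.61846545    0.        ]
```

Emit:
{"name": "send_rows", "arguments": {
  "travel": [
    [-0.01, 0.02, 0.4],
    [-0.01, 0.02, 0.85]
  ],
  "rot": [
    [0, 0, 0],
    [0, 0, 0]
  ],
  "gripper": [0, 0]
}}

```text
time: 44.22
tcp_pos: [448.9, -299.2, 217.0]
orientation: [-0.001, 0.557, 0.83, 0.003]
force: [0.3, 0.2, -0.2]
grip_width: 0.219
finger_force: 50.0
```

Emit:
{"name": "send_rows", "arguments": {
  "travel": [
    [0, 0, 0.3],
    [0, 0, 0.6],
    [0, 0, 0.6]
  ],
  "rot": [
    [0, 0, 0],
    [0, 0, 0],
    [0, 0, 0]
  ],
  "gripper": [0, 0, 0]
}}

```text
time: 44.6
tcp_pos: [447.1, -298.0, 167.6]
orientation: [-0.004, 0.557, 0.83, 0.003]
force: [0.7, -0.3, 0.0]
grip_width: 0.224
finger_force: 50.0
```

Emit:
{"name": "send_rows", "arguments": {
  "travel": [
    [0, 0, 0.1],
    [0, 0, 0.2],
    [0, 0, 0.3],
    [0, 0, 0.4],
    [0, 0, 0.4]
  ],
  "rot": [
    [0, 0, 0],
    [0, 0, 0],
    [0, 0, 0],
    [0, 0, 0],
    [0, 0, 0]
  ],
  "gripper": [0, 0, 0, 0, 0]
}}

```text
time: 45.22
tcp_pos: [447.9, -298.0, 136.4]
orientation: [-0.003, 0.557, 0.83, 0.003]
force: [-0.8, 0.0, -0.2]
grip_width: 0.218
finger_force: 50.0
```

```bash
python3 - <<'E'
from y import *
st();sp(("wrist","side"))
# stir plan: clockwise, 22.5 deg/row
r=35;c=np.array([446,-341.]);s=read_state();p=np.array(s["tcp_pos"][:2]);M=rot().as_matrix()[:2,:2]
a=np.radians(90)
for k in range(10):
    T=[]
    for j in range(5):
        a-=np.radians(22.5);q=c+r*np.array([np.cos(a),np.sin(a)]);T.append((M.T@(q-p)/80).round(2).tolist())
    print(round(np.degrees(a)),json.dumps(T));p=p+M@(np.array(T[-1])*80)
E
```

```text
t 45.23 case [-335.2  158.6  136.4] tcp [ 447.9 -298.   136.4] tz [-0.    0.01 -1.  ] F [-0.8  0.  -0.2] w 0.218 ff 50.0 q [ 0.82  0.57 -0.42  1.84  0.3   0.8   0.64]
wrist spurtle_grip [282.0, 287.0] 0.58
wrist spurtle_tip [283.0, 208.0] 0.57
wrist spurtle [283.0, 204.0] 0.94
side spurtle_grip [303.0, 295.0] 0.58
side spurtle_tip [301.0, 329.0] 0.57
side spurtle [301.0, 328.0] 0.88
spurtle_grip (array([ 447.78558871, -300.81191363,  160.11197822]), [[-0.1, -0.1], [0.0, -0.0]])
spurtle_tip (array([ 449.11381202, -298.02466992,   22.41217405]), [[0.4, 0.3], [-0.2, 0.1]])
spurtle (array([ 448.68792929, -295.19026021,   22.90930545]), [[1.5, 1.2], [-0.8, 0.2]])
-22 [[-0.17, 0.08], [-0.31, 0.17], [-0.48, 0.21], [-0.65, 0.17], [-0.79, 0.08]]
-135 [[-0.1, -0.14], [-0.13, -0.31], [-0.1, -0.48], [-0.0, -0.62], [0.14, -0.71]]
-247 [[0.17, -0.04], [0.33, -0.0], [0.48, 0.09], [0.57, 0.23], [0.61, 0.4]]
-360 [[-0.04, 0.17], [-0.13, 0.31], [-0.27, 0.4], [-0.44, 0.44], [-0.61, 0.4]]
-473 [[-0.14, -0.09], [-0.24, -0.23], [-0.27, -0.4], [-0.24, -0.57], [-0.14, -0.71]]
-585 [[0.14, -0.09], [0.31, -0.13], [0.47, -0.09], [0.62, -0.0], [0.71, 0.14]]
-698 [[0.04, 0.17], [0.0, 0.34], [-0.09, 0.48], [-0.23, 0.57], [-0.4, 0.61]]
-810 [[-0.17, -0.04], [-0.31, -0.13], [-0.41, -0.27], [-0.44, -0.44], [-0.41, -0.61]]
-923 [[0.1, -0.14], [0.24, -0.23], [0.41, -0.27], [0.57, -0.23], [0.72, -0.14]]
-1035 [[0.09, 0.14], [0.13, 0.31], [0.09, 0.48], [-0.0, 0.62], [-0.14, 0.71]]
```

Emit:
{"name": "send_rows", "arguments": {
  "travel": [
    [-0.17, 0.08, 0.03],
    [-0.31, 0.17, 0.06],
    [-0.48, 0.21, 0.06],
    [-0.65, 0.17, 0.06],
    [-0.79, 0.08, 0.06]
  ],
  "rot": [
    [0, 0, 0],
    [0, 0, 0],
    [0, 0, 0],
    [0, 0, 0],
    [0, 0, 0]
  ],
  "gripper": [0, 0, 0, 0, 0]
}}

```text
time: 46.25
tcp_pos: [478.2, -355.5, 131.8]
orientation: [-0.002, 0.557, 0.83, 0.003]
force: [-0.4, 0.3, -0.7]
grip_width: 0.218
finger_force: 50.0
```

Emit:
{"name": "send_rows", "arguments": {
  "travel": [
    [-0.1, -0.14, 0],
    [-0.13, -0.31, 0],
    [-0.1, -0.48, 0],
    [0, -0.62, 0],
    [0.14, -0.71, 0]
  ],
  "rot": [
    [0, 0, 0],
    [0, 0, 0],
    [0, 0, 0],
    [0, 0, 0],
    [0, 0, 0]
  ],
  "gripper": [0, 0, 0, 0, 0]
}}

```text
time: 46.88
tcp_pos: [421.0, -364.8, 132.1]
orientation: [-0.001, 0.557, 0.83, 0.004]
force: [0.8, 1.3, -0.7]
grip_width: 0.223
finger_force: 50.0
```

```bash
python3 - <<'E'
from y import *
st();sp(("wrist","side"))
E
```

```text
t 46.88 case [-401.   187.9  132.1] tcp [ 421.  -364.8  132.1] tz [ 0.    0.01 -1.  ] F [ 0.8  1.3 -0.7] w 0.223 ff 50.0 q [ 0.95  0.61 -0.42  1.79  0.31  0.82  0.77]
wrist spurtle_grip [285.0, 286.0] 0.82
wrist spurtle_tip [283.0, 208.0] 0.58
wrist spurtle [285.0, 204.0] 0.88
side spurtle_tip [304.0, 363.0] 0.71
side spurtle [307.0, 364.0] 0.81
spurtle_tip (array([ 418.87965594, -362.90919805,   22.55660317]), [[-2.1, -1.5], [1.1, -0.4]])
spurtle (array([ 423.81437923, -362.42354651,   12.81213015]), [[0.6, 0.5], [-0.3, 0.1]])
```

Small forces and the spurtle is firm; keep stirring.

Emit:
{"name": "send_rows", "arguments": {
  "travel": [
    [0.17, -0.04, 0],
    [0.33, 0, 0],
    [0.48, 0.09, 0],
    [0.57, 0.23, 0],
    [0.61, 0.4, 0]
  ],
  "rot": [
    [0, 0, 0],
    [0, 0, 0],
    [0, 0, 0],
    [0, 0, 0],
    [0, 0, 0]
  ],
  "gripper": [0, 0, 0, 0, 0]
}}

```text
time: 47.9
tcp_pos: [433.2, -307.2, 132.3]
orientation: [-0.002, 0.557, 0.83, 0.003]
force: [0.8, -0.2, 0.2]
grip_width: 0.221
finger_force: 50.0
```

Emit:
{"name": "send_rows", "arguments": {
  "travel": [
    [-0.04, 0.17, 0],
    [-0.13, 0.31, 0],
    [-0.27, 0.4, 0],
    [-0.44, 0.44, 0],
    [-0.61, 0.4, 0]
  ],
  "rot": [
    [0, 0, 0],
    [0, 0, 0],
    [0, 0, 0],
    [0, 0, 0],
    [0, 0, 0]
  ],
  "gripper": [0, 0, 0, 0, 0]
}}

```text
time: 48.52
tcp_pos: [481.7, -342.3, 131.9]
orientation: [-0.001, 0.557, 0.83, 0.004]
force: [0.5, -0.4, 0.7]
grip_width: 0.221
finger_force: 50.0
```

Emit:
{"name": "send_rows", "arguments": {
  "travel": [
    [-0.14, -0.09, 0],
    [-0.24, -0.23, 0],
    [-0.27, -0.4, 0],
    [-0.24, -0.57, 0],
    [-0.14, -0.71, 0]
  ],
  "rot": [
    [0, 0, 0],
    [0, 0, 0],
    [0, 0, 0],
    [0, 0, 0],
    [0, 0, 0]
  ],
  "gripper": [0, 0, 0, 0, 0]
}}

```text
time: 49.15
tcp_pos: [431.1, -373.5, 131.8]
orientation: [-0.002, 0.558, 0.83, 0.003]
force: [1.6, 0.9, 0.5]
grip_width: 0.219
finger_force: 50.0
```

Emit:
{"name": "send_rows", "arguments": {
  "travel": [
    [0.14, -0.09, 0],
    [0.31, -0.13, 0],
    [0.47, -0.09, 0],
    [0.62, 0, 0],
    [0.71, 0.14, 0]
  ],
  "rot": [
    [0, 0, 0],
    [0, 0, 0],
    [0, 0, 0],
    [0, 0, 0],
    [0, 0, 0]
  ],
  "gripper": [0, 0, 0, 0, 0]
}}

```text
time: 49.78
tcp_pos: [421.1, -315.0, 132.2]
orientation: [-0.002, 0.557, 0.83, 0.003]
force: [0.2, 0.1, -0.3]
grip_width: 0.22
finger_force: 50.0
```

```bash
python3 - <<'E'
from y import *
st();sp(("wrist","side"))
for c in("wrist","side"):
  for x in finder.pinpoint(c,"bead1"): print(c,round(x["conf"],2),(at_z(c,x["position"],18)-[446,-338.5,0])[:2].round())
E
```

```text
t 49.77 case [-351.2  186.   132.2] tcp [ 421.1 -315.   132.2] tz [-0.    0.01 -1.  ] F [ 0.2  0.1 -0.3] w 0.22 ff 50.0 q [ 0.88  0.57 -0.42  1.87  0.31  0.77  0.69]
wrist spurtle_grip [283.0, 286.0] 0.85
wrist spurtle_tip [282.0, 209.0] 0.83
wrist spurtle [278.0, 208.0] 0.7
side spurtle_grip [295.0, 309.0] 0.79
side spurtle_tip [295.0, 344.0] 0.87
side spurtle [293.0, 342.0] 0.62
spurtle_grip (array([ 420.89582764, -317.79677851,  155.70992098]), [[0.8, 0.5], [-0.2, 0.1]])
spurtle_tip (array([ 421.36207548, -317.79882699,   16.49949452]), [[1.1, 0.8], [-0.6, 0.2]])
spurtle (array([ 417.82029314, -316.19319575,   25.79838854]), [[2.0, 1.5], [-1.0, 0.3]])
wrist 0.73 [-12.  48.]
wrist 0.68 [-45. -38.]
wrist 0.65 [12. 49.]
wrist 0.56 [ 52. -29.]
side 0.68 [20. 49.]
side 0.64 [-46.   7.]
side 0.52 [ 48. -29.]
side 0.49 [  8. -48.]
side 0.49 [-48. -30.]
side 0.43 [236.  60.]
```

```bash
python3 - <<'E'
from y import *
r=41;c=np.array([446,-341.]);s=read_state();p=np.array(s["tcp_pos"][:2]);M=rot().as_matrix()[:2,:2]
a=np.radians(135)
for k in range(5):
    T=[]
    for j in range(5):
        a-=np.radians(22.5);q=c+r*np.array([np.cos(a),np.sin(a)]);T.append((M.T@(q-p)/80).round(2).tolist())
    print(round(np.degrees(a)),json.dumps(T));p=p+M@(np.array(T[-1])*80)
E
```

```text
22 [[0.11, 0.17], [0.08, 0.37], [-0.03, 0.54], [-0.2, 0.65], [-0.4, 0.69]]
-90 [[-0.19, -0.04], [-0.36, -0.15], [-0.47, -0.32], [-0.51, -0.51], [-0.47, -0.71]]
-202 [[0.11, -0.16], [0.27, -0.28], [0.47, -0.32], [0.66, -0.28], [0.83, -0.17]]
-315 [[0.11, 0.17], [0.15, 0.36], [0.12, 0.56], [0.01, 0.73], [-0.16, 0.84]]
-428 [[-0.2, 0.04], [-0.39, 0.0], [-0.56, -0.11], [-0.67, -0.28], [-0.71, -0.47]]
```

Emit:
{"name": "send_rows", "arguments": {
  "travel": [
    [0.11, 0.17, 0],
    [0.08, 0.37, 0],
    [-0.03, 0.54, 0],
    [-0.2, 0.65, 0],
    [-0.4, 0.69, 0]
  ],
  "rot": [
    [0, 0, 0],
    [0, 0, 0],
    [0, 0, 0],
    [0, 0, 0],
    [0, 0, 0]
  ],
  "gripper": [0, 0, 0, 0, 0]
}}

```text
time: 50.9
tcp_pos: [484.7, -324.5, 132.0]
orientation: [-0.003, 0.556, 0.831, 0.003]
force: [-2.3, -0.2, 0.3]
grip_width: 0.221
finger_force: 50.0
```

Emit:
{"name": "send_rows", "arguments": {
  "travel": [
    [-0.19, -0.04, 0],
    [-0.36, -0.15, 0],
    [-0.47, -0.32, 0],
    [-0.51, -0.51, 0],
    [-0.47, -0.71, 0]
  ],
  "rot": [
    [0, 0, 0],
    [0, 0, 0],
    [0, 0, 0],
    [0, 0, 0],
    [0, 0, 0]
  ],
  "gripper": [0, 0, 0, 0, 0]
}}

```text
time: 51.52
tcp_pos: [444.8, -382.5, 131.7]
orientation: [-0.001, 0.558, 0.83, 0.003]
force: [-0.4, 0.7, -0.9]
grip_width: 0.22
finger_force: 50.0
```

Emit:
{"name": "send_rows", "arguments": {
  "travel": [
    [0.11, -0.16, 0],
    [0.27, -0.28, 0],
    [0.47, -0.32, 0],
    [0.66, -0.28, 0],
    [0.83, -0.17, 0]
  ],
  "rot": [
    [0, 0, 0],
    [0, 0, 0],
    [0, 0, 0],
    [0, 0, 0],
    [0, 0, 0]
  ],
  "gripper": [0, 0, 0, 0, 0]
}}

```text
time: 52.15
tcp_pos: [408.4, -324.5, 132.6]
orientation: [-0.001, 0.557, 0.83, 0.003]
force: [0.2, 0.1, -0.3]
grip_width: 0.22
finger_force: 50.0
```

Emit:
{"name": "send_rows", "arguments": {
  "travel": [
    [0.11, 0.17, 0],
    [0.15, 0.36, 0],
    [0.12, 0.56, 0],
    [0.01, 0.73, 0],
    [-0.16, 0.84, 0]
  ],
  "rot": [
    [0, 0, 0],
    [0, 0, 0],
    [0, 0, 0],
    [0, 0, 0],
    [0, 0, 0]
  ],
  "gripper": [0, 0, 0, 0, 0]
}}

```text
time: 52.78
tcp_pos: [475.7, -311.4, 131.8]
orientation: [-0.003, 0.557, 0.831, 0.003]
force: [-2.7, -1.4, 0.2]
grip_width: 0.222
finger_force: 50.0
```

Emit:
{"name": "send_rows", "arguments": {
  "travel": [
    [-0.2, 0.04, 0],
    [-0.39, 0, 0],
    [-0.56, -0.11, 0],
    [-0.67, -0.28, 0],
    [-0.71, -0.47, 0]
  ],
  "rot": [
    [0, 0, 0],
    [0, 0, 0],
    [0, 0, 0],
    [0, 0, 0],
    [0, 0, 0]
  ],
  "gripper": [0, 0, 0, 0, 0]
}}

```text
time: 53.4
tcp_pos: [461.6, -378.6, 131.7]
orientation: [-0.002, 0.558, 0.83, 0.004]
force: [-0.6, -0.0, -1.2]
grip_width: 0.221
finger_force: 50.0
```

Emit:
{"name": "send_rows", "arguments": {
  "travel": [
    [0, 0, -0.2],
    [0, 0, -0.5],
    [0, 0, -0.95]
  ],
  "rot": [
    [0, 0, 0],
    [0, 0, 0],
    [0, 0, 0]
  ],
  "gripper": [0, 0, 0]
}}

```text
time: 53.78
tcp_pos: [461.9, -378.3, 209.2]
orientation: [-0.002, 0.557, 0.831, 0.003]
force: [0.6, -1.0, -0.7]
grip_width: 0.22
finger_force: 50.0
```

Emit:
{"name": "send_rows", "arguments": {
  "travel": [
    [0, 0, -0.5],
    [0, 0, -0.9],
    [0, 0, -0.9]
  ],
  "rot": [
    [0, 0, 0],
    [0, 0, 0],
    [0, 0, 0]
  ],
  "gripper": [0, 0, 0]
}}

```text
time: 54.15
tcp_pos: [463.9, -379.7, 284.1]
orientation: [0.002, 0.557, 0.831, 0.003]
force: [0.3, 0.7, -1.2]
grip_width: 0.22
finger_force: 50.0
```

```bash
python3 - <<'E'
from y import *
st();sp(("wrist","side"))
for c in("wrist","side"):
 for q,z in(("bead1",18),("thimble1_mid",20)):
  for x in finder.pinpoint(c,q): print(c,q,round(x["conf"],2),(at_z(c,x["position"],z)-[446,-338.5,0])[:2].round())
Q=lev()
plan([((440,-20,288),Q,0,50,0),((472,290.5,288),Q,0,50,2)])
E
```

```text
t 54.15 case [-417.4  145.5  284.1] tcp [ 463.9 -379.7  284.1] tz [ 0.01  0.   -1.  ] F [ 0.3  0.7 -1.2] w 0.22 ff 50.0 q [ 0.94  0.51 -0.47  1.47  0.23  1.21  0.83]
wrist spurtle_grip [282.0, 283.0] 0.81
wrist spurtle_tip [281.0, 195.0] 0.75
wrist spurtle [281.0, 196.0] 0.84
side spurtle_tip [328.0, 320.0] 0.76
side spurtle [329.0, 318.0] 0.77
spurtle_tip (array([ 456.43294825, -368.23525937,  167.02941877]), [[1.3, 1.4], [-1.0, 0.2]])
spurtle (array([ 457.2392096 , -367.80172398,  173.04224404]), [[1.9, 2.0], [-1.4, 0.2]])
wrist bead1 0.74 [-53.  22.]
wrist bead1 0.72 [-36.  43.]
wrist bead1 0.71 [24. 37.]
wrist bead1 0.67 [ 37. -40.]
wrist bead1 0.66 [-18. -47.]
wrist bead1 0.54 [48. 18.]
wrist thimble1_mid 0.76 [-8. 51.]
side bead1 0.61 [ 40. -43.]
side bead1 0.53 [49. 19.]
side bead1 0.52 [-43.  22.]
side bead1 0.48 [33. 39.]
side bead1 0.47 [-24.  40.]
side bead1 0.46 [-12. -47.]
side thimble1_mid 0.69 [ 7. 56.]
side thimble1_mid 0.15 [-10. -52.]
x 2 [0.85, 0.29, -0.01] [0.0, 0.0, 0.0] 0
x 2 [0.85, 0.29, -0.02] [0.0, 0.0, 0.0] 0
x 2 [0.86, 0.29, -0.01] [0.0, 0.0, 0.0] 0
x 2 [0.85, 0.29, -0.02] [0.0, 0.0, 0.0] 0
x 2 [0.85, 0.29, -0.01] [0.0, 0.0, 0.0] 0
x 2 [0.86, 0.46, 0.01] [0.0, 0.0, 0.0] 0
x 2 [0.86, 0.46, 0.01] [0.0, 0.0, 0.0] 0
x 2 [0.86, 0.46, 0.0] [0.0, 0.0, 0.0] 0
x 4 [0.86, 0.46, 0.01] [0.0, 0.0, 0.0] 0
```

Emit:
{"name": "send_rows", "arguments": {
  "travel": [
    [0.43, 0.15, -0.01],
    [0.85, 0.29, -0.02]
  ],
  "rot": [
    [0, 0, 0],
    [0, 0, 0]
  ],
  "gripper": [0, 0]
}}

```text
time: 55.0
tcp_pos: [457.7, -306.8, 281.6]
orientation: [-0.002, 0.558, 0.83, 0.004]
force: [0.8, -0.2, -0.4]
grip_width: 0.221
finger_force: 50.0
```

Emit:
{"name": "send_rows", "arguments": {
  "travel": [
    [0.43, 0.15, 0],
    [0.85, 0.29, -0.02]
  ],
  "rot": [
    [0, 0, 0],
    [0, 0, 0]
  ],
  "gripper": [0, 0]
}}

```text
time: 55.25
tcp_pos: [453.3, -234.6, 284.0]
orientation: [-0.002, 0.557, 0.83, 0.003]
force: [0.4, -0.0, -0.8]
grip_width: 0.22
finger_force: 50.0
```

Emit:
{"name": "send_rows", "arguments": {
  "travel": [
    [0.43, 0.15, 0],
    [0.86, 0.29, -0.01]
  ],
  "rot": [
    [0, 0, 0],
    [0, 0, 0]
  ],
  "gripper": [0, 0]
}}

```text
time: 55.5
tcp_pos: [448.7, -162.2, 285.5]
orientation: [-0.002, 0.557, 0.83, 0.003]
force: [-0.2, -0.2, 0.3]
grip_width: 0.222
finger_force: 50.0
```

Emit:
{"name": "send_rows", "arguments": {
  "travel": [
    [0.43, 0.15, 0],
    [0.85, 0.29, -0.02]
  ],
  "rot": [
    [0, 0, 0],
    [0, 0, 0]
  ],
  "gripper": [0, 0]
}}

```text
time: 55.75
tcp_pos: [444.4, -90.5, 287.7]
orientation: [-0.002, 0.557, 0.83, 0.003]
force: [-0.1, 0.7, 0.0]
grip_width: 0.222
finger_force: 50.0
```

Emit:
{"name": "send_rows", "arguments": {
  "travel": [
    [0.43, 0.15, 0],
    [0.85, 0.29, -0.01]
  ],
  "rot": [
    [0, 0, 0],
    [0, 0, 0]
  ],
  "gripper": [0, 0]
}}

```text
time: 56.0
tcp_pos: [440.1, -18.8, 289.1]
orientation: [-0.002, 0.557, 0.83, 0.004]
force: [0.1, -0.5, 0.1]
grip_width: 0.221
finger_force: 50.0
```

Emit:
{"name": "send_rows", "arguments": {
  "travel": [
    [0.43, 0.23, 0],
    [0.86, 0.46, 0.01]
  ],
  "rot": [
    [0, 0, 0],
    [0, 0, 0]
  ],
  "gripper": [0, 0]
}}

```text
time: 56.25
tcp_pos: [448.3, 58.7, 289.0]
orientation: [-0.001, 0.557, 0.83, 0.004]
force: [0.5, -0.4, 0.0]
grip_width: 0.219
finger_force: 50.0
```

Emit:
{"name": "send_rows", "arguments": {
  "travel": [
    [0.43, 0.23, 0],
    [0.86, 0.46, 0.01]
  ],
  "rot": [
    [0, 0, 0],
    [0, 0, 0]
  ],
  "gripper": [0, 0]
}}

```text
time: 56.5
tcp_pos: [456.4, 136.4, 288.7]
orientation: [-0.002, 0.557, 0.83, 0.004]
force: [0.5, -0.8, -0.8]
grip_width: 0.217
finger_force: 50.0
```

Emit:
{"name": "send_rows", "arguments": {
  "travel": [
    [0.43, 0.23, 0],
    [0.86, 0.46, 0]
  ],
  "rot": [
    [0, 0, 0],
    [0, 0, 0]
  ],
  "gripper": [0, 0]
}}

```text
time: 56.75
tcp_pos: [464.3, 213.9, 289.2]
orientation: [-0.002, 0.557, 0.83, 0.003]
force: [0.5, 0.6, -1.3]
grip_width: 0.222
finger_force: 50.0
```

Emit:
{"name": "send_rows", "arguments": {
  "travel": [
    [0.43, 0.23, 0],
    [0.86, 0.46, 0.01],
    [0.86, 0.46, 0.01],
    [0.86, 0.46, 0.01]
  ],
  "rot": [
    [0, 0, 0],
    [0, 0, 0],
    [0, 0, 0],
    [0, 0, 0]
  ],
  "gripper": [0, 0, 0, 0]
}}

```text
time: 57.25
tcp_pos: [472.3, 289.5, 288.7]
orientation: [-0.002, 0.558, 0.83, 0.003]
force: [-0.5, -1.0, -0.6]
grip_width: 0.223
finger_force: 50.0
```

```bash
python3 - <<'E'
from y import *
st();sp()
b=vision.capture("wrist");cv2.imwrite("pics/w20.png",b[:,:,::-1])
for x in finder.pinpoint("wrist","jug")[:1]: print("jug",x["conf"],at_z("wrist",x["position"],0))
E
```

```text
t 57.25 case [251.  113.  288.7] tcp [472.3 289.5 288.7] tz [ 0.    0.01 -1.  ] F [-0.5 -1.  -0.6] w 0.223 ff 50.0 q [-0.17  0.46 -0.65  1.59  0.29  1.19 -0.49]
wrist spurtle_grip [280.0, 286.0] 0.76
wrist spurtle_tip [282.0, 196.0] 0.67
wrist spurtle [283.0, 195.0] 0.95
side spurtle_grip [190.0, 75.0] 0.66
side spurtle_tip [194.0, 118.0] 0.92
side spurtle [196.0, 116.0] 0.84
top spurtle_grip [173.0, 241.0] 0.4
top spurtle_tip [363.0, 166.0] 0.74
spurtle_grip (array([457.77544733, 256.54623311, 301.99560566]), [[-44.5, 31.6], [1.0, 8.8], [-14.7, -9.2]])
spurtle_tip (array([476.10208318,  68.17542504, 344.62260701]), [[-138.3, 442.8], [33.8, -12.8], [-124.0, 52.1]])
spurtle (array([468.33415701, 302.92231452, 178.00838798]), [[0.8, 0.5], [-0.3, 0.1]])
jug 0.67 [476.05451394 290.30169246   0.        ]
```

The spurtle tilted about 5° in the grip during stirring, so turn the tool to set it upright again and re-measure.

Emit:
{"name": "send_rows", "arguments": {
  "travel": [
    [-0.03, -0.01, 0],
    [-0.03, -0.01, 0],
    [-0.03, -0.01, 0]
  ],
  "rot": [
    [0, -0.03, 0],
    [0, -0.055, 0],
    [0, -0.055, 0]
  ],
  "gripper": [0, 0, 0]
}}

```text
time: 58.32
tcp_pos: [471.3, 289.5, 289.0]
orientation: [0.034, 0.556, 0.831, -0.021]
force: [0.0, -0.4, -1.6]
grip_width: 0.222
finger_force: 50.0
```

```bash
python3 - <<'E'
from y import *
st();sp(("wrist","side"))
for z in(165,172): print(z,at_z("wrist",(282,196),z))
for x in finder.pinpoint("wrist","jug")[:1]: print("jug",x["position"],at_z("wrist",x["position"],0))
b=vision.capture("wrist");cv2.imwrite("pics/w21.png",b[:,:,::-1])
# jug rim centre by blue mask
h=cv2.cvtColor(b,cv2.COLOR_RGB2HSV);m=((h[...,0]>95)&(h[...,0]<115)&(h[...,1]>110)).astype(np.uint8)
n,l,s,c=cv2.connectedComponentsWithStats(m);i=1+s[1:,4].argmax();print("blue",s[i],c[i].round(1))
E
```

```text
t 58.33 case [251.1 114.  289. ] tcp [471.3 289.5 289. ] tz [ 0.03 -0.07 -1.  ] F [ 0.  -0.4 -1.6] w 0.222 ff 50.0 q [-0.24  0.46 -0.62  1.58  0.36  1.23 -0.55]
wrist spurtle_grip [281.0, 283.0] 0.9
wrist spurtle_tip [278.0, 196.0] 0.96
wrist spurtle [283.0, 192.0] 0.92
side spurtle_tip [201.0, 119.0] 0.94
side spurtle [198.0, 118.0] 0.82
spurtle_tip (array([472.37451121, 287.09307998, 176.28031128]), [[4.2, 2.7], [-1.6, 0.5]])
spurtle (array([470.85315624, 293.64169484, 177.91959551]), [[1.0, 0.6], [-0.4, 0.1]])
165 [472.40530506 286.03315579 165.        ]
172 [471.50526317 288.17081868 172.        ]
jug [284.8, 156.8] [475.58292674 290.02559792   0.        ]Traceback (most recent call last):
  File "<stdin>", line 8, in <module>
ValueError: attempt to get argmax of an empty sequence
```

```bash
python3 - <<'E'
from y import *
C=np.array(read_state()["tcp_pos"]);Q=rot()
plan([((C[0]+1,C[1],220),Q,0,40,0),((C[0]+1,C[1],175),Q,0,20,1),((C[0]+1,C[1],134),Q,0,14,1)])
E
```

```text
x 2 [0.06, 0.01, 0.86] [0.0, 0.0, 0.0] 0
ramp 3 + 1 [0.05, 0.0, 0.56] [0.0, 0.0, 0.0] 0 [[0.02, 0.0, 0.19], [0.03, 0.0, 0.37], [0.05, 0.0, 0.56]]
ramp 3 + 1 [0.04, -0.01, 0.51] [0.0, 0.0, 0.0] 0 [[0.01, -0.0, 0.17], [0.03, -0.01, 0.34], [0.04, -0.01, 0.51]]
```

Emit:
{"name": "send_rows", "arguments": {
  "travel": [
    [0.03, 0.01, 0.43],
    [0.06, 0.01, 0.86],
    [0.06, 0.01, 0.86]
  ],
  "rot": [
    [0, 0, 0],
    [0, 0, 0],
    [0, 0, 0]
  ],
  "gripper": [0, 0, 0]
}}

```text
time: 59.2
tcp_pos: [472.5, 286.0, 217.8]
orientation: [0.033, 0.557, 0.83, -0.024]
force: [-0.6, -0.2, -1.1]
grip_width: 0.222
finger_force: 50.0
```

Emit:
{"name": "send_rows", "arguments": {
  "travel": [
    [0.02, 0, 0.19],
    [0.03, 0, 0.37],
    [0.05, 0, 0.56],
    [0.05, 0, 0.56]
  ],
  "rot": [
    [0, 0, 0],
    [0, 0, 0],
    [0, 0, 0],
    [0, 0, 0]
  ],
  "gripper": [0, 0, 0, 0]
}}

```text
time: 59.7
tcp_pos: [472.9, 287.4, 173.6]
orientation: [0.033, 0.557, 0.83, -0.022]
force: [-0.0, 0.3, -0.5]
grip_width: 0.222
finger_force: 50.0
```

```bash
python3 - <<'E'
from y import *
st();sp(("wrist","side"))
C=np.array(read_state()["tcp_pos"]);Q=rot()
plan([((472.3,289.5,134),Q,0,14,1)])
E
```

```text
t 59.7 case [248.9 112.5 173.6] tcp [472.9 287.4 173.6] tz [ 0.03 -0.07 -1.  ] F [-0.   0.3 -0.5] w 0.222 ff 50.0 q [-0.27  0.58 -0.57  1.74  0.46  0.98 -0.65]
wrist spurtle_grip [282.0, 282.0] 0.87
wrist spurtle_tip [284.0, 199.0] 0.94
wrist spurtle [282.0, 194.0] 0.82
side spurtle_grip [196.0, 112.0] 0.94
side spurtle_tip [208.0, 155.0] 0.73
side spurtle [206.0, 154.0] 0.86
spurtle_grip (array([470.68368537, 290.97535427, 198.45929215]), [[-1.5, -0.9], [0.3, -0.2]])
spurtle_tip (array([478.42382133, 284.2884926 ,  51.30927722]), [[1.3, 0.8], [-0.5, 0.2]])
spurtle (array([473.28903446, 289.01738334,  53.37041342]), [[0.4, 0.3], [-0.1, 0.1]])
ramp 3 + 1 [0.06, -0.01, 0.51] [0.0, 0.0, 0.0] 0 [[0.02, -0.0, 0.17], [0.04, -0.01, 0.34], [0.06, -0.01, 0.51]]
```

Emit:
{"name": "send_rows", "arguments": {
  "travel": [
    [0.02, 0, 0.17],
    [0.04, -0.01, 0.34],
    [0.05, -0.01, 0.5],
    [0.05, -0.01, 0.5]
  ],
  "rot": [
    [0, 0, 0],
    [0, 0, 0],
    [0, 0, 0],
    [0, 0, 0]
  ],
  "gripper": [0, 0, 0, 0]
}}

```text
time: 60.6
tcp_pos: [471.8, 287.8, 133.2]
orientation: [0.033, 0.557, 0.83, -0.022]
force: [-0.1, -0.1, -0.9]
grip_width: 0.219
finger_force: 50.0
```

Emit:
{"name": "send_rows", "arguments": {
  "travel": [
    [0, 0, 0.03],
    [0, 0, 0.06],
    [0, 0, 0.06]
  ],
  "rot": [
    [0, 0, 0],
    [0, 0, 0],
    [0, 0, 0]
  ],
  "gripper": [0, 0, 0]
}}

```text
time: 60.98
tcp_pos: [472.9, 288.2, 130.1]
orientation: [0.034, 0.557, 0.83, -0.021]
force: [0.0, -0.5, -1.2]
grip_width: 0.226
finger_force: 50.0
```

```bash
python3 - <<'E'
from y import *
st();sp(("wrist","side"))
E
```

```text
t 60.98 case [249.7 112.5 130.1] tcp [472.9 288.2 130.1] tz [ 0.03 -0.07 -1.  ] F [ 0.  -0.5 -1.2] w 0.226 ff 50.0 q [-0.29  0.63 -0.54  1.79  0.5   0.88 -0.7 ]
wrist spurtle_grip [281.0, 284.0] 0.81
wrist spurtle_tip [280.0, 195.0] 0.9
wrist spurtle [281.0, 196.0] 0.87
side spurtle_grip [197.0, 129.0] 0.77
spurtle_grip (array([466.76118367, 288.09325457, 148.8541959 ]), [[-8.0, -4.6], [1.5, -0.8]])
```

Emit:
{"name": "send_rows", "arguments": {
  "travel": [
    [0, 0, 0.02],
    [0, 0, 0.02],
    [0, 0, 0.02],
    [0, 0, 0.02],
    [0, 0, 0.02]
  ],
  "rot": [
    [0, 0, 0],
    [0, 0, 0],
    [0, 0, 0],
    [0, 0, 0],
    [0, 0, 0]
  ],
  "gripper": [0.3, 0.55, 0.55, 0.55, 0.55]
}}

```text
time: 62.0
tcp_pos: [472.8, 288.2, 128.4]
orientation: [0.034, 0.557, 0.83, -0.021]
force: [-0.8, -1.0, 0.4]
grip_width: 0.549
finger_force: 0.0
```

```bash
python3 - <<'E'
from y import *
st();sp(("wrist","side"))
E
```

```text
t 62.0 case [249.7 112.5 128.4] tcp [472.8 288.2 128.4] tz [ 0.03 -0.07 -1.  ] F [-0.8 -1.   0.4] w 0.549 ff 0.0 q [-0.29  0.63 -0.54  1.79  0.51  0.88 -0.7 ]
wrist spurtle_grip [287.0, 296.0] 0.55
wrist spurtle_tip [282.0, 198.0] 0.92
wrist spurtle [286.0, 196.0] 0.63
side spurtle_grip [197.0, 129.0] 0.52
side spurtle_tip [337.0, 337.0] 0.44
side spurtle [382.0, 278.0] 0.19
spurtle_grip (array([468.35325542, 284.97901407, 150.85872912]), [[-13.0, -7.5], [2.4, -1.4]])
spurtle_tip (array([ 688.83724759,  -10.3506428 , -813.10369901]), [[22.7, 20.1], [-26.2, 7.5]])
spurtle (array([ 734.97563423,   26.4722845 , -476.01445646]), [[49.5, 64.3], [-60.9, 9.0]])
```

Emit:
{"name": "send_rows", "arguments": {
  "travel": [
    [0, 0, -0.3],
    [0, 0, -0.6],
    [0, 0, -0.95]
  ],
  "rot": [
    [0, 0, 0],
    [0, 0, 0],
    [0, 0, 0]
  ],
  "gripper": [0.6, 0.6, 0.6]
}}

```text
time: 62.78
tcp_pos: [470.0, 293.4, 204.6]
orientation: [0.034, 0.557, 0.83, -0.021]
force: [0.8, -1.0, -0.3]
grip_width: 0.601
finger_force: 0.0
```

Emit:
{"name": "send_rows", "arguments": {
  "travel": [
    [-0.1, 0, -0.5],
    [-0.7, 0, -0.9],
    [-0.7, 0, -0.9]
  ],
  "rot": [
    [0, 0, 0],
    [0, 0, 0],
    [0, 0, 0]
  ],
  "gripper": [0.6, 0.6, 0.6]
}}

```text
time: 63.15
tcp_pos: [492.3, 244.2, 283.0]
orientation: [0.036, 0.56, 0.827, -0.019]
force: [1.2, 0.3, -0.3]
grip_width: 0.601
finger_force: 0.0
```

```bash
python3 - <<'E'
from y import *
st();sp(("wrist","side"))
for c in("top","side"):
 vision.capture(c)
 for q,z in(("bead1",18),("thimble1_mid",20)):
  for x in finder.pinpoint(c,q):
    d=(at_z(c,x["position"],z)-[446,-338.5,0])[:2].round()
    print(c,q,round(x["conf"],2),d,np.hypot(*d).round())
 for q,z in(("flap_lip",81),("pewter",0),("sheep",0),("globe",0)):
  for x in finder.pinpoint(c,q)[:1]: print(c,q,round(x["conf"],2),np.round(x["position"]),at_z(c,x["position"],z).round())
E
```

```text
t 63.15 case [205.   94.6 283. ] tcp [492.3 244.2 283. ] tz [ 0.04 -0.07 -1.  ] F [ 1.2  0.3 -0.3] w 0.601 ff 0.0 q [-0.15  0.46 -0.61  1.61  0.36  1.19 -0.47]
wrist spurtle_grip [279.0, 137.0] 0.72
wrist spurtle_tip [280.0, 124.0] 0.96
wrist spurtle [279.0, 123.0] 0.98
side spurtle_grip [200.0, 129.0] 0.79
spurtle_grip (array([468.17590866, 292.41133436, 143.48928458]), [[2.3, 1.6], [-0.9, 0.2]])
top bead1 0.61 [46. 17.] 49.0
top bead1 0.59 [-19. -51.] 54.0
top bead1 0.5 [36. 41.] 55.0
top bead1 0.5 [-29.  43.] 52.0
top bead1 0.47 [-49.  23.] 54.0
top bead1 0.44 [ 36. -23.] 43.0
top thimble1_mid 0.53 [ 4. 52.] 52.0
top thimble1_mid 0.26 [36. 44.] 57.0
top flap_lip 0.74 [298. 187.] [607. -74.  81.]
top pewter 0.65 [268. 274.] [376.  17.   0.]
top sheep 0.74 [364. 168.] [ 677. -272.    0.]
top globe 0.68 [172. 175.] [670. 292.   0.]
side bead1 0.7 [-25. -25.] 35.0
side bead1 0.69 [ 40. -48.] 62.0
side bead1 0.64 [-49.  23.] 54.0
side bead1 0.63 [55. 15.] 57.0
side bead1 0.62 [-27.  42.] 50.0
side bead1 0.61 [ -5. -51.] 51.0
side bead1 0.59 [32. 43.] 54.0
side thimble1_mid 0.54 [ 2. 51.] 51.0
side flap_lip 0.89 [308. 212.] [603. -66.  81.]
side pewter 0.63 [212. 249.] [371.   5.   0.]
side sheep 0.63 [288. 338.] [ 423. -292.    0.]
side globe 0.55 [266. 148.] [668. 294.   0.]
```

```bash
python3 -c "
from station import env
print(env.sign_off())"
```

```text
the job is handed in; nothing more can be done
None
```

I handed the job in after about 63 s of robot time: all three thimbles are in the bowl, the flap is shut, the beads had about four turns, and the spurtle is back in the jug. The sign-off gave no verdict, and I could not view a final picture, so the end state rests on the trained networks' positions.

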